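# Pack the cutter's pattern weights crosswise in the kit crate

## Task

Pack the cutting kit into the crate: put the weight lying on the table on top of the one already in the crate, lined up with it thick end over thin end so that the pair is level, then lay the two weights from the sloping stand centred across that pair, again one on the other, thick end over thin end, so that the stack is flat on top. Hang the chalk tray by its bent lip on the crate's end wall nearest the robot, with its pocket inside the crate and clear of the weights. Leave the spool, the tin and the shears alone.

Things in the scene. Friction and masses are not known exactly. Their poses are not given: they have to be found in the camera images.
- crate_floor (a point): Open plywood kit crate fixed to the table, outside 270 (x) by 200 (y) by 60 high, walls and floor 6 thick. This point is the middle of its inner floor, 6 above the table; x is the crate's length and points away from the robot, z up.
- crate_rim (a point): middle of the top edge of the crate's end wall nearest the robot (wall 6 thick, centred on this point, 188 long inside along y); axes as the crate's, so the inside is at +x
- stand_mid (a point): Fixed wooden stand, 160 wide, sloping 35 degrees up and away from the robot (rising to its +x; axes level, z up). Two weights lie on it on slats 24 wide, 12 proud of the board, lengthwise up the slope, thick ends down against stops 14 high. Point: middle of the slope at slat-top level, 65 above the table; the weights are 42 either side along y.
- weight_a_center (a point): Iron wedge 110 long, 40 wide, 33 thick at one end, 17.5 at the other, 0.75 kg, balanced near the middle; large faces lean 4 degrees either way from its middle plane: no right way up; a black hanging hole, 13 across, marks the thin end. Point: its centre. x: along the length to the thick end; y: width; z: square to the middle plane (lying level, x rises 4 degrees). Lies loose in the crate, thick end to the robot.
- weight_a_thick (a point): middle of the thick end face of weight a, 55 from its centre
- weight_a_thin (a point): middle of the thin end face of weight a, 55 from its centre
- weight_b_center (a point): Same kind of weight, same axes; starts lying alone on the table to the robot's right, outside the crate.
- weight_b_thick (a point): middle of the thick end face of weight b, 55 from its centre
- weight_b_thin (a point): middle of the thin end face of weight b, 55 from its centre
- weight_c_center (a point): Same kind of weight, same axes; starts on the sloping stand, on its right-hand (-y) slat.
- weight_c_thick (a point): middle of the thick end face of weight c, 55 from its centre
- weight_c_thin (a point): middle of the thin end face of weight c, 55 from its centre
- weight_d_center (a point): Same kind of weight, same axes; starts on the sloping stand, on its left-hand (+y) slat.
- weight_d_thick (a point): middle of the thick end face of weight d, 55 from its centre
- weight_d_thin (a point): middle of the thin end face of weight d, 55 from its centre
- tray_center (a point): Hook-on chalk tray of bent sheet metal, 0.12 kg: an open pocket 32 deep (x) by 50 wide (y) by 40 high holding chalks that are fixed in it, standing upright on the table to the robot's right. This point is the pocket's centre, 20 above its underside; z up, and its bent lip is on the -x side. Take it across its 50 mm width.
- tray_lip (a point): middle of the underside of the tray's bent lip, 23 from the tray's centre towards -x and 42 above its underside. The slot under the lip, between the pocket's back and the down-turned edge, is 14 wide; the down-turned edge is 3 thick and reaches 13 below the lip's underside.
- spool: bystander: wooden thread spool, 40 across, 50 high, standing; origin at its underside
- tape_tin: bystander: round black tin, 56 across, 20 high; origin at its underside
- shears: bystander: tailor's shears lying flat, 210 long, 12 high; origin at the pivot
Not all that is in view belongs to the job. Leave any yellow look-alike of the part that bears weight_b_center alone.

How it is judged:
By the outcome, as a careful person would: the job done as asked, in the order asked, and still so for the second after the job is handed in, with the robot touching nothing.
It also fails if it takes over 72 s, if anything falls off the work surface, if the arm or the gripper's body presses on something with over 40 N, if the wrist force passes 120 N, or if a joint passes its speed limit or range.

## Robot

A 7-joint arm with a two-finger parallel gripper is mounted at the origin on the work surface. World frame = base frame: x ahead of the robot, y to its left, z up, the work surface at z = 0. Lengths are in m, angles in rad, forces in N, time in s.
With the tool pointing down it reaches from about 0.4 to 0.9 m from the base axis. Payload 5.5 kg.
Tool frame: the origin (TCP) lies midway between the tips of the shut fingers; the grasp point (between the pads) lies bot.grip_point_offset behind it (bot.grip_point_offset is the distance from the TCP to the grasp point, in m); z points along the fingers, y is the direction in which the jaws open and shut (so a half turn about z gives the same grasp; the last joint's range is limited). The gripper opens to 85 mm and grips with 20 to 120 N. Pads are 22 mm wide; open, the fingers measure 114 mm over their backs; the gripper's body (76 mm by 85 mm) begins 54 mm behind the grasp point. The pads swing forward as they close: fully open they stand 13 mm farther back than shut.
Start: joints at [1.386, 0.501, -0.427, 1.55, 0.221, 1.138, -0.21], TCP at [0.281, -0.586, 0.21] pointing down, gripper open.
Joint ranges: [-2.88, 2.88], [-0.31, 2.03], [-1.54, 1.56], [0.2, 2.42], [-1.41, 4.55], [0.19, 2.02], [-2.57, 2.57]. Speed limits (rad/s): [2.57, 2.57, 3.14, 3.14, 3.14, 3.14, 3.14].

## Interface

Orientations are given as a rotation vector (axis times angle).
In Python, from rig import bot, imaging gives the robot as it stands.
- The arm moves only by the shell command python3 -m jog 'ROWS'. ROWS is JSON, a list of rows, each a list of 7 numbers: the turn, a rotation vector about the tool's x, y, z in degrees, then the shift along the tool's x, y, z in m, then the closure, from 0 (fully open) to 1 (shut). In form: [[rx, ry, rz, dx, dy, dz, hand], ...]. A call has 1 to 10 rows; each row shifts and turns the pose as measured when the row begins, along the tool's axes as they then stand; what a row does not reach is not made up. A row lasts 1/8 s, in which the tool goes at most 62.5 mm and 10.7 degrees, less where a joint would pass 70% of its speed; a pose out of reach is approached as far as the arm can. A call with a gripper value outside its range is refused whole. The fingers move at their own pace and stop on an object; the grip force is fixed at half the most. Time passes only in rows, so rows that do not move let the fingers close. It gives the time, the measured TCP pose, the force and the opening at its end, in the units of the state.
- bot.sense(): the state, without advancing time (a new reading comes with each control period).
- imaging.snapshot(name): name is "scene" or "top"; returns the picture (384x512x3 uint8, blue, green, red); there is no depth.
- imaging.camera_params(name): a dict with "camera_matrix" (3x3 intrinsics, pixels), "rvec" (rotation vector, rad) and "tvec" (3), from world to camera coordinates, as OpenCV has them. Camera axes: x right, y down, z forward; pixel columns grow to the right and rows downward; lengths in m; the calibration is good to about 2 mm. A picture is of the moment at which its call begins. camera_params takes no time and is no camera call.
- bot.sign_off(): hands the job in, once; it reports no verdict.
The state is a dict: "time_s": time; "joints": joint angles; "qvel": joint speeds; "joint_torque": joint torques, N m; "tool_pos": TCP position; "orientation": TCP orientation; "contact_force": force on the tool from outside, world axes, zero at the start; "torque": the same for the moment, N m; "gripper_width": finger opening in m.
Only numpy, scipy, OpenCV 4.12 (cv2) and the standard library are available. Lean on these libraries where they do the work, as an engineer would, in place of code of your own. Each camera call takes 0.05 s, during which the arm holds its last target.

## Working session

There is one attempt and no reset: what is moved stays moved. The work goes in short steps, Python scripts to look and compute and a shell command to move; the robot and the scene stay as the last step left them, time stands still between calls to the robot, and variables do not carry over. Pictures are saved under pics/ and viewed, and the job is handed in when it is done.

```bash
ls; mkdir -p pics; cat > h.py <<'E'
import numpy as np, cv2
from scipy.spatial.transform import Rotation as R
from rig import bot, imaging
def cam(n):
    p=imaging.camera_params(n); K=np.array(p["camera_matrix"],float); rv=np.array(p["rvec"],float).ravel(); t=np.array(p["tvec"],float).ravel()
    return K,rv,t
def proj(n,P):
    K,rv,t=cam(n); return cv2.projectPoints(np.array(P,float).reshape(-1,1,3),rv,t,K,None)[0].reshape(-1,2)
def onz(n,uv,z):
    K,rv,t=cam(n); M=R.from_rotvec(rv).as_matrix(); c=-M.T@t
    uv=np.atleast_2d(uv).astype(float); d=(M.T@np.linalg.inv(K)@np.c_[uv,np.ones(len(uv))].T).T
    return c+d*((z-c[2])/d[:,2])[:,None]
def tri(u1,u2):
    A=[];
    for n,u in(("scene",u1),("top",u2)):
        K,rv,t=cam(n);P=K@np.c_[R.from_rotvec(rv).as_matrix(),t]
        A+= [u[0]*P[2]-P[0],u[1]*P[2]-P[1]]
    X=np.linalg.svd(np.array(A))[2][-1]; return X[:3]/X[3]
def snap(n,f,crop=None,s=1):
    im=imaging.snapshot(n); cv2.imwrite(f"pics/{f}_full.png",im); save(im,f,crop,s); return im
def save(im,f,crop=None,s=1):
    if crop: x0,y0,x1,y1=crop; im=im[y0:y1,x0:x1]
    cv2.imwrite(f"pics/{f}.png",cv2.resize(im,None,fx=s,fy=s,interpolation=cv2.INTER_CUBIC))
E
python3 - <<'E'
from h import *
print(bot.grip_point_offset, bot.sense())
for n in("scene","top"):
    K,rv,t=cam(n); print(n,K.tolist(),(-R.from_rotvec(rv).as_matrix().T@t).round(3))
    snap(n,n+"0",s=1.5)
E
```

```text
pics
0.0187 {'time_s': 0.0, 'joints': array([ 1.38619006,  0.50187502, -0.42679014,  1.55147741,  0.22078452,
        1.13830615, -0.21033024]), 'qvel': array([ 3.10691785e-05, -9.03020708e-04,  5.59958936e-05,  6.72582683e-04,
        3.24902495e-04,  7.57659961e-04, -2.60253694e-04]), 'joint_torque': array([-5.57977946e-04, -5.69514799e+01, -5.81612214e+00, -2.80938739e+01,
        1.05926738e-02,  1.19079908e-02,  1.36027603e-05]), 'tool_pos': array([ 0.28108067, -0.58524157,  0.20873086]), 'orientation': array([-3.06123717e+00, -6.97145485e-01,  5.74858607e-04]), 'contact_force': array([ 0.3485437 ,  0.76850248, -0.18476306]), 'torque': array([ 0.02033112, -0.00466998,  0.01475334]), 'gripper_width': 0.08530782082426588}
scene [[489.19915177749465, 0.0, 253.3172004689375], [0.0, 489.19915177749465, 186.34716385073358], [0.0, 0.0, 1.0]] [1.338 0.017 1.079]
top [[472.35863394785133, 0.0, 252.1142612057204], [0.0, 472.35863394785133, 191.66045748599797], [0.0, 0.0, 1.0]] [ 0.45  -0.022  1.584]
```

View pics/scene0.png

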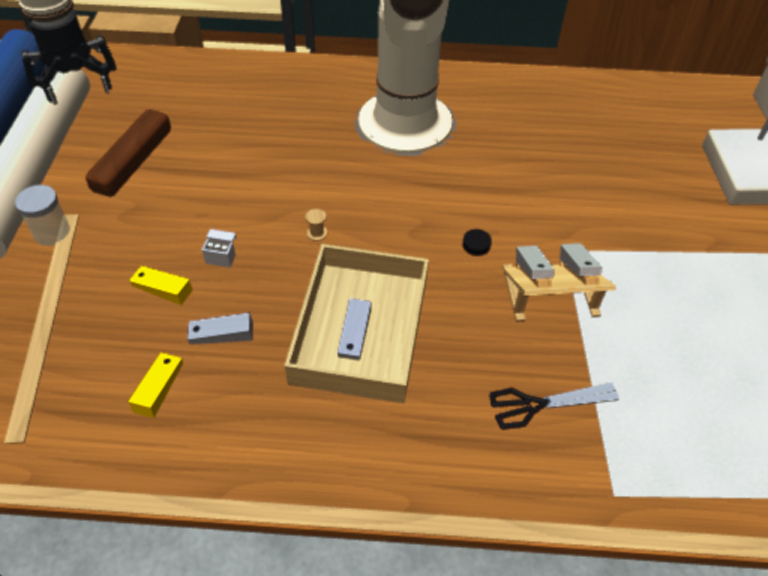

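View pics/top0.png

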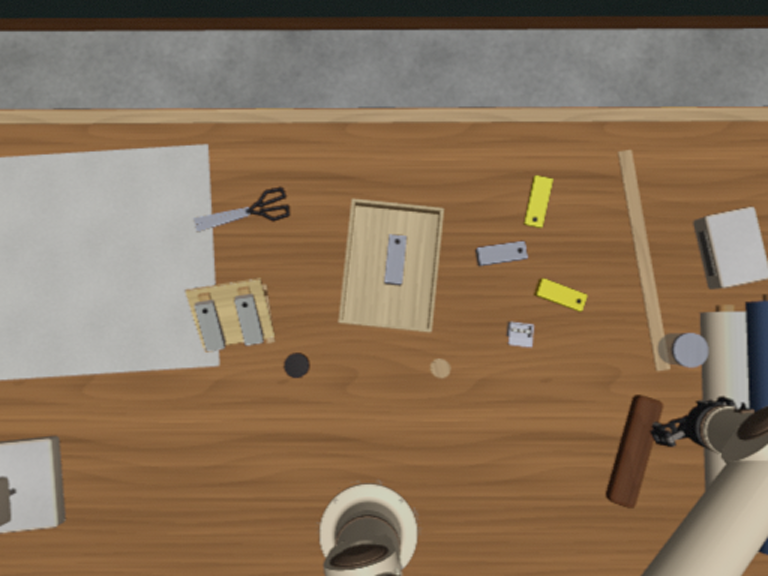

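```bash
python3 - <<'E'
from h import *
t=cv2.imread("pics/top0_full.png"); s=cv2.imread("pics/scene0_full.png")
save(t,"t_mid",(220,125,400,255),4.4)
save(s,"s_mid",(80,140,290,280),3.8)
save(t,"t_st",(115,175,215,265),6)
save(s,"s_st",(325,150,425,220),7)
E
```

```text
(no output)
```

View pics/t_mid.png

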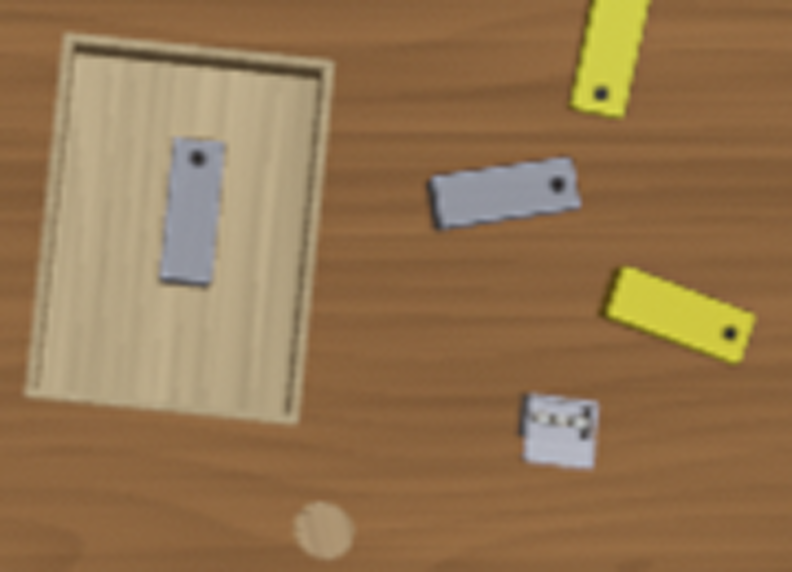

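View pics/s_mid.png

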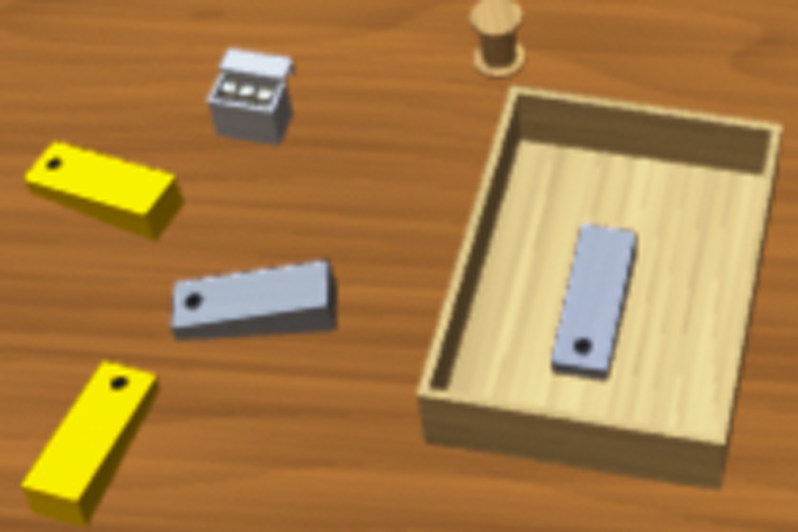

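View pics/t_st.png

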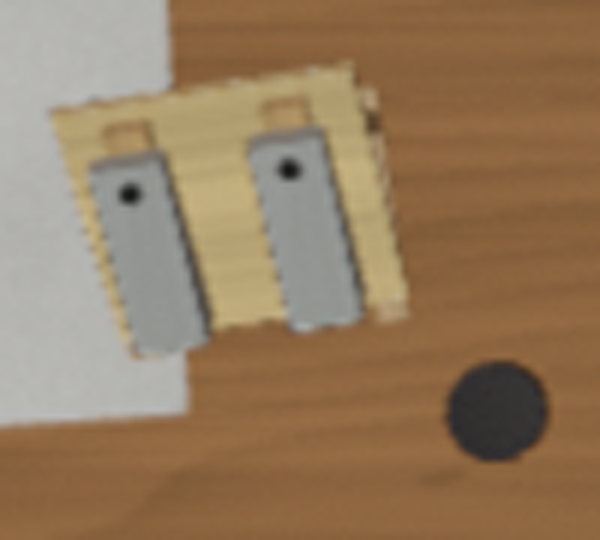

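View pics/s_st.png

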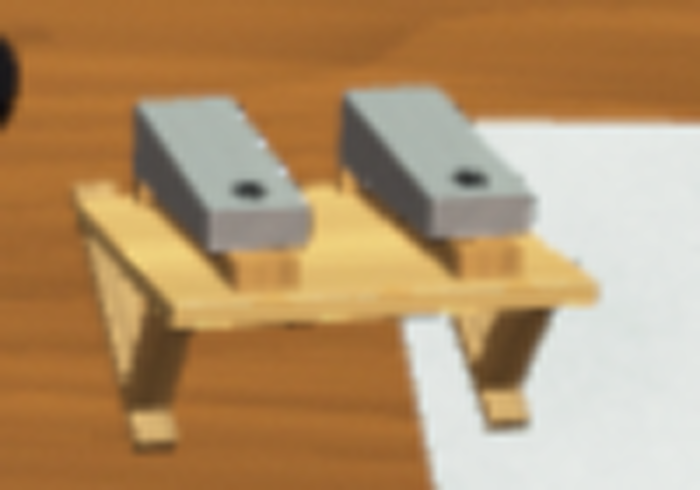

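```bash
cat > fit.py <<'E'
from h import *
from scipy.optimize import least_squares
W=np.array([[ex*.055,ey*.02,ez*(.0165 if ex>0 else .00875)] for ex in(1,-1) for ey in(1,-1) for ez in(1,-1)])
# idx: 0 thick,+y,+z;1 thick+y-z;2 thick-y+z;3 thick-y-z;4 thin+y+z;5 thin+y-z;6 thin-y+z;7 thin-y-z
A4=np.arctan(7.75/110)
def unc(p,crop,s): return (np.array(p,float)+.5)/s-.5+np.array(crop[:2])
def flat(yaw): return R.from_euler('z',yaw)*R.from_euler('y',-A4)  # thick dir yaw, bottom level
def wpose(x,y,yaw,zs): 
    r=flat(yaw); return r, np.array([x,y,zs+.012594])
def fit(f,x0,obs):
    # f(params)->dict name->3d pt ; obs list (cam,name,uv)
    def res(p):
        P=f(p); return np.concatenate([proj(c,P[k])[0]-uv for c,k,uv in obs])
    s=least_squares(res,x0,loss='soft_l1',f_scale=.6,x_scale=np.maximum(np.abs(x0),.1)); r=res(s.x).reshape(-1,2)
    return s.x,r
E
cat > f1.py <<'E'
from fit import *
ct=(220,125);cs=(80,140)
T=lambda u,v:unc((u,v),ct,4.4); S=lambda u,v:unc((u,v),cs,3.8)
# crate
def crate(p):
    r=R.from_euler('z',p[2]); o=np.array([p[0],p[1],0]); d={}
    for i,(a,b) in enumerate([(1,1),(1,-1),(-1,-1),(-1,1)]): d[i]=r.apply([a*.135,b*.1,.06])+o
    return d
obs=[("top",0,T(66,33)),("top",1,T(333,62)),("top",2,T(298,424)),("top",3,T(24,394)),
("scene",2,S(513,88)),("scene",3,S(781,127)),("scene",0,S(724,443)),("scene",1,S(419,393))]
p,r=fit(crate,[.58,.0,-.1],obs);print("crate",p.round(4),np.degrees(p[2]).round(2));print(r.round(1).tolist())
def wt(zs):
    def f(p):
        rr,o=wpose(*p,zs); return dict(enumerate(rr.apply(W)+o))
    return f
obs=[("top",4,T(226,142)),("top",6,T(172,138)),("top",0,T(211,284)),("top",2,T(160,279)),
("scene",0,S(580,226)),("scene",2,S(637,232)),("scene",4,S(553,360)),("scene",6,S(609,367)),("scene",5,S(552,370)),("scene",7,S(607,378))]
obs=[("top",6,T(172,138)),("top",4,T(226,142)),("top",2,T(160,279)),("top",0,T(211,284)),
("scene",0,S(580,226)),("scene",2,S(637,232)),("scene",4,S(553,360)),("scene",6,S(609,367)),("scene",5,S(552,370)),("scene",7,S(607,378))]
# thick dir ~ -x world => body +y ~ world -y (right in top view, left in scene)
p,r=fit(wt(.006),[.58,-.02,3.1],obs)
obs[0]
print("a",p.round(4),np.degrees(p[2]).round(2));print(r.round(1).tolist())
# b: thick dir ~ +y world => body +y ~ -x world (down in top; up in scene)
obs=[("top",2,T(432,178)),("top",0,T(440,229)),("top",6,T(572,157)),("top",4,T(580,207)),
("scene",0,S(327,261)),("scene",2,S(335,300)),("scene",4,S(175,283)),("scene",6,S(172,328)),("scene",7,S(172,340)),("scene",3,S(337,328))]
p,r=fit(wt(0),[.58,-.22,1.6],obs)
print("b",p.round(4),np.degrees(p[2]).round(2));print(r.round(1).tolist())
E
python3 f1.py
```

```text
crate [ 0.586  -0.052  -0.1105] -6.33
[[-0.3, -0.4], [0.1, -0.4], [-0.4, -0.0], [0.1, 0.1], [-0.3, -0.9], [0.4, -0.8], [0.1, 0.1], [-0.6, 0.0]]
a [ 0.5999 -0.0618  3.0442] 174.42
[[0.0, -0.2], [-0.3, 0.0], [-0.3, 0.1], [0.3, 0.1], [0.2, -1.8], [-0.1, -1.3], [-0.7, -0.1], [-0.1, 0.3], [-0.1, 0.5], [0.6, 0.7]]
b [ 0.6141 -0.2982  1.7412] 99.76
[[-0.0, -0.1], [0.4, 0.2], [-0.3, -0.5], [0.1, -0.1], [0.6, -1.5], [-1.7, 0.6], [-0.2, -0.8], [-0.3, -0.2], [1.4, 0.3], [0.2, 0.3]]
```

```bash
cat > ov.py <<'E'
from fit import *
E8=[(0,1),(2,3),(4,5),(6,7),(0,2),(1,3),(4,6),(5,7),(0,4),(1,5),(2,6),(3,7)]
def overlay(im,camn,sets,crop,s,name,only=None):
    x0,y0,x1,y1=crop; o=cv2.resize(im[y0:y1,x0:x1],None,fx=s,fy=s,interpolation=cv2.INTER_CUBIC)
    for P,col in sets:
        u=((proj(camn,P)-[x0,y0]+.5)*s-.5)
        for i,j in E8: cv2.line(o,tuple(int(v*16) for v in u[i]),tuple(int(v*16) for v in u[j]),col,1,cv2.LINE_AA,4)
    cv2.imwrite(f"pics/{name}.png",o)
E
python3 - <<'E'
from ov import *
def w(x,y,yaw,z): 
    r,o=wpose(x,y,yaw,z); return r.apply(W)+o
a=w(.5999,-.0618,3.0442,.006); b=w(.6141,-.2982,1.7412,0)
sets=[(a,(0,0,255)),(b,(0,0,255))]
t=cv2.imread("pics/top0_full.png"); s=cv2.imread("pics/scene0_full.png")
overlay(s,"scene",sets,(120,190,260,250),5.5,"ov_s")
overlay(t,"top",sets,(245,145,365,200),6.5,"ov_t")
E
```

```text
(no output)
```

View pics/ov_s.png

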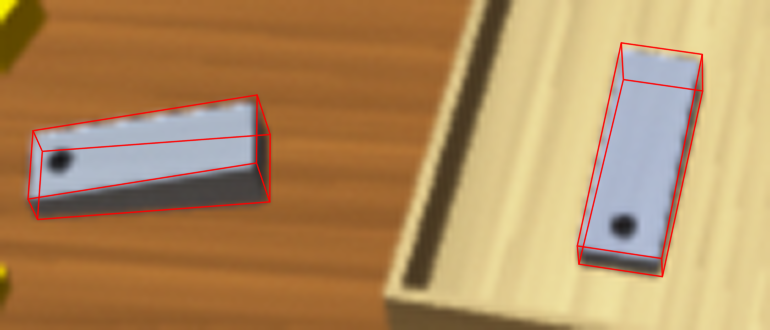

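View pics/ov_t.png

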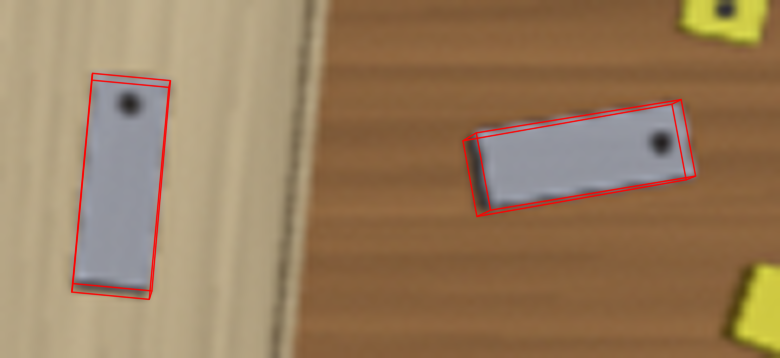

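```bash
cat > sil.py <<'E'
from ov import *
from scipy.optimize import minimize
def soft(im,win,lo,hi):
    x0,y0,x1,y1=win; c=im[y0:y1,x0:x1].astype(float); d=c[...,0]-c[...,2]
    return np.clip((d-lo)/(hi-lo),0,1)
def rend(P,camn,win,k=8):
    x0,y0,x1,y1=win; u=(proj(camn,P)-[x0,y0]+.5)*k-.5
    m=np.zeros(((y1-y0)*k,(x1-x0)*k),np.float32)
    cv2.fillConvexPoly(m,cv2.convexHull(np.round(u*16).astype(np.int32)),1.,cv2.LINE_8,4)
    m=cv2.resize(m,(x1-x0,y1-y0),interpolation=cv2.INTER_AREA); return cv2.GaussianBlur(m,(0,0),.5)
def silfit(f,p0,views,step=(.003,.003,.03)):
    # views: (cam,win,softmask,weight)
    def c(p):
        P=f(p); return sum(w*np.sum((rend(P,n,win)-m)**2) for n,win,m,w in views)
    p0=np.array(p0); sim=np.vstack([p0]+[p0+np.eye(len(p0))[i]*step[i] for i in range(len(p0))])
    s=minimize(c,p0,method='Nelder-Mead',options=dict(initial_simplex=sim,xatol=1e-5,fatol=1e-3,maxiter=400)); return s.x,s.fun
E
python3 - <<'E'
from sil import *
t=cv2.imread("pics/top0_full.png"); s=cv2.imread("pics/scene0_full.png")
def wf(z): return lambda p:(lambda ro:ro[0].apply(W)+ro[1])(wpose(p[0],p[1],p[2],z))
def win(P,n,m=6):
    u=proj(n,P); return (*(np.floor(u.min(0))-m).astype(int),*(np.ceil(u.max(0))+m).astype(int))
for nm,p0,z in(("a",[.5999,-.0618,3.0442],.006),("b",[.6141,-.2982,1.7412],0)):
    f=wf(z); vs={}
    for n,im in(("top",t),("scene",s)):
        w=win(f(p0),n); c=im[w[1]:w[3],w[0]:w[2]].astype(float); d=c[...,0]-c[...,2]
        bg=np.median(np.r_[d[0],d[-1],d[:,0],d[:,-1]]); fg=np.percentile(d,90)
        print(nm,n,"bg,fg",bg,fg, w)
        vs[n]=(n,w,soft(im,w,bg*.85,min(bg*.25,fg)),1.)
    for k in(("top","scene"),("top",),("scene",)):
        p,c=silfit(f,p0,[vs[n] for n in k]); print(nm,k,p.round(4),np.degrees(p[2]).round(2),round(c,2))
E
```

```text
a top bg,fg -49.0 12.0 (np.int64(249), np.int64(149), np.int64(277), np.int64(197))
a scene bg,fg -82.0 34.0 (np.int64(218), np.int64(191), np.int64(254), np.int64(246))
a ('top', 'scene') [ 0.6012 -0.0622  3.0414] 174.26 16.8
a ('top',) [ 0.6013 -0.0617  3.036 ] 173.95 5.61
a ('scene',) [ 0.6009 -0.0625  3.0415] 174.26 9.29
b top bg,fg -76.0 13.0 (np.int64(309), np.int64(153), np.int64(358), np.int64(184))
b scene bg,fg -111.0 27.0 (np.int64(118), np.int64(200), np.int64(175), np.int64(236))
b ('top', 'scene') [ 0.615  -0.2992  1.7195] 98.52 9.92
b ('top',) [ 0.6148 -0.2994  1.7169] 98.37 4.16
b ('scene',) [ 0.6151 -0.299   1.7276] 98.98 5.27
```

```bash
cat > go.py <<'E'
from h import *
def tool(psi,tilt=0,axis=None):
    """psi deg: heading of tool x, tool z down; then tilt deg about world axis"""
    r=R.from_euler('z',psi,degrees=True)*R.from_euler('x',180,degrees=True)
    if tilt: r=R.from_rotvec(np.radians(tilt)*np.array(axis)/np.linalg.norm(axis))*r
    return r
def plan(pos,rot,hand,n=None,vm=.055,wm=9.5):
    s=bot.sense(); p=np.array(s["tool_pos"]); r=R.from_rotvec(s["orientation"]); pos=np.array(pos,float)
    rel=(r.inv()*rot).as_rotvec(); d=pos-p
    k=n or max(1,int(np.ceil(max(np.linalg.norm(d)/vm,np.degrees(np.linalg.norm(rel))/wm))))
    rows=[]
    for i in range(k):
        ri=r*R.from_rotvec(rel*i/k); t=ri.inv().apply(d/k); a=np.degrees(rel/k)
        rows.append([*a.round(1).tolist(),*t.round(3 if np.linalg.norm(d/k)>.02 else 4).tolist(),hand])
    print("pos err mm",(d*1000).round(1),"turn deg",np.degrees(rel).round(2),"t",round(s["time_s"],2),"F",np.round(s["contact_force"],1),"w",round(s["gripper_width"],4)); print(rows)
E
python3 - <<'E'
from go import *
plan([.615,-.299,.10],tool(98.5),0)
E
```

```text
pos err mm [ 333.9  286.3 -108.8] turn deg [-9.000e-02 -7.000e-02 -7.284e+01] t 0.1 F [-0.3  0.8  0.5] w 0.0852
[[-0.0, -0.0, -8.1, 0.047, -0.013, 0.012, 0], [-0.0, -0.0, -8.1, 0.049, -0.006, 0.012, 0], [-0.0, -0.0, -8.1, 0.049, 0.001, 0.012, 0], [-0.0, -0.0, -8.1, 0.048, 0.008, 0.012, 0], [-0.0, -0.0, -8.1, 0.047, 0.015, 0.012, 0], [-0.0, -0.0, -8.1, 0.044, 0.021, 0.012, 0], [-0.0, -0.0, -8.1, 0.041, 0.027, 0.012, 0], [-0.0, -0.0, -8.1, 0.036, 0.033, 0.012, 0], [-0.0, -0.0, -8.1, 0.032, 0.037, 0.012, 0]]
```

Candidates for the loose weight (top view, full-size pixels): the grey wedge at (334,169), the yellow look-alike at (360,134) and another yellow one at (375,196). I choose the grey one. The enlarged crop shows it grey, with its hole at the right-hand end, and nothing else touching it.

```bash
python3 -m jog '[[0,0,-8.1,0.047,-0.013,0.012,0],[0,0,-8.1,0.049,-0.006,0.012,0],[0,0,-8.1,0.049,0.001,0.012,0],[0,0,-8.1,0.048,0.008,0.012,0],[0,0,-8.1,0.047,0.015,0.012,0],[0,0,-8.1,0.044,0.021,0.012,0],[0,0,-8.1,0.041,0.027,0.012,0],[0,0,-8.1,0.036,0.033,0.012,0],[0,0,-8.1,0.032,0.037,0.012,0]]'
python3 - <<'E'
from go import *
plan([.615,-.299,.06],tool(98.5),0)
E
```

```text
time_s: 1.23
tool_pos: [0.6132, -0.2918, 0.0929]
orientation: [-2.013, -2.404, 0.006]
contact_force: [0.3, -0.3, 0.3]
gripper_width: 0.0856
pos err mm [  1.8  -7.2 -32.9] turn deg [-0.39 -0.11  1.6 ] t 1.23 F [ 0.3 -0.3  0.3] w 0.0856
[[-0.4, -0.1, 1.6, -0.007, 0.001, 0.033, 0]]
```

```bash
python3 -m jog '[[0,0,1.0,-0.006,0.001,0.03,0],[0,0,0,0,0,0,0]]'
python3 - <<'E'
from go import *
plan([.615,-.299,.004],tool(98.5),0,n=2)
snap("top","t1",(270,120,390,210),6.5)
snap("scene","s1",(90,120,230,240),5)
E
```

```text
time_s: 1.48
tool_pos: [0.6175, -0.2903, 0.0603]
orientation: [-2.02, -2.393, 0.001]
contact_force: [-0.5, -0.5, 0.1]
gripper_width: 0.0852
pos err mm [ -2.5  -8.7 -56.3] turn deg [-0.39 -0.42  1.14] t 1.48 F [-0.5 -0.5  0.1] w 0.0852
[[-0.2, -0.2, 0.6, -0.004, -0.002, 0.028, 0], [-0.2, -0.2, 0.6, -0.004, -0.002, 0.028, 0]]
```

View pics/t1.png

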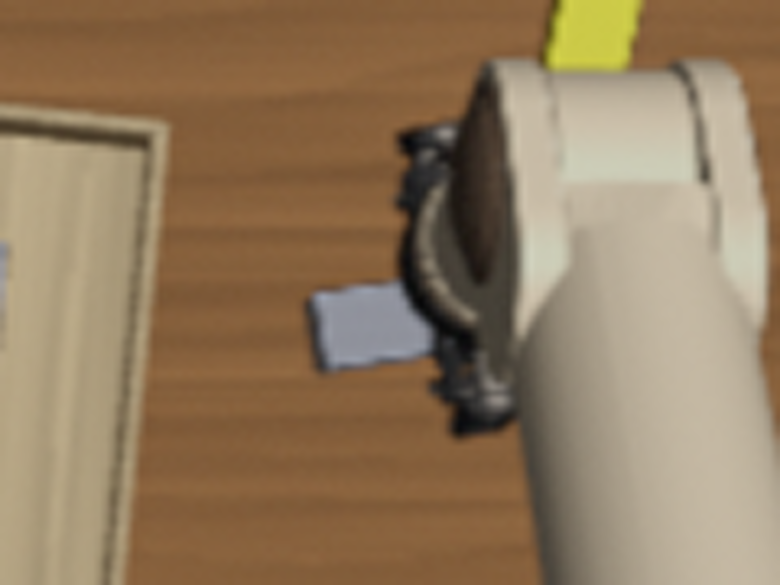

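View pics/s1.png

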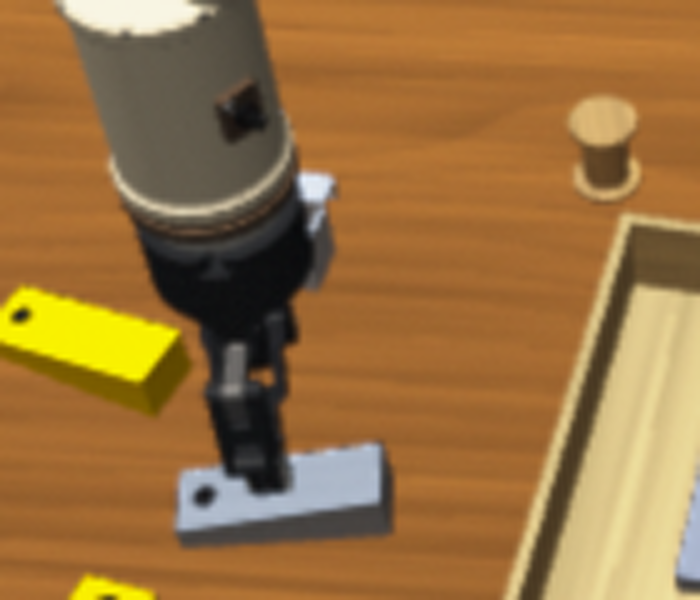

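The top view shows the gripper (crop about (450,290)) straddling the grey weight. The scene view shows the fingers over the middle of that weight, with the yellow pieces clear.

```bash
python3 -m jog '[[-0.2,-0.2,0.6,-0.004,-0.002,0.026,0],[-0.2,-0.2,0.6,-0.004,-0.001,0.026,0],[0,0,0,0,0,0,0]]'
python3 - <<'E'
from go import *
plan([.615,-.299,.004],tool(98.5),0)
E
```

```text
time_s: 1.95
tool_pos: [0.6205, -0.3017, 0.0167]
orientation: [2.048, 2.366, 0.007]
contact_force: [-0.4, 0.3, 0.7]
gripper_width: 0.0858
pos err mm [ -5.5   2.7 -12.7] turn deg [ 0.67  0.38 -0.25] t 1.95 F [-0.4  0.3  0.7] w 0.0858
[[0.7, 0.4, -0.3, 0.0035, -0.0052, 0.0126, 0]]
```

```bash
python3 -m jog '[[0.6,0.4,-0.3,0.0035,-0.0052,0.0126,0],[0,0,0,0,0,0,0]]'
python3 - <<'E'
from go import *
plan([.615,-.299,.004],tool(98.5),0)
E
```

```text
time_s: 2.2
tool_pos: [0.616, -0.3001, 0.0066]
orientation: [2.048, 2.378, 0.003]
contact_force: [-0.0, -0.1, -0.6]
gripper_width: 0.0855
pos err mm [-1.   1.1 -2.6] turn deg [0.21 0.08 0.01] t 2.2 F [-0.  -0.1 -0.6] w 0.0855
[[0.2, 0.1, 0.0, 0.0012, -0.0009, 0.0026, 0]]
```

```bash
python3 -m jog '[[0.2,0,0,0.0012,-0.0009,0.0026,1],[0,0,0,0,0,0,1],[0,0,0,0,0,0,1],[0,0,0,0,0,0,1]]'
python3 - <<'E'
from go import *
plan([.615,-.299,.12],tool(98.5),1)
E
```

```text
time_s: 2.7
tool_pos: [0.6165, -0.299, 0.006]
orientation: [2.047, 2.378, 0.0]
contact_force: [0.1, 0.5, 1.2]
gripper_width: 0.0124
pos err mm [ -1.5  -0.  114. ] turn deg [0.15 0.16 0.04] t 2.7 F [0.1 0.5 1.2] w 0.0124
[[0.1, 0.1, 0.0, -0.0, -0.0, -0.038, 1], [0.1, 0.1, 0.0, -0.0, -0.0, -0.038, 1], [0.1, 0.1, 0.0, 0.0, -0.0, -0.038, 1]]
```

```bash
python3 - <<'E'
from go import *
snap("top","t2",(270,120,390,210),6.5)
snap("scene","s2",(90,120,230,240),5)
s=bot.sense();print(s["gripper_width"],s["contact_force"])
E
```

```text
6.557953020386664e-05 [ 0.56239066 -0.4772145   0.10223591]
```

View pics/s2.png

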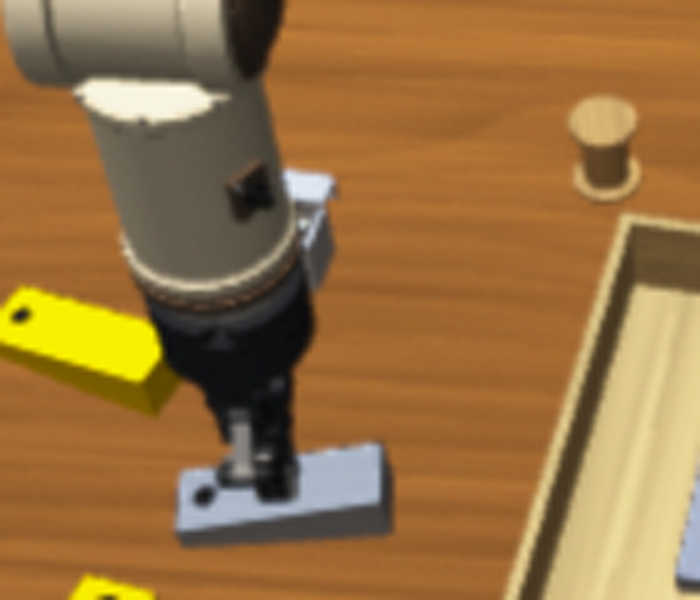

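View pics/t2.png

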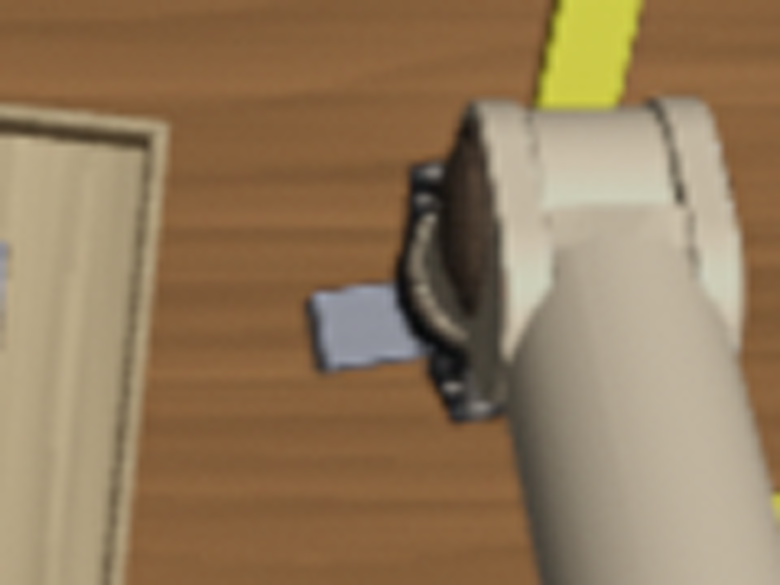

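```bash
python3 - <<'E'
from go import *
s=bot.sense();p=s["tool_pos"]; r=R.from_rotvec(s["orientation"])
print(p, r.as_matrix().round(3).tolist(), s["time_s"])
for z in(0,.02,.04,.06): print(z,(proj("scene",p+[0,0,z])[0]-[90,120]+.5)*5,(proj("top",p+[0,0,z])[0]-[270,120]+.5)*6.5)
E
```

```text
[ 0.61650921 -0.29900226  0.00596598] [[-0.149, 0.989, 0.003], [0.989, 0.149, -0.002], [-0.003, 0.003, -1.0]] 2.8
0 [285.40071079 507.79759832] [417.22080857 316.68403933]
0.02 [279.51034487 486.00513756] [424.04048183 312.54024977]
0.04 [273.47504256 463.6764587 ] [431.03634703 308.28940194]
0.06 [267.28938783 440.79152423] [438.21532163 303.92729266]
```

```bash
python3 - <<'E'
from go import *
p=np.array([.28108,-.58524,.20873]); r=R.from_rotvec([-3.06123717,-.697145,.00057])
for k in(0,-.013,-.032):
  for y in(-.0427,.0427): print(k,y,((proj("scene",p+r.apply([0,y,k]))[0])+.5)*1.5-.5)
im=cv2.imread("pics/scene0_full.png"); save(im,"s0g",(0,0,100,75),8)
im=cv2.imread("pics/s2_full.png"); save(im,"s2g",(115,185,175,235),12)
E
```

```text
0 -0.0427 [110.39532684 105.34869498]
0 0.0427 [ 63.09621852 115.75830265]
-0.013 -0.0427 [108.4787693   99.65224261]
-0.013 0.0427 [ 60.79170764 110.05256659]
-0.032 -0.0427 [105.62564419  91.17209474]
-0.032 0.0427 [ 57.36006901 101.55617616]
```

View pics/s0g.png

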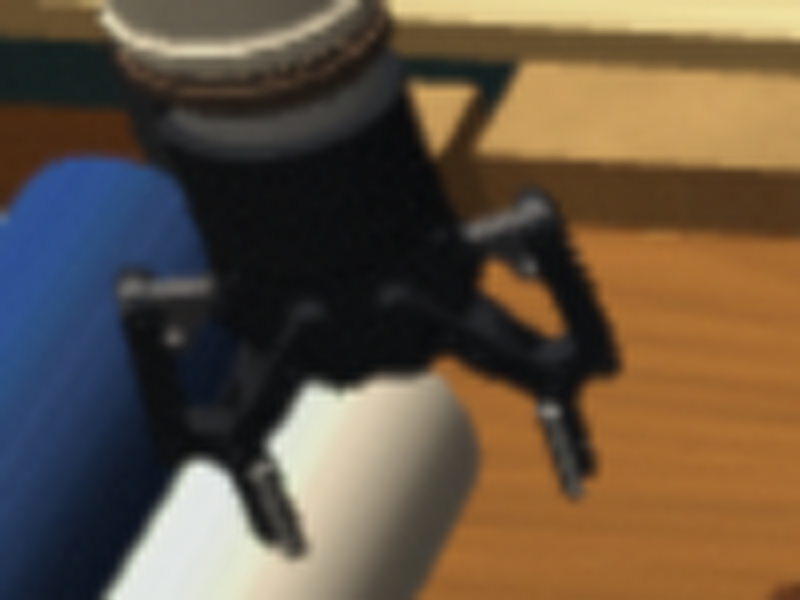

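View pics/s2g.png

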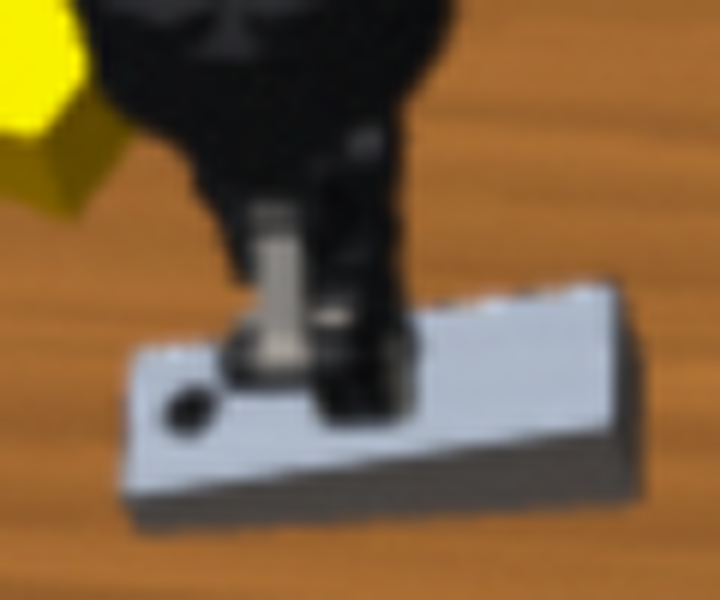

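The scene crop shows the shut fingertips at about (145,220), resting on top of the weight, so the grip closed above it. In the start picture the tips also sit about 19 mm behind the reported TCP. The weight has not moved, so I open the gripper, go lower and keep an eye on the force.

```bash
python3 -m jog '[[0,0,0,0,0,0,0],[0,0,0,0,0,0,0],[0,0,0,0,0,0,0],[0.1,0.1,0,0,0,0,0]]'
python3 - <<'E'
from go import *
plan([.615,-.299,-.014],tool(98.5),0,n=2)
E
```

```text
time_s: 3.3
tool_pos: [0.6164, -0.299, 0.0058]
orientation: [2.049, 2.38, -0.0]
contact_force: [-0.2, -0.2, -0.5]
gripper_width: 0.0727
pos err mm [ -1.4  -0.  -19.8] turn deg [0.03 0.05 0.04] t 3.3 F [-0.2 -0.2 -0.5] w 0.0727
[[0.0, 0.0, 0.0, 0.0001, -0.0007, 0.0099, 0], [0.0, 0.0, 0.0, 0.0001, -0.0007, 0.0099, 0]]
```

```bash
python3 -m jog '[[0,0,0,0,-0.0007,0.006,0],[0,0,0,0,-0.0007,0.006,0],[0,0,0,0,0,0,0]]'
python3 - <<'E'
from go import *
plan([.615,-.299,-.014],tool(98.5),0,n=1)
E
```

```text
time_s: 3.68
tool_pos: [0.6146, -0.2993, -0.0074]
orientation: [2.05, 2.38, -0.001]
contact_force: [-0.6, 0.7, -0.9]
gripper_width: 0.0856
pos err mm [ 0.4  0.3 -6.6] turn deg [0.   0.03 0.03] t 3.67 F [-0.6  0.7 -0.9] w 0.0856
[[0.0, 0.0, 0.0, 0.0002, 0.0004, 0.0066, 0]]
```

```bash
python3 -m jog '[[0,0,0,0,0,0.0066,0],[0,0,0,0,0,0,1],[0,0,0,0,0,0,1],[0,0,0,0,0,0,1],[0,0,0,0,0,0,1]]'
python3 - <<'E'
from go import *
plan([.615,-.299,.12],tool(98.5),1)
snap("scene","s3",(115,185,175,235),12)
E
```

```text
time_s: 4.3
tool_pos: [0.6145, -0.2993, -0.0144]
orientation: [2.05, 2.38, -0.001]
contact_force: [0.4, -0.9, -1.9]
gripper_width: 0.0386
pos err mm [  0.5   0.3 134.4] turn deg [-0.02  0.03  0.03] t 4.3 F [ 0.4 -0.9 -1.9] w 0.0386
[[-0.0, 0.0, 0.0, 0.0, 0.0, -0.045, 1], [-0.0, 0.0, 0.0, 0.0, 0.0, -0.045, 1], [-0.0, 0.0, 0.0, 0.0, 0.0, -0.045, 1]]
```

View pics/s3.png

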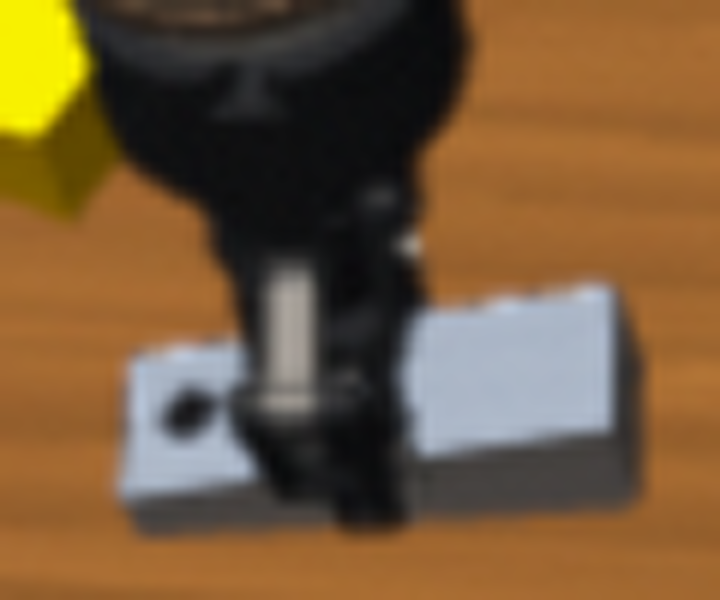

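Gripped, with the opening at 38.6 mm. The crop shows the fingers on both flanks of the weight near its middle. Now I lift and carry it.

```bash
cat > place.py <<'E'
from go import *
import sys
def bpose(ax,ay,azs,ayaw,lvl=.0018):
    th=ayaw-180
    c=np.array([ax,ay,azs+.0126+.0252])+lvl*np.array([np.cos(np.radians(th)),np.sin(np.radians(th)),0])
    return c,th
def toolpitch(psi,p): return R.from_euler('z',psi,degrees=True)*R.from_euler('y',p,degrees=True)*R.from_euler('x',180,degrees=True)
E
python3 -m jog '[[0,0,0,0,0,-0.02,1],[0,0,0,0,0,-0.045,1],[0,0,0,0,0,-0.04,1]]'
python3 - <<'E'
from place import *
c,th=bpose(.601,-.062,.006,174.2)
r=toolpitch(th,8); tcp=c+r.apply([0,0,.027]); print(c,th,tcp)
plan(tcp+[0,0,.06],r,1)
E
```

```text
time_s: 4.72
tool_pos: [0.6082, -0.2972, 0.0873]
orientation: [-2.04, -2.37, 0.008]
contact_force: [0.5, -1.6, -7.4]
gripper_width: 0.0388
[ 0.60279079 -0.0621819   0.0438    ] -5.800000000000011 [ 0.59905235 -0.06180216  0.01706276]
pos err mm [ -9.2 235.4 -10.2] turn deg [  6.35  -5.29 104.24] t 4.72 F [ 0.5 -1.6 -7.4] w 0.0388
[[0.5, -0.4, 8.7, 0.0195, 0.0022, 0.001, 1], [0.5, -0.4, 8.7, 0.0196, -0.0008, 0.0008, 1], [0.5, -0.4, 8.7, 0.0193, -0.0037, 0.0007, 1], [0.5, -0.4, 8.7, 0.0185, -0.0066, 0.0006, 1], [0.5, -0.4, 8.7, 0.0173, -0.0093, 0.0005, 1], [0.5, -0.4, 8.7, 0.0157, -0.0118, 0.0005, 1], [0.5, -0.4, 8.7, 0.0137, -0.014, 0.0005, 1], [0.5, -0.4, 8.7, 0.0115, -0.0159, 0.0005, 1], [0.5, -0.4, 8.7, 0.0089, -0.0175, 0.0006, 1], [0.5, -0.4, 8.7, 0.0062, -0.0186, 0.0007, 1], [0.5, -0.4, 8.7, 0.0033, -0.0193, 0.0009, 1], [0.5, -0.4, 8.7, 0.0004, -0.0196, 0.001, 1]]
```

```bash
python3 -m jog '[[0.5,-0.4,8.7,0.0195,0.002,0,1],[0.5,-0.4,8.7,0.0195,-0.001,0,1],[0.5,-0.4,8.7,0.019,-0.004,0,1],[0.5,-0.4,8.7,0.0185,-0.0065,0,1],[0.5,-0.4,8.7,0.017,-0.009,0,1],[0.5,-0.4,8.7,0.0155,-0.012,0,1],[0.5,-0.4,8.7,0.0135,-0.014,0,1],[0.5,-0.4,8.7,0.0115,-0.016,0,1],[0.5,-0.4,8.7,0.009,-0.0175,0,1],[0.5,-0.4,8.7,0.006,-0.0185,0,1]]'
python3 - <<'E'
from place import *
c,th=bpose(.601,-.062,.006,174.2)
r=toolpitch(th,8); tcp=c+r.apply([0,0,.027])
plan(tcp+[0,0,.06],r,1)
E
```

```text
time_s: 5.98
tool_pos: [0.6007, -0.095, 0.0928]
orientation: [-3.114, -0.235, 0.183]
contact_force: [-0.2, 0.7, -7.8]
gripper_width: 0.0385
pos err mm [ -1.7  33.2 -15.7] turn deg [ 0.59 -1.19 14.39] t 5.97 F [-0.2  0.7 -7.8] w 0.0385
[[0.3, -0.6, 7.2, 0.0026, -0.0164, 0.008, 1], [0.3, -0.6, 7.2, 0.0006, -0.0165, 0.008, 1]]
```

```bash
python3 -m jog '[[0.3,-0.6,7,0.0026,-0.016,0.006,1],[0.3,-0.6,7,0.0006,-0.016,0.006,1],[0,0,0,0,0,0,1]]'
python3 - <<'E'
from place import *
c,th=bpose(.601,-.062,.006,174.2)
r=toolpitch(th,8); tcp=c+r.apply([0,0,.027])
plan(tcp+[0,0,.04],r,1)
E
```

```text
time_s: 6.35
tool_pos: [0.5986, -0.0564, 0.082]
orientation: [-3.119, 0.149, 0.221]
contact_force: [-0.2, 0.1, -8.5]
gripper_width: 0.0383
pos err mm [  0.4  -5.4 -24.9] turn deg [-0.21  0.11  0.34] t 6.35 F [-0.2  0.1 -8.5] w 0.0383
[[-0.2, 0.1, 0.3, 0.004, 0.005, 0.025, 1]]
```

```bash
python3 -m jog '[[-0.2,0.1,0.3,0.004,0.005,0.025,1],[0,0,0,0,0,0,1]]'
python3 - <<'E'
from place import *
c,th=bpose(.601,-.062,.006,174.2)
r=toolpitch(th,8); tcp=c+r.apply([0,0,.027])
plan(tcp+[0,0,.006],r,1)
snap("scene","s4",(190,160,290,240),7.5)
snap("top","t4",(215,125,315,215),6.5)
E
```

```text
time_s: 6.6
tool_pos: [0.5984, -0.0628, 0.0573]
orientation: [-3.124, 0.149, 0.218]
contact_force: [-0.7, 0.3, -7.5]
gripper_width: 0.039
pos err mm [  0.6   1.  -34.2] turn deg [ 0.05 -0.03  0.33] t 6.6 F [-0.7  0.3 -7.5] w 0.039
[[0.0, -0.0, 0.3, 0.005, -0.001, 0.034, 1]]
```

View pics/s4.png

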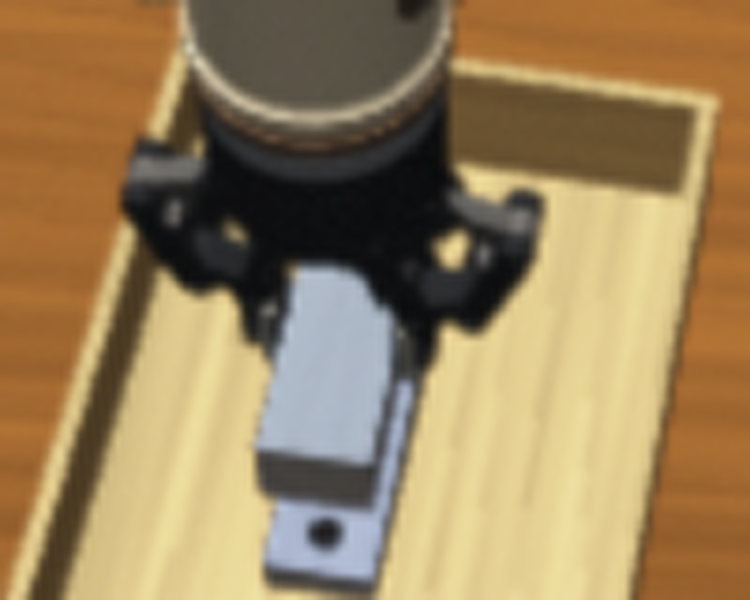

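View pics/t4.png

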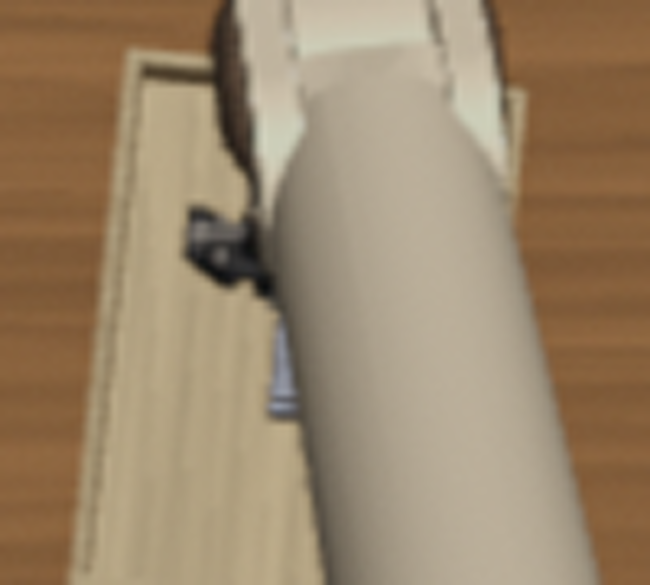

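```bash
python3 - <<'E'
from sil import *
from place import *
s=bot.sense(); r=R.from_rotvec(s["orientation"]); p=s["tool_pos"]; print(p)
# b in tool: thick +x tool; at grasp tool x level, b x rises 4deg (tool z down). 
def bw(dx=0,dz=-.027):
    c=p+r.apply([dx,0,dz]); rb=r*R.from_euler('x',180,degrees=True)*R.from_euler('y',-A4); return rb.apply(W)+c
ra,oa=wpose(.601,-.062,np.radians(174.2),.006)
overlay(cv2.imread("pics/s4_full.png"),"scene",[(bw(),(0,0,255)),(ra.apply(W)+oa,(0,255,0))],(190,160,290,240),7.5,"ov4")
E
```

```text
[ 0.60150925 -0.06224781  0.05979   ]
```

View pics/ov4.png

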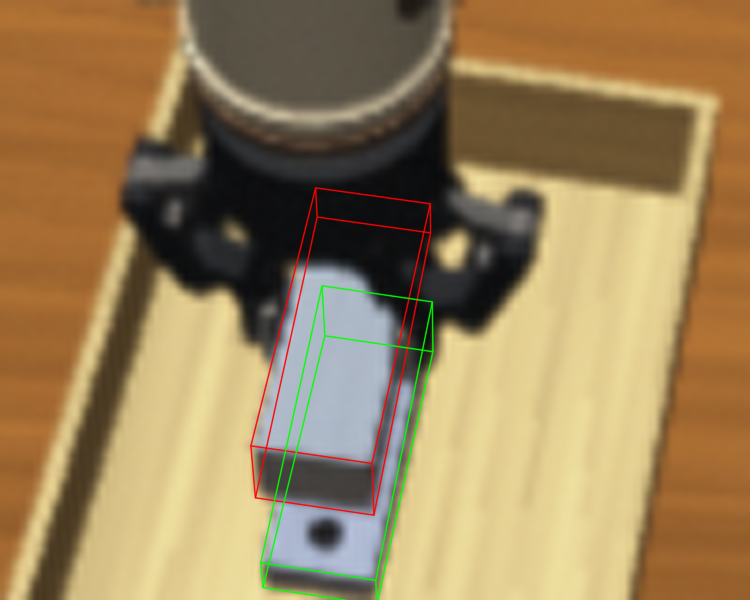

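The scene view shows weight b held with its thick end towards the camera, crop about (318,480), above a's thin end with its hole at (325,533). The overlay agrees to about 2 mm, so I lower it.

```bash
python3 - <<'E'
from place import *
c,th=bpose(.601,-.062,.006,174.2)
r=toolpitch(th,8); tcp=c+r.apply([0,0,.027])
plan(tcp+[0,0,.006],r,1,n=2)
E
```

```text
pos err mm [ -2.5   0.4 -36.7] turn deg [-0.   -0.37  0.28] t 6.7 F [-0.4  0.6 -6.6] w 0.0384
[[-0.0, -0.2, 0.1, 0.0012, -0.0001, 0.0184, 1], [-0.0, -0.2, 0.1, 0.0013, -0.0001, 0.0184, 1]]
```

```bash
python3 -m jog '[[0,-0.2,0.1,0.0012,0,0.017,1],[0,-0.2,0.1,0.0012,0,0.015,1],[0,0,0,0,0,0,1]]'
python3 - <<'E'
from place import *
c,th=bpose(.601,-.062,.006,174.2)
r=toolpitch(th,8); tcp=c+r.apply([0,0,.027])
plan(tcp,r,1,n=1)
E
```

```text
time_s: 7.08
tool_pos: [0.6008, -0.0627, 0.0274]
orientation: [-3.123, 0.156, 0.215]
contact_force: [-0.6, 0.2, -8.0]
gripper_width: 0.0386
pos err mm [ -1.7   0.9 -10.3] turn deg [-0.01 -0.11  0.09] t 7.08 F [-0.6  0.2 -8. ] w 0.0386
[[-0.0, -0.1, 0.1, -0.0004, -0.0008, 0.0105, 1]]
```

```bash
python3 -m jog '[[0,-0.1,0.1,-0.0004,-0.0008,0.006,1],[0,0,0,0,0,0.002,1],[0,0,0,0,0,0,1]]'
python3 - <<'E'
from place import *
c,th=bpose(.601,-.062,.006,174.2)
r=toolpitch(th,8); tcp=c+r.apply([0,0,.027])
plan(tcp,r,1,n=1)
E
```

```text
time_s: 7.45
tool_pos: [0.5995, -0.0615, 0.0191]
orientation: [-3.123, 0.158, 0.218]
contact_force: [0.5, 0.5, -8.7]
gripper_width: 0.0386
pos err mm [-0.5 -0.3 -2. ] turn deg [-0.02 -0.01  0.01] t 7.45 F [ 0.5  0.5 -8.7] w 0.0386
[[-0.0, -0.0, 0.0, -0.0002, 0.0003, 0.002, 1]]
```

```bash
python3 -m jog '[[0,0,0,0,0,0.0015,1],[0,0,0,0,0,0,1]]'
python3 - <<'E'
from place import *
snap("scene","s5",(190,160,290,240),7.5)
E
```

```text
time_s: 7.7
tool_pos: [0.5997, -0.0615, 0.018]
orientation: [-3.123, 0.158, 0.217]
contact_force: [0.6, -0.1, -7.6]
gripper_width: 0.0385
```

View pics/s5.png

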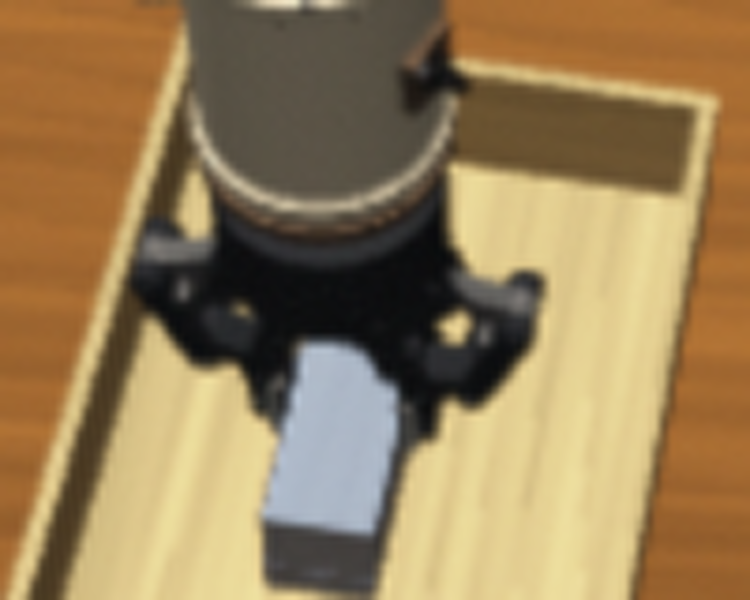

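Weight b's end face is now directly over a's, with side edges in line at crop (265,525–585) and (375,530–590). I lower it to contact and release.

```bash
python3 -m jog '[[0,0,0,0,0,0.0015,1],[0,0,0,0,0,0.001,1],[0,0,0,0,0,0,1]]'
```

```text
time_s: 8.12
tool_pos: [0.6, -0.0615, 0.0169]
orientation: [-3.123, 0.158, 0.215]
contact_force: [-0.3, -0.5, -7.0]
gripper_width: 0.0387
```

```bash
python3 -m jog '[[0,0,0,0,0,0.002,1],[0,0,0,0,0,0,1]]'
```

```text
time_s: 8.38
tool_pos: [0.6003, -0.0615, 0.0169]
orientation: [-3.124, 0.158, 0.214]
contact_force: [-0.6, -0.0, -7.5]
gripper_width: 0.0383
```

```bash
python3 -m jog '[[0,0,0,0,0,0.003,1],[0,0,0,0,0,0,1]]'; python3 - <<'E'
from h import *
print(bot.sense()["contact_force"]); snap("scene","s6",(215,195,260,245),14)
E
```

```text
time_s: 8.62
tool_pos: [0.6007, -0.0615, 0.017]
orientation: [-3.124, 0.158, 0.212]
contact_force: [-0.1, 0.2, -7.1]
gripper_width: 0.0386
[-0.0562302   0.17587872 -7.1104383 ]
```

View pics/s6.png

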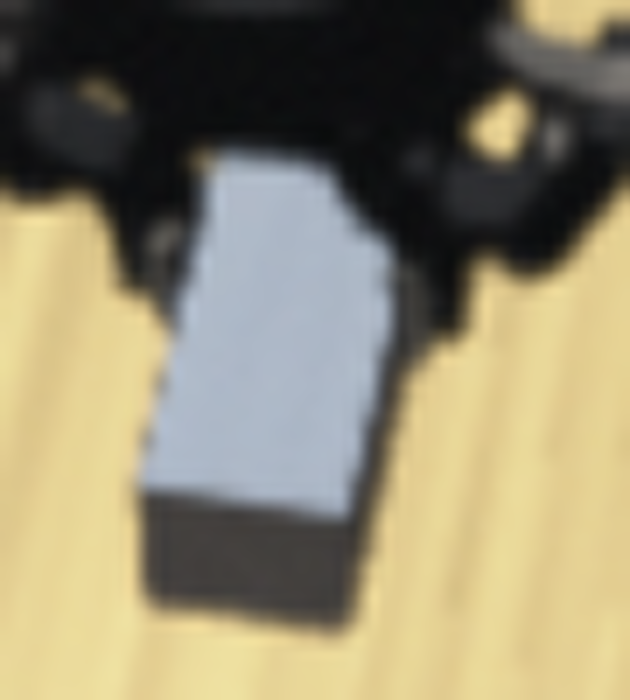

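```bash
python3 -m jog '[[0,0,0,-0.002,0,-0.0008,1],[0,0,0,0,0,0,1]]'
```

```text
time_s: 8.93
tool_pos: [0.5989, -0.0614, 0.017]
orientation: [-3.124, 0.159, 0.212]
contact_force: [-1.6, 0.4, -1.2]
gripper_width: 0.0385
```

Contact confirmed: the load on the wrist fell from 7 N to 1 N. I release.

```bash
python3 -m jog '[[0,0,0,0,0,0,0.3],[0,0,0,0,0,0,0.3],[0,0,0,0,0,0,0.3]]'; python3 - <<'E'
from h import *
s=bot.sense();print(s["contact_force"],s["gripper_width"]); snap("scene","s7",(215,195,260,245),14)
E
```

```text
time_s: 9.3
tool_pos: [0.6006, -0.0613, 0.0182]
orientation: [-3.124, 0.159, 0.207]
contact_force: [0.5, -0.3, -0.9]
gripper_width: 0.0598
[ 0.48038621 -0.26551083 -0.90614049] 0.059793437789630005
```

View pics/s7.png

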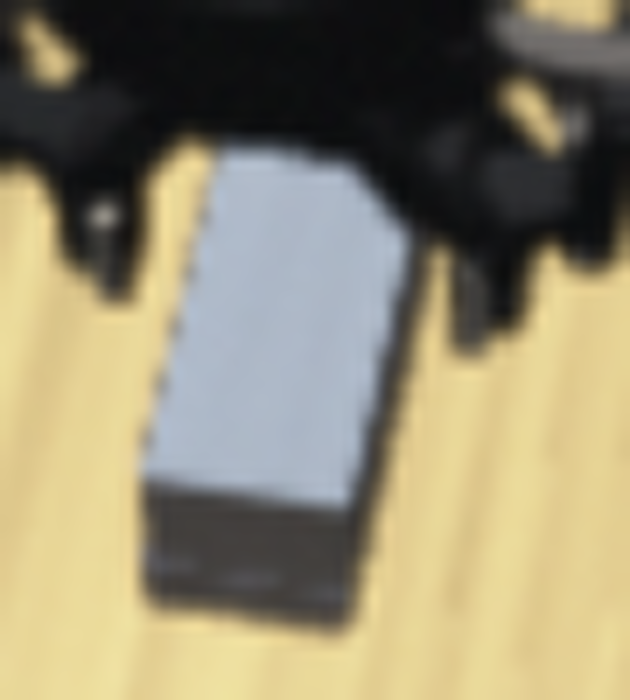

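```bash
python3 -m jog '[[0,0,0,0,0,-0.02,0.3],[0,0,0,0,0,-0.05,0.2],[0,0,0,0,0,-0.055,0]]'; cat > stand.py <<'E'
from sil import *
S35=np.radians(35)
def swt(p,sy,s):
    mx,my,yaw=p[:3]; rz=R.from_euler('z',yaw); rs=rz*R.from_euler('y',-S35)
    c=np.array([mx,my,.065])+rs.apply([s,0,.012594])+rz.apply([0,sy*.042,0])
    r=rs*R.from_euler('z',np.pi)*R.from_euler('y',-A4)
    return r,c
def pts(p,sy,s):
    r,c=swt(p,sy,s); return r.apply(W)+c
E
cat > f2.py <<'E'
from stand import *
ct=(115,175);cs=(325,150)
T=lambda u,v:unc((u,v),ct,6); S=lambda u,v:unc((u,v),cs,7)
# body y+ = -stand y (thick dir = -x stand) ; in top view right = -y world. scene left=-y
def f(p):
    d={}
    for n,sy in(("c",-1),("d",1)):
        P=pts(p,sy,p[3])
        for i in range(8): d[n+str(i)]=P[i]
    return d
obs=[]
# top: c thin end top (248,147),(322,128); thick end (290,330),(362,322); d thin (90,165),(162,152); thick (137,352),(208,343)
for k,u in dict(c6=(250,146),c4=(322,130),c2=(291,330),c0=(362,321),d6=(90,166),d4=(162,153),d2=(136,353),d0=(208,343)).items(): obs.append(("top",k,T(*u)))
# scene: c thin top edge front: left (207,210) right (310,207); thick rear left (137,100), right (232,97); bottoms (210,250),(300,245)
for k,u in dict(c4=(208,210),c6=(311,207),c0=(137,102),c2=(235,97),c5=(212,250),c7=(303,243),d4=(432,200),d6=(535,196),d0=(345,90),d2=(440,88),d5=(435,238),d7=(527,230)).items(): obs.append(("scene",k,S(*u)))
p,r=fit(f,[.42,.47,.2,0.],obs); print(p.round(4),np.degrees(p[2]).round(2)); print([(o[0][0]+o[1],*x) for o,x in zip(obs,r.round(1).tolist())])
np.save("stand.npy",p)
t=cv2.imread("pics/top0_full.png"); s=cv2.imread("pics/scene0_full.png")
sets=[(pts(p,-1,p[3]),(0,0,255)),(pts(p,1,p[3]),(0,0,255))]
overlay(t,"top",sets,(115,175,215,265),6,"ovst"); overlay(s,"scene",sets,(325,150,425,220),7,"ovss")
E
python3 f2.py
```

```text
time_s: 9.72
tool_pos: [0.6143, -0.0627, 0.1435]
orientation: [-3.123, 0.158, 0.22]
contact_force: [1.0, 0.2, 0.7]
gripper_width: 0.0844
[0.4728 0.293  0.1383 0.0014] 7.92
[('tc6', -0.6, -0.3), ('tc4', 0.1, 0.6), ('tc2', -0.3, -0.0), ('tc0', 0.2, -0.3), ('td6', -0.7, 0.2), ('td4', 0.1, 0.5), ('td2', -0.4, -0.2), ('td0', -0.1, -0.3), ('sc4', -0.3, -0.1), ('sc6', 0.2, -0.4), ('sc0', -0.4, -0.4), ('sc2', -0.2, -0.3), ('sc5', -1.2, 0.5), ('sc7', 1.0, 0.8), ('sd4', -0.3, -0.2), ('sd6', 0.1, -0.3), ('sd0', -0.4, -0.0), ('sd2', 0.1, -0.3), ('sd5', -1.2, 0.8), ('sd7', 0.7, 1.2)]
```

View pics/ovst.png

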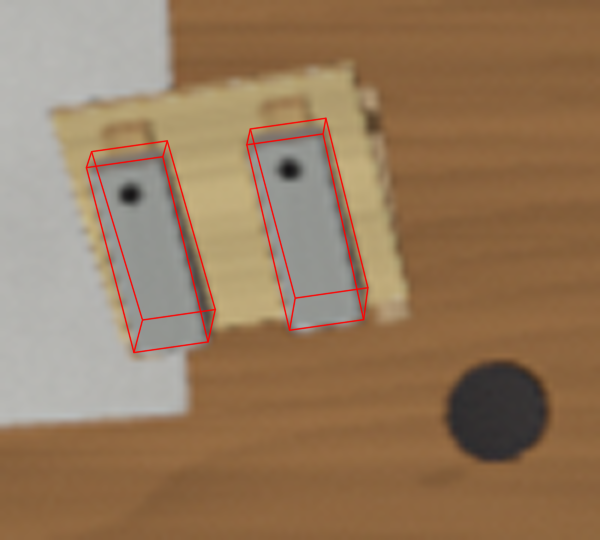

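View pics/ovss.png

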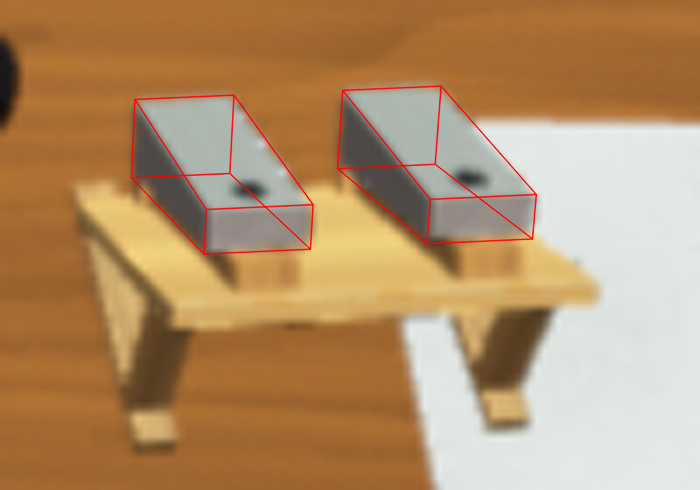

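```bash
cat > cd.py <<'E'
from stand import *
from place import *
p=np.load("stand.npy")
yd=np.degrees(p[2])
def grasp(sy,tilt,up,off=.027,back=0):
    _,c=swt(p,sy,p[3]); r=R.from_euler('z',yd,degrees=True)*R.from_euler('y',-tilt,degrees=True)*(R.from_euler('x',180,degrees=True) if up else R.from_euler('y',180,degrees=True))
    return c+r.apply([0,0,off-back]),r,c
E
python3 - <<'E'
from cd import *
t,r,c=grasp(-1,35,True); print(t,c); print(r.as_matrix().round(2).tolist())
t,r,c=grasp(-1,35,True,back=.09); print(t)
plan(t,r,0)
snap("top","t8",(220,130,320,220),6.5)
E
```

```text
[0.48787694 0.25272442 0.05397769] [0.47253819 0.25058984 0.07609479]
[[0.81, 0.14, 0.57], [0.11, -0.99, 0.08], [0.57, 0.0, -0.82]]
[0.43674777 0.24560917 0.12770137]
pos err mm [-177.5  308.3  -15.8] turn deg [  3.27  42.85 -13.65] t 9.72 F [1.  0.2 0.7] w 0.0844
[[0.5, 6.1, -1.9, -0.029, -0.041, 0.006, 0], [0.5, 6.1, -1.9, -0.028, -0.042, 0.004, 0], [0.5, 6.1, -1.9, -0.027, -0.043, 0.001, 0], [0.5, 6.1, -1.9, -0.025, -0.044, -0.001, 0], [0.5, 6.1, -1.9, -0.024, -0.045, -0.004, 0], [0.5, 6.1, -1.9, -0.022, -0.046, -0.006, 0], [0.5, 6.1, -1.9, -0.019, -0.046, -0.008, 0]]
```

View pics/t8.png

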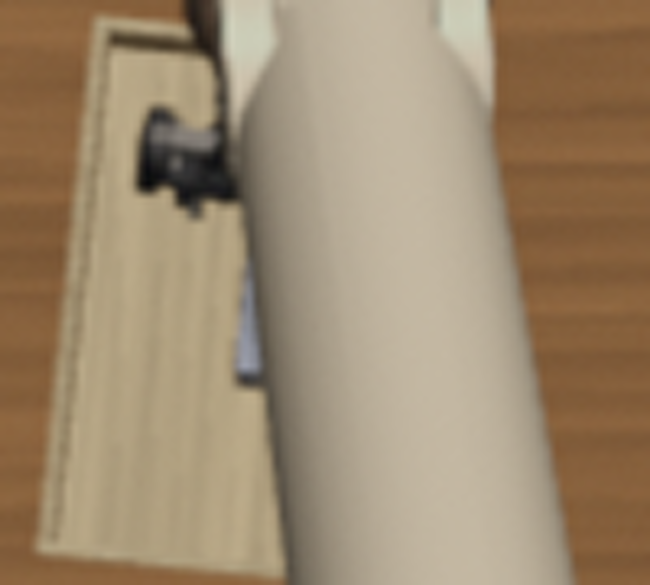

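The arm hides most of the crate in the top view, but the weight edge at crop (250,330) is where it should be. I'll check the pair once the arm is clear, on the way to the stand.

```bash
python3 -m jog '[[0.5,6.1,-1.9,-0.029,-0.041,0.004,0],[0.5,6.1,-1.9,-0.028,-0.042,0.003,0],[0.5,6.1,-1.9,-0.027,-0.043,0,0],[0.5,6.1,-1.9,-0.025,-0.044,-0.002,0],[0.5,6.1,-1.9,-0.024,-0.045,-0.004,0],[0.5,6.1,-1.9,-0.022,-0.046,-0.006,0],[0.5,6.1,-1.9,-0.019,-0.044,-0.008,0],[0,0,0,0,0,0,0]]'
python3 - <<'E'
from cd import *
t,r,c=grasp(-1,35,True,back=.06)
plan(t,r,0)
snap("top","t9",(220,130,320,220),6.5)
snap("scene","s9",(190,160,430,240),3.3)
E
```

```text
time_s: 10.78
tool_pos: [0.4997, 0.161, 0.1375]
orientation: [-3.06, -0.109, -0.664]
contact_force: [-0.8, 0.3, 0.1]
gripper_width: 0.0854
pos err mm [-45.9  87.  -34.4] turn deg [ 2.28 10.54 -3.23] t 10.78 F [-0.8  0.3  0.1] w 0.0854
[[1.1, 5.3, -1.6, -0.025, -0.045, 0.007, 0], [1.1, 5.3, -1.6, -0.024, -0.046, 0.006, 0]]
```

View pics/t9.png

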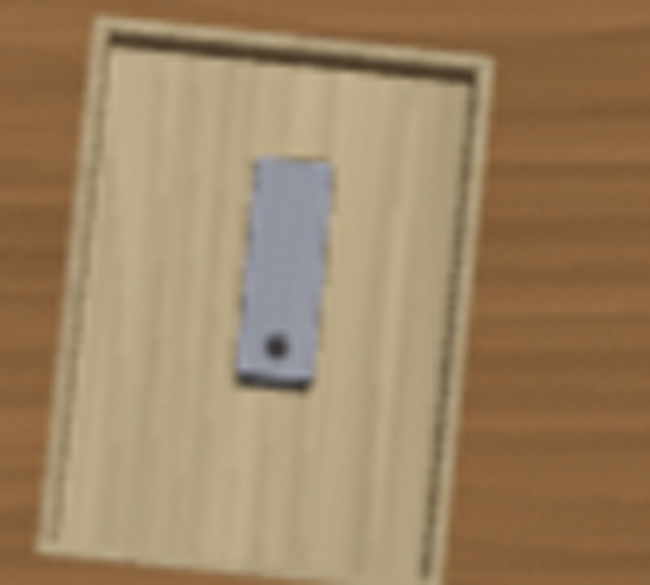

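View pics/s9.png

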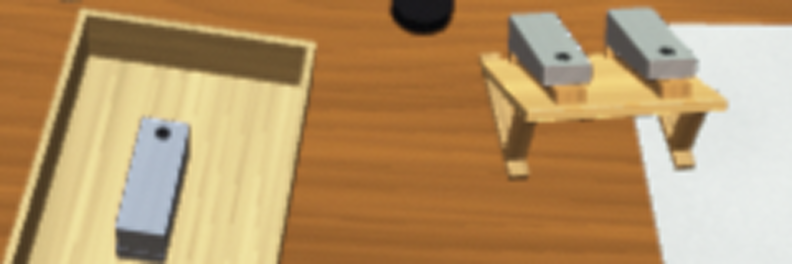

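Both views show the pair: hole end towards the robot at top crop (278,347), outlines coincident, thick end of b over a's thin end. I fit the pair's pose from these pictures.

```bash
cat > pair.py <<'E'
from sil import *
def pairpts(p):
    r,o=wpose(p[0],p[1],p[2],.006); M=r.apply([0,0,.012625])+o; a=r.apply(W)+o
    rb=r*R.from_euler('y',np.pi); b=rb.apply(W)+o+r.apply([p[3],0,.02525]) ; return a,b
E
python3 - <<'E'
from pair import *
def win(P,n,m=5):
    u=proj(n,P); return tuple(int(v) for v in (*(np.floor(u.min(0))-m),*(np.ceil(u.max(0))+m)))
t=cv2.imread("pics/t9_full.png"); s=cv2.imread("pics/s9_full.png")
f=lambda p:np.vstack(pairpts(p)); p0=[.601,-.062,np.radians(174.2),0.]
vs={}
for n,im in(("top",t),("scene",s)):
    w=win(f(p0),n); vs[n]=(n,w,soft(im,w,-50*.85 if n=="top" else -70,-12 if n=="top" else -20),1.)
for k in(("top","scene"),("top",),("scene",)):
    p,c=silfit(f,p0,[vs[n] for n in k],step=(.002,.002,.02,.002)); print(k,p.round(4),np.degrees(p[2]).round(2),round(c,2))
    if len(k)==2: np.save("pair.npy",p)
p=np.load("pair.npy"); a,b=pairpts(p)
overlay(t,"top",[(a,(0,255,0)),(b,(0,0,255))],(245,140,285,200),11,"ov9t"); overlay(s,"scene",[(a,(0,255,0)),(b,(0,0,255))],(215,185,255,245),11,"ov9s")
im=np.hstack([cv2.imread("pics/ov9t.png"),cv2.imread("pics/ov9s.png")][:2]); cv2.imwrite("pics/ov9.png",cv2.resize(im,None,fx=.85,fy=.85))
E
```

```text
('top', 'scene') [ 6.0120e-01 -6.1500e-02  3.0536e+00 -6.0000e-04] 174.96 28.37
('top',) [ 6.0270e-01 -6.1000e-02  3.0436e+00  2.0000e-03] 174.39 4.11
('scene',) [ 0.5994 -0.0619  3.0622 -0.0036] 175.45 14.36
```

View pics/ov9.png

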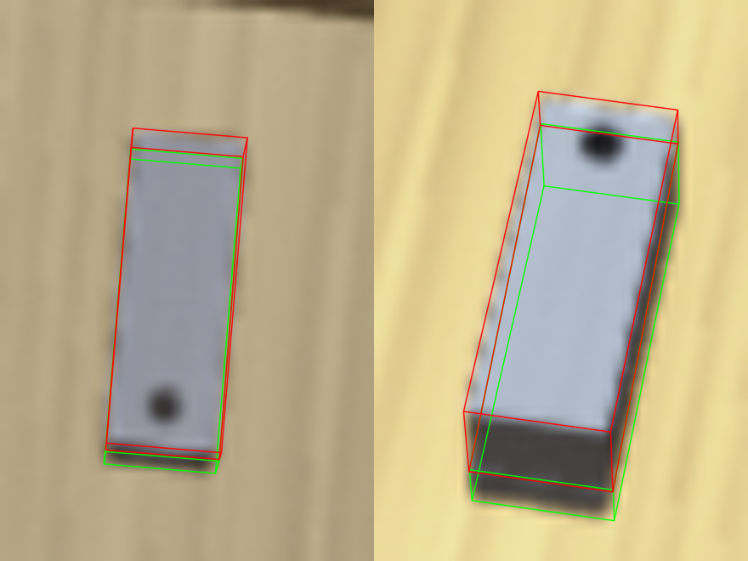

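```bash
python3 -m jog '[[1.1,5.3,-1.6,-0.025,-0.045,0.004,0],[1.1,5.3,-1.6,-0.023,-0.042,0.002,0],[0,0,0,0,0,0,0]]'
python3 - <<'E'
from cd import *
t,r,c=grasp(-1,35,True,back=.05)
plan(t,r,0)
E
```

```text
time_s: 11.25
tool_pos: [0.4875, 0.1776, 0.1233]
orientation: [-3.058, -0.116, -0.692]
contact_force: [0.2, 0.3, 0.1]
gripper_width: 0.0854
pos err mm [-28.   71.2 -28.4] turn deg [ 2.53  9.54 -2.88] t 11.25 F [0.2 0.3 0.1] w 0.0854
[[1.3, 4.8, -1.4, -0.016, -0.037, 0.007, 0], [1.3, 4.8, -1.4, -0.016, -0.037, 0.007, 0]]
```

```bash
python3 - <<'E'
from h import *
s=bot.sense(); print(np.round(s["joints"],3), np.round(s["qvel"],2))
E
```

```text
[-0.965  0.177  0.442  2.349  0.511  0.272 -2.507] [ 0.17 -0.01 -0.06 -0.02 -0.01  0.01  0.02]
```

J7 is at −2.51, close to its limit, so this grasp heading cannot be reached on the stand. I turn the wrist the other way: tool x down the slope, J7 about +0.6. One of the two weights will then need a regrasp on the table. First I rise and turn half-way.

```bash
python3 - <<'E'
from cd import *
plan([.47,.18,.20],toolpitch(100,0),0)
E
```

```text
pos err mm [-17.5   2.4  76.7] turn deg [ 21.81 -18.6  -93.93] t 11.25 F [0.2 0.3 0.1] w 0.0854
[[2.0, -1.7, -8.5, 0.0016, -0.0002, -0.007, 0], [2.0, -1.7, -8.5, 0.0014, -0.0003, -0.007, 0], [2.0, -1.7, -8.5, 0.0013, -0.0003, -0.007, 0], [2.0, -1.7, -8.5, 0.0011, -0.0004, -0.0071, 0], [2.0, -1.7, -8.5, 0.0009, -0.0005, -0.0071, 0], [2.0, -1.7, -8.5, 0.0008, -0.0006, -0.0071, 0], [2.0, -1.7, -8.5, 0.0007, -0.0007, -0.0071, 0], [2.0, -1.7, -8.5, 0.0006, -0.0009, -0.0071, 0], [2.0, -1.7, -8.5, 0.0005, -0.001, -0.0071, 0], [2.0, -1.7, -8.5, 0.0005, -0.0012, -0.007, 0], [2.0, -1.7, -8.5, 0.0005, -0.0014, -0.007, 0]]
```

```bash
python3 -m jog '[[0,0,0,0.001,0,-0.03,0],[2.2,-1.9,-9.4,0.001,0,-0.02,0],[2.2,-1.9,-9.4,0.001,0,-0.01,0],[2.2,-1.9,-9.4,0.001,0,-0.007,0],[2.2,-1.9,-9.4,0.001,0,-0.005,0],[2.2,-1.9,-9.4,0.001,0,-0.005,0],[2.2,-1.9,-9.4,0.001,0,0,0],[2.2,-1.9,-9.4,0.001,0,0,0],[2.2,-1.9,-9.4,0,0,0,0],[2.2,-1.9,-9.4,0,0,0,0]]'
python3 - <<'E'
from cd import *
print(bot.sense()["joints"].round(2))
t,r,c=grasp(-1,35,False,back=.08); print(t)
plan(t,r,0)
E
```

```text
time_s: 12.5
tool_pos: [0.4782, 0.1538, 0.1984]
orientation: [-2.345, -2.084, -0.12]
contact_force: [-0.3, 1.0, 0.6]
gripper_width: 0.0854
[-0.67  0.18  0.37  2.01 -0.12  0.9  -0.35]
[0.44242879 0.24639975 0.11950985]
pos err mm [-35.8  92.6 -78.9] turn deg [ -26.93  -24.34 -102.46] t 12.5 F [-0.3  1.   0.6] w 0.0854
[[-2.2, -2.0, -8.5, 0.0069, -0.0042, 0.0068, 0], [-2.2, -2.0, -8.5, 0.0077, -0.0034, 0.0064, 0], [-2.2, -2.0, -8.5, 0.0084, -0.0024, 0.006, 0], [-2.2, -2.0, -8.5, 0.0089, -0.0013, 0.0056, 0], [-2.2, -2.0, -8.5, 0.0092, -0.0002, 0.0053, 0], [-2.2, -2.0, -8.5, 0.0093, 0.001, 0.0049, 0], [-2.2, -2.0, -8.5, 0.0092, 0.0022, 0.0047, 0], [-2.2, -2.0, -8.5, 0.009, 0.0033, 0.0045, 0], [-2.2, -2.0, -8.5, 0.0086, 0.0045, 0.0043, 0], [-2.2, -2.0, -8.5, 0.008, 0.0055, 0.0042, 0], [-2.2, -2.0, -8.5, 0.0072, 0.0065, 0.0042, 0], [-2.2, -2.0, -8.5, 0.0063, 0.0074, 0.0042, 0]]
```

```bash
python3 -m jog '[[-2.4,-2.2,-9.3,0.007,-0.004,0,0],[-2.4,-2.2,-9.3,0.0077,-0.0034,0.002,0],[-2.4,-2.2,-9.3,0.0084,-0.0024,0.003,0],[-2.4,-2.2,-9.3,0.009,-0.0013,0.004,0],[-2.4,-2.2,-9.3,0.0092,0,0.005,0],[-2.4,-2.2,-9.3,0.0093,0.001,0.005,0],[-2.4,-2.2,-9.3,0.0092,0.002,0.005,0],[-2.4,-2.2,-9.3,0.009,0.0033,0.005,0],[-2.4,-2.2,-9.3,0.0086,0.0045,0.005,0],[-2.4,-2.2,-9.3,0.008,0.0055,0.005,0]]'
python3 - <<'E'
from cd import *
print(bot.sense()["joints"].round(2))
t,r,c=grasp(-1,35,False,back=.08); print(t)
plan(t,r,0)
E
```

```text
time_s: 13.75
tool_pos: [0.4651, 0.208, 0.1543]
orientation: [0.05, 2.555, 0.052]
contact_force: [0.2, -0.5, -0.2]
gripper_width: 0.0852
[-0.73  0.08 -0.01  2.42  1.17  0.4  -0.26]
[0.44242879 0.24639975 0.11950985]
pos err mm [-22.7  38.4 -34.8] turn deg [-3.   -1.26 -9.26] t 13.75 F [ 0.2 -0.5 -0.2] w 0.0852
[[-1.5, -0.6, -4.6, 0.02, 0.018, 0.009, 0], [-1.5, -0.6, -4.6, 0.019, 0.019, 0.009, 0]]
```

J4 is at its limit of 2.42 because the backed-off pose is too close to the base. I use a 30° tilt and come straight down instead, since the grasp pose itself is farther out.

```bash
python3 - <<'E'
from cd import *
t,r,c=grasp(-1,30,False); print(t)
plan(t+[0,0,.07],r,0)
E
```

```text
[0.48590934 0.2524506  0.05271211]
pos err mm [ 20.8  44.5 -31.6] turn deg [-2.59  3.73 -9.39] t 13.75 F [ 0.2 -0.5 -0.2] w 0.0852
[[-1.3, 1.9, -4.7, 0.001, 0.022, 0.019, 0], [-1.3, 1.9, -4.7, -0.001, 0.021, 0.02, 0]]
```

```bash
python3 -m jog '[[-1.3,1.9,-4.7,0.001,0.022,0.013,0],[-1.3,1.9,-4.7,-0.001,0.021,0.013,0],[0,0,0,0,0,0,0]]'
python3 - <<'E'
from cd import *
print(bot.sense()["joints"].round(2))
t,r,c=grasp(-1,30,False); print(t)
plan(t+[0,0,.05],r,0)
E
```

```text
time_s: 14.12
tool_pos: [0.4848, 0.2462, 0.1362]
orientation: [-0.169, 2.612, 0.047]
contact_force: [0.5, -1.0, 0.4]
gripper_width: 0.0856
[-0.68  0.18 -0.04  2.33  1.01  0.34  0.06]
[0.48590934 0.2524506  0.05271211]
pos err mm [  1.1   6.3 -33.5] turn deg [-0.17  0.09 -0.45] t 14.12 F [ 0.5 -1.   0.4] w 0.0856
[[-0.2, 0.1, -0.4, 0.015, 0.006, 0.03, 0]]
```

Good, this pose is reachable. I look before lowering.

```bash
python3 -m jog '[[-0.2,0.1,-0.4,0.015,0.006,0.03,0],[0,0,0,0,0,0,0]]'
python3 - <<'E'
from cd import *
t,r,c=grasp(-1,30,False)
plan(t+[0,0,.0],r,0)
snap("scene","s10",(315,130,425,220),7)
snap("top","t10",(115,175,215,265),6)
print(bot.sense()["tool_pos"])
E
```

```text
time_s: 14.38
tool_pos: [0.4893, 0.2477, 0.1039]
orientation: [-0.162, 2.611, 0.048]
contact_force: [-1.2, -1.4, 0.8]
gripper_width: 0.0852
pos err mm [ -3.4   4.8 -51.2] turn deg [-0.22  0.14 -0.75] t 14.38 F [-1.2 -1.4  0.8] w 0.0852
[[-0.2, 0.1, -0.8, 0.028, 0.005, 0.043, 0]]
[0.49032962 0.24890239 0.10619984]
```

View pics/s10.png

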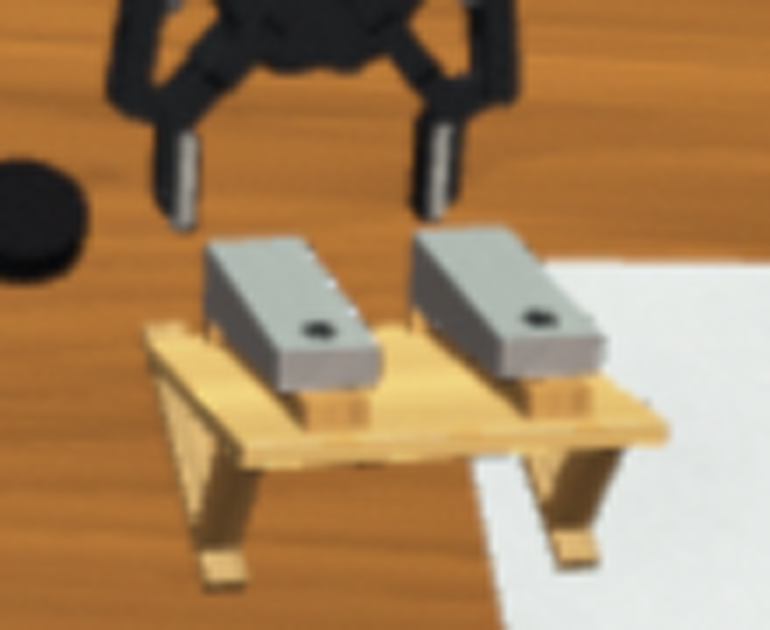

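View pics/t10.png

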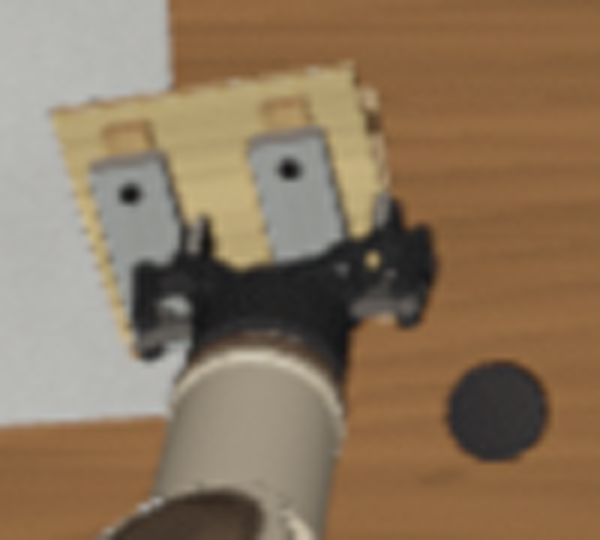

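```bash
python3 - <<'E'
from cd import *
s=bot.sense(); q=s["tool_pos"]; r=R.from_rotvec(s["orientation"])
for k in(-.02,-.03,-.04):
  print(k,[((proj("scene",q+r.apply([0,y,k]))[0]-[315,130]+.5)*7).round(0).tolist() for y in(.0427,-.0427)],[((proj("top",q+r.apply([0,y,k]))[0]-[115,175]+.5)*6).round(0).tolist() for y in(.0427,-.0427)])
E
```

```text
-0.02 [[418.0, 251.0], [191.0, 259.0]] [[215.0, 216.0], [380.0, 195.0]]
-0.03 [[420.0, 225.0], [193.0, 233.0]] [[213.0, 225.0], [379.0, 204.0]]
-0.04 [[422.0, 199.0], [194.0, 208.0]] [[210.0, 235.0], [377.0, 213.0]]
```

Scene view: fingertips at crop (183,228) and (435,218), straddling c's line; top view: left tip at (200,225), close to d. I narrow the opening to about 60 mm and descend.

```bash
python3 -m jog '[[0,0,-0.7,0.003,0.004,0.003,0.25],[0,0,0,0,0,0,0.25]]'
python3 - <<'E'
from cd import *
t,r,c=grasp(-1,30,False)
plan(t+[0,0,.0],r,0.25,n=2)
E
```

```text
time_s: 14.72
tool_pos: [0.4897, 0.253, 0.1044]
orientation: [-0.175, 2.604, 0.049]
contact_force: [0.0, 0.0, -0.2]
gripper_width: 0.0641
pos err mm [ -3.8  -0.5 -51.7] turn deg [-0.06  0.5  -0.21] t 14.72 F [ 0.   0.  -0.2] w 0.0641
[[-0.0, 0.2, -0.1, 0.015, -0.0, 0.021, 0.25], [-0.0, 0.2, -0.1, 0.015, -0.0, 0.021, 0.25]]
```

```bash
python3 -m jog '[[0,0.2,-0.1,0.014,0,0.02,0.25],[0,0.2,-0.1,0.012,0,0.016,0.25],[0,0,0,0,0,0,0.25]]'
python3 - <<'E'
from cd import *
t,r,c=grasp(-1,30,False)
plan(t+[0,0,.0],r,0.25,n=1)
E
```

```text
time_s: 15.1
tool_pos: [0.4866, 0.2546, 0.0622]
orientation: [-0.18, 2.607, 0.052]
contact_force: [0.1, 0.2, -0.1]
gripper_width: 0.064
pos err mm [-0.7 -2.1 -9.5] turn deg [ 0.12  0.34 -0.03] t 15.1 F [ 0.1  0.2 -0.1] w 0.064
[[0.1, 0.3, -0.0, 0.0056, -0.002, 0.0077, 0.25]]
```

```bash
python3 -m jog '[[0.1,0.3,0,0.0056,-0.002,0.0075,0.25],[0,0,0,0,0,0,1],[0,0,0,0,0,0,1],[0,0,0,0,0,0,1],[0,0,0,0,0,0,1]]'
python3 - <<'E'
from cd import *
t,r,c=grasp(-1,30,False)
plan(t+[0,0,.0],r,1,n=1)
snap("scene","s11",(315,130,425,220),7)
E
```

```text
time_s: 15.72
tool_pos: [0.4868, 0.2533, 0.0559]
orientation: [-0.18, 2.609, 0.051]
contact_force: [1.8, 0.8, -7.9]
gripper_width: 0.0387
pos err mm [-0.9 -0.8 -3.1] turn deg [ 0.07  0.21 -0.05] t 15.72 F [ 1.8  0.8 -7.9] w 0.0387
[[0.1, 0.2, -0.1, 0.0025, -0.0007, 0.0022, 1]]
```

View pics/s11.png

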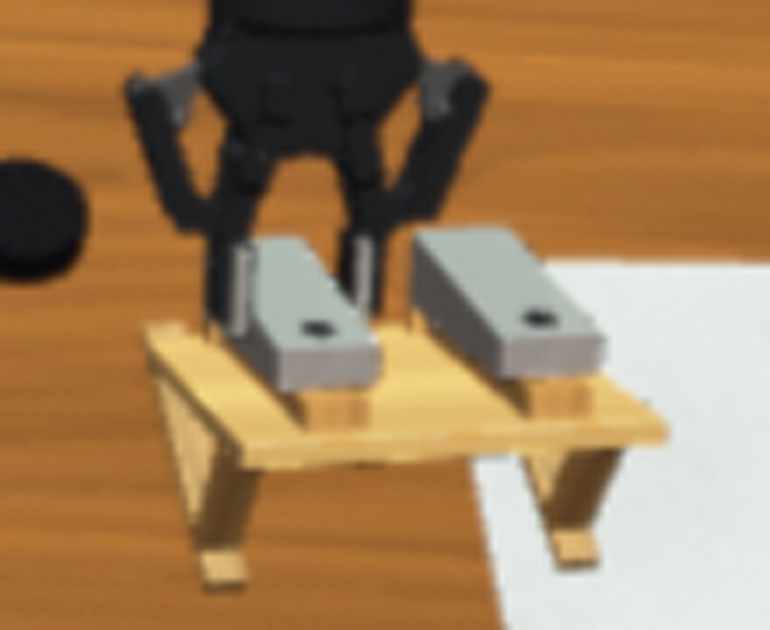

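Weight c is gripped (38.7 mm); the crop shows pads on both flanks at (240,290) and (362,270). I store the weight-in-hand transform and lift.

```bash
cat > hand.py <<'E'
from cd import *
def save_rel(rc,c,f):
    s=bot.sense(); r=R.from_rotvec(s["orientation"]); t=np.array(s["tool_pos"])
    rel=r.inv()*rc; d=r.inv().apply(c-t); np.save(f,np.r_[rel.as_rotvec(),d]); print("rel deg",np.degrees(rel.as_rotvec()).round(1),"d mm",(d*1000).round(1))
def target(rc,c,f):
    q=np.load(f); rel=R.from_rotvec(q[:3]); r=rc*rel.inv(); return np.array(c)-r.apply(q[3:]),r
def now(f):
    q=np.load(f); s=bot.sense(); r=R.from_rotvec(s["orientation"]); return r*R.from_rotvec(q[:3]), s["tool_pos"]+r.apply(q[3:])
E
python3 - <<'E'
from hand import *
rc,c=swt(p,-1,p[3]); save_rel(rc,c,"c_rel.npy")
s=bot.sense(); plan(s["tool_pos"]+np.array([0,0,.10]),R.from_rotvec(s["orientation"]),1)
E
```

```text
rel deg [-1.799e+02  1.000e-01 -1.200e+00] d mm [  2.4  -0.6 -24.8]
pos err mm [  0.   0. 100.] turn deg [0. 0. 0.] t 15.78 F [ 1.9  0.1 -7.6] w 0.0385
[[0.0, 0.0, 0.0, -0.025, 0.0, -0.043, 1], [0.0, 0.0, 0.0, -0.025, 0.0, -0.043, 1]]
```

```bash
python3 -m jog '[[0,0,0,-0.01,0,-0.018,1],[0,0,0,-0.025,0,-0.042,1],[0,0,0,-0.022,0,-0.038,1],[0,0,0,0,0,0,1]]'
python3 - <<'E'
from hand import *
print(bot.sense()["joints"].round(2))
th=np.radians(84.6); rc=flat(th); t,r=target(rc,[.602,-.0616,.069],"c_rel.npy")
print(t,r.as_matrix().round(2).tolist())
plan(t+[0,0,.07],r,1)
E
```

```text
time_s: 16.27
tool_pos: [0.4876, 0.2495, 0.1384]
orientation: [-0.175, 2.605, 0.038]
contact_force: [-0.1, 0.0, -8.0]
gripper_width: 0.0384
[-0.77  0.18  0.05  2.32  1.    0.34  0.08]
[ 0.60262231 -0.06194058  0.04405476] [[0.09, 1.0, 0.01], [0.99, -0.1, 0.08], [0.08, 0.0, -1.0]]
pos err mm [ 115.  -311.5  -24.3] turn deg [ 22.79  25.37 101.76] t 16.27 F [-0.1  0.  -8. ] w 0.0384
[[1.9, 2.1, 8.5, -0.004, -0.027, 0.005, 1], [1.9, 2.1, 8.5, -0.008, -0.026, 0.006, 1], [1.9, 2.1, 8.5, -0.012, -0.024, 0.006, 1], [1.9, 2.1, 8.5, -0.016, -0.022, 0.006, 1], [1.9, 2.1, 8.5, -0.019, -0.019, 0.006, 1], [1.9, 2.1, 8.5, -0.022, -0.016, 0.006, 1], [1.9, 2.1, 8.5, -0.024, -0.012, 0.006, 1], [1.9, 2.1, 8.5, -0.026, -0.008, 0.005, 1], [1.9, 2.1, 8.5, -0.027, -0.004, 0.004, 1], [1.9, 2.1, 8.5, -0.028, -0.0, 0.004, 1], [1.9, 2.1, 8.5, -0.027, 0.004, 0.002, 1], [1.9, 2.1, 8.5, -0.026, 0.008, 0.001, 1]]
```

```bash
python3 -m jog '[[1.9,2.1,8.5,-0.004,-0.027,0.003,1],[1.9,2.1,8.5,-0.008,-0.026,0.004,1],[1.9,2.1,8.5,-0.012,-0.024,0.004,1],[1.9,2.1,8.5,-0.016,-0.022,0.005,1],[1.9,2.1,8.5,-0.019,-0.019,0.005,1],[1.9,2.1,8.5,-0.022,-0.016,0.005,1],[1.9,2.1,8.5,-0.024,-0.012,0.005,1],[1.9,2.1,8.5,-0.026,-0.008,0.004,1],[1.9,2.1,8.5,-0.027,-0.004,0.003,1],[1.9,2.1,8.5,-0.028,0,0.003,1]]'
python3 - <<'E'
from hand import *
print(bot.sense()["joints"].round(2))
th=np.radians(84.6); rc=flat(th); t,r=target(rc,[.602,-.0616,.069],"c_rel.npy")
plan(t+[0,0,.05],r,1)
E
```

```text
time_s: 17.52
tool_pos: [0.554, -0.0326, 0.1061]
orientation: [2.038, 2.346, 0.012]
contact_force: [0.1, -0.7, -8.4]
gripper_width: 0.0382
[-0.14  0.41  0.17  1.93 -0.07  0.78  0.21]
pos err mm [ 48.7 -29.4 -12. ] turn deg [ 1.09  5.72 13.55] t 17.52 F [ 0.1 -0.7 -8.4] w 0.0382
[[0.5, 2.9, 6.8, -0.018, 0.022, 0.007, 1], [0.5, 2.9, 6.8, -0.015, 0.024, 0.006, 1]]
```

```bash
python3 -m jog '[[0.5,2.9,6.5,-0.017,0.022,0.004,1],[0.5,2.9,6.5,-0.015,0.022,0.004,1],[0,0,0,0,0,0,1]]'
python3 - <<'E'
from hand import *
th=np.radians(84.6); rc=flat(th); t,r=target(rc,[.602,-.0616,.069],"c_rel.npy")
plan(t+[0,0,.035],r,1)
E
```

```text
time_s: 17.9
tool_pos: [0.5949, -0.0725, 0.089]
orientation: [-2.295, -2.06, -0.063]
contact_force: [-0.9, -0.3, -8.5]
gripper_width: 0.0384
pos err mm [  7.7  10.5 -10. ] turn deg [-0.88  0.87 -0.75] t 17.9 F [-0.9 -0.3 -8.5] w 0.0384
[[-0.9, 0.9, -0.8, 0.0106, 0.0067, 0.0106, 1]]
```

```bash
python3 -m jog '[[-0.9,0.9,-0.8,0.0106,0.0067,0.0106,1],[0,0,0,0,0,0,1],[0,0,0,0,0,0,1]]'
python3 - <<'E'
from hand import *
snap("scene","s12",(180,140,300,240),6.5)
th=np.radians(84.6); rc=flat(th); t,r=target(rc,[.602,-.0616,.069],"c_rel.npy")
plan(t+[0,0,.006],r,1,n=2)
rn,cn=now("c_rel.npy"); print(cn)
a,b=__import__("pair").pairpts(np.load("pair.npy"))
overlay(cv2.imread("pics/s12_full.png"),"scene",[(b,(0,255,0)),(rn.apply(W)+cn,(0,0,255))],(180,140,300,240),6.5,"ov12")
E
```

```text
time_s: 18.27
tool_pos: [0.5977, -0.0605, 0.0732]
orientation: [-2.276, -2.076, -0.082]
contact_force: [-0.1, 0.4, -7.8]
gripper_width: 0.0384
pos err mm [  5.   -2.  -23.1] turn deg [-0.57  0.19  0.17] t 18.32 F [-0.5  0.3 -7.9] w 0.0387
[[-0.3, 0.1, 0.1, -0.0017, 0.0027, 0.0114, 1], [-0.3, 0.1, 0.1, -0.0017, 0.0026, 0.0114, 1]]
[ 0.59720479 -0.0595853   0.09811324]
```

View pics/ov12.png

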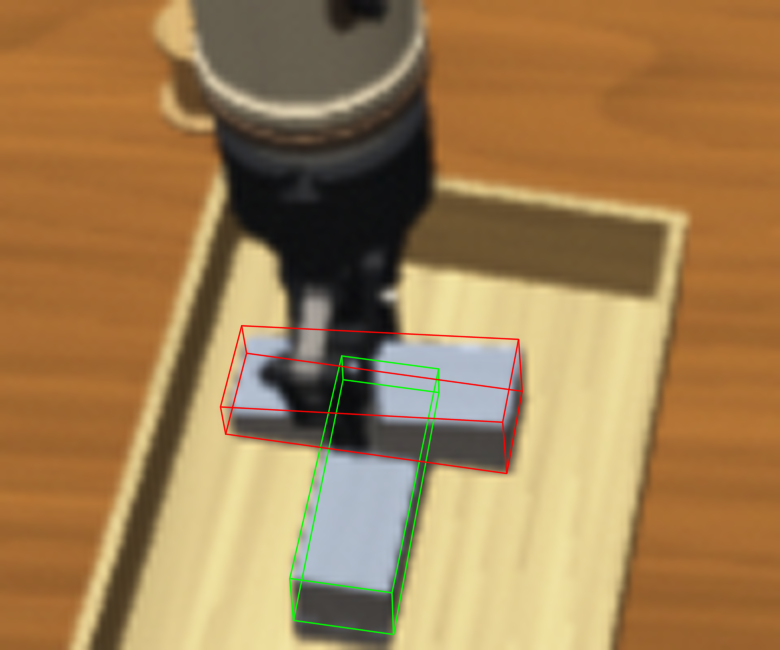

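The overlay of the predicted c (red) matches the picture to about 1 to 2 mm: right end at crop (515,400), left end at (232,420). I continue down.

```bash
python3 -m jog '[[-0.3,0.1,0.1,-0.0022,0.0027,0.0105,1],[-0.3,0.1,0.1,-0.0022,0.0026,0.0105,1],[0,0,0,0,0,0,1],[0,0,0,0,0,0,1]]'
python3 - <<'E'
from hand import *
th=np.radians(84.6); rc=flat(th); t,r=target(rc,[.602,-.0616,.069],"c_rel.npy")
plan(t,r,1,n=1)
E
```

```text
time_s: 18.82
tool_pos: [0.603, -0.0631, 0.051]
orientation: [-2.284, -2.076, -0.099]
contact_force: [-0.1, 0.0, -8.0]
gripper_width: 0.0388
pos err mm [-0.4  1.1 -6.9] turn deg [0.13 0.01 0.01] t 18.82 F [-0.1  0.  -8. ] w 0.0388
[[0.1, 0.0, 0.0, 0.0005, -0.0005, 0.007, 1]]
```

```bash
python3 -m jog '[[0.1,0,0,0.0005,-0.0005,0.0055,1],[0,0,0,0,0,0,1]]'
python3 - <<'E'
from hand import *
th=np.radians(84.6); rc=flat(th); t,r=target(rc,[.602,-.0616,.069],"c_rel.npy")
plan(t,r,1,n=1)
E
```

```text
time_s: 19.08
tool_pos: [0.6028, -0.0621, 0.0455]
orientation: [-2.283, -2.076, -0.097]
contact_force: [-0.9, 0.0, -7.3]
gripper_width: 0.0384
pos err mm [-0.2  0.1 -1.4] turn deg [0.05 0.01 0.01] t 19.07 F [-0.9  0.  -7.3] w 0.0384
[[0.1, 0.0, 0.0, -0.0, -0.0002, 0.0015, 1]]
```

```bash
python3 -m jog '[[0,0,0,0,0,0.002,1],[0,0,0,0,0,0,1]]'; python3 -m jog '[[0,0,0,0,0,0.002,1],[0,0,0,0,0,0,1]]'
```

```text
time_s: 19.32
tool_pos: [0.6034, -0.062, 0.0438]
orientation: [-2.284, -2.076, -0.099]
contact_force: [0.3, -0.0, -8.5]
gripper_width: 0.0383
time_s: 19.58
tool_pos: [0.6039, -0.0621, 0.0438]
orientation: [-2.284, -2.076, -0.1]
contact_force: [-0.4, -0.8, -7.9]
gripper_width: 0.0385
```

```bash
python3 -m jog '[[0,0,0,0,-0.0015,0.001,1],[0,0,0,0,0,0,1]]'; python3 - <<'E'
from h import *
snap("scene","s13",(195,160,285,240),8)
E
```

```text
time_s: 19.82
tool_pos: [0.6038, -0.0621, 0.0436]
orientation: [-2.286, -2.078, -0.103]
contact_force: [-0.7, -0.0, -6.3]
gripper_width: 0.0383
```

View pics/s13.png

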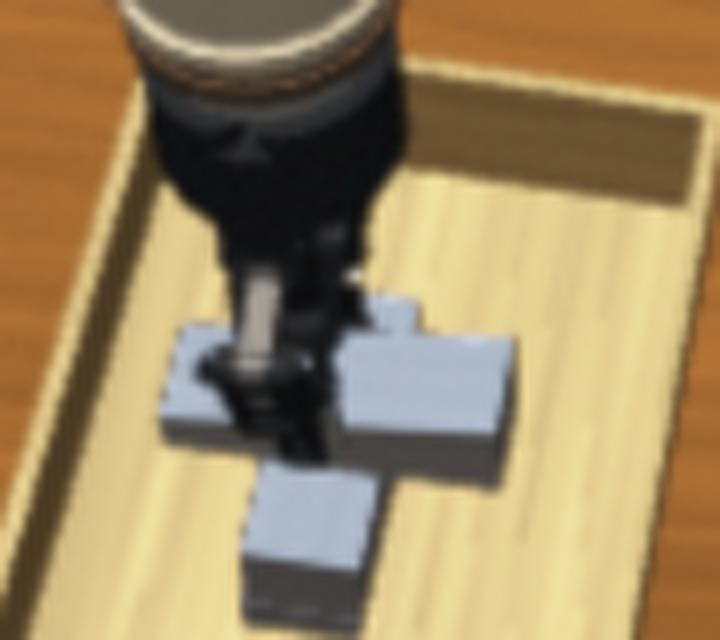

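```bash
python3 -m jog '[[0,0,0,0,-0.002,-0.0005,1],[0,0,0,0,0,0.001,1],[0,0,0,0,0,0.001,1]]'
```

```text
time_s: 20.25
tool_pos: [0.6011, -0.0618, 0.0434]
orientation: [-2.285, -2.077, -0.102]
contact_force: [-3.6, -0.8, 6.0]
gripper_width: 0.0382
```

```bash
python3 -m jog '[[0,0,0,0,0,0,0.3],[0,0,0,0,0,0,0.3],[0,0,0,0,0,0,0.3]]'; python3 - <<'E'
from h import *
snap("scene","s14",(195,160,285,240),8)
E
```

```text
time_s: 20.62
tool_pos: [0.6035, -0.0617, 0.0451]
orientation: [-2.287, -2.079, -0.108]
contact_force: [-0.2, 0.8, 0.7]
gripper_width: 0.0596
```

View pics/s14.png

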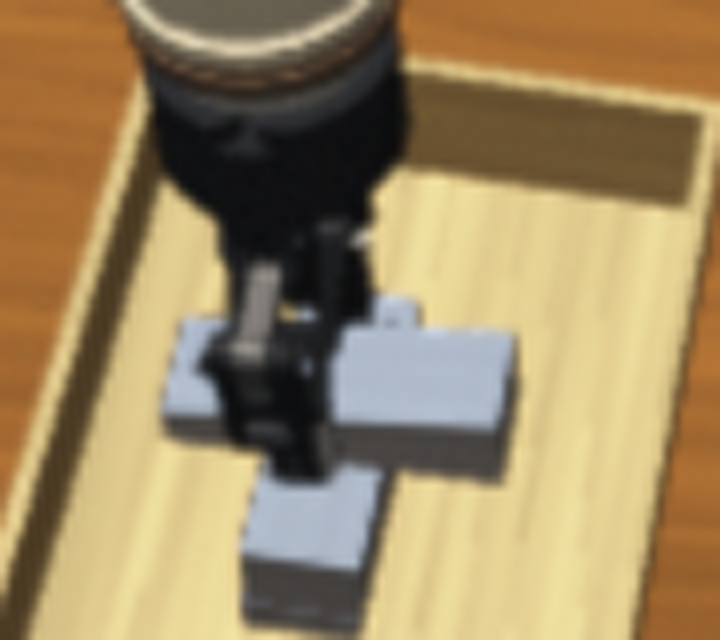

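Weight c lies across the pair, with both ends of the pair showing at crop (400,312) and (305,520). I lift off straight up.

```bash
python3 -m jog '[[0,0,0,0,0,-0.015,0.3],[0,0,0,0,0,-0.04,0.3],[0,0,0,0,0,-0.05,0.3],[0,0,0,0,0,0,0.25]]'
python3 - <<'E'
from hand import *
t,r,c=grasp(1,27,False); print(t,c)
plan(t+[0,0,.09],r,0.25)
E
```

```text
time_s: 21.18
tool_pos: [0.6023, -0.0712, 0.1554]
orientation: [-2.288, -2.079, -0.109]
contact_force: [-0.5, 0.3, 0.1]
gripper_width: 0.0643
[0.47310088 0.33547763 0.05203762] [0.46096013 0.33378809 0.07609479]
pos err mm [-129.2  406.7  -13.3] turn deg [ -19.59  -22.01 -102.53] t 21.18 F [-0.5  0.3  0.1] w 0.0643
[[-1.6, -1.8, -8.5, 0.033, -0.014, 0.004, 0.25], [-1.6, -1.8, -8.5, 0.034, -0.009, 0.002, 0.25], [-1.6, -1.8, -8.5, 0.035, -0.004, 0.001, 0.25], [-1.6, -1.8, -8.5, 0.036, 0.001, -0.0, 0.25], [-1.6, -1.8, -8.5, 0.035, 0.007, -0.001, 0.25], [-1.6, -1.8, -8.5, 0.033, 0.012, -0.002, 0.25], [-1.6, -1.8, -8.5, 0.031, 0.017, -0.003, 0.25], [-1.6, -1.8, -8.5, 0.028, 0.021, -0.003, 0.25], [-1.6, -1.8, -8.5, 0.025, 0.025, -0.003, 0.25], [-1.6, -1.8, -8.5, 0.021, 0.029, -0.003, 0.25], [-1.6, -1.8, -8.5, 0.016, 0.032, -0.003, 0.25], [-1.6, -1.8, -8.5, 0.011, 0.034, -0.002, 0.25]]
```

```bash
python3 -m jog '[[-1.6,-1.8,-8.5,0.033,-0.014,0,0.25],[-1.6,-1.8,-8.5,0.034,-0.009,0,0.25],[-1.6,-1.8,-8.5,0.035,-0.004,0,0.25],[-1.6,-1.8,-8.5,0.036,0.001,0,0.25],[-1.6,-1.8,-8.5,0.035,0.007,-0.001,0.25],[-1.6,-1.8,-8.5,0.033,0.012,-0.002,0.25],[-1.6,-1.8,-8.5,0.031,0.017,-0.003,0.25],[-1.6,-1.8,-8.5,0.028,0.021,-0.003,0.25],[-1.6,-1.8,-8.5,0.025,0.025,-0.003,0.25],[-1.6,-1.8,-8.5,0.021,0.029,-0.003,0.25]]'
python3 - <<'E'
from hand import *
t,r,c=grasp(1,27,False)
plan(t+[0,0,.07],r,0.25)
snap("top","t15",(220,130,320,220),6.5);snap("scene","s15",(195,160,285,240),8)
E
```

```text
time_s: 22.42
tool_pos: [0.4878, 0.2716, 0.1516]
orientation: [0.186, 2.725, 0.056]
contact_force: [0.3, 0.0, 0.0]
gripper_width: 0.064
pos err mm [-14.7  63.9 -29.6] turn deg [ -2.95  -3.16 -15.14] t 22.43 F [0.3 0.  0. ] w 0.064
[[-1.5, -1.6, -7.6, 0.017, 0.03, 0.011, 0.25], [-1.5, -1.6, -7.6, 0.013, 0.031, 0.011, 0.25]]
```

View pics/t15.png

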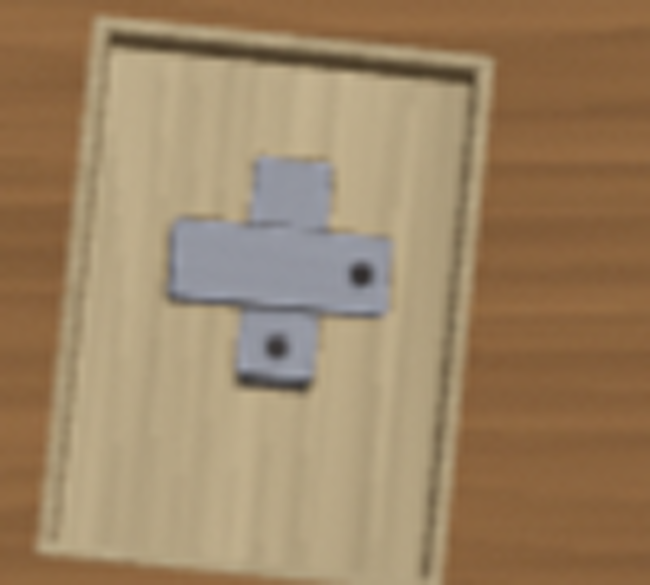

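View pics/s15.png

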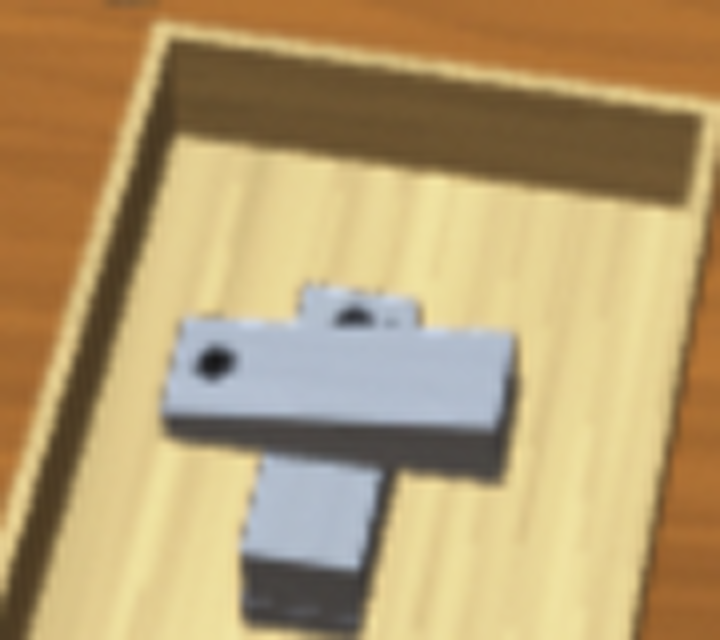

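The pictures show c square across the pair, thick end to +y, hole at top crop (361,274), with equal overhang. I measure its pose and carry on to d.

```bash
python3 - <<'E'
from fit import *
T=lambda u:unc(u,(220,130),6.5); S=lambda u:unc(u,(195,160),8)
obs=[("top",k,T(u)) for k,u in {2:(172,217),0:(168,300),6:(391,237),4:(386,317)}.items()]
os=[("scene",k,S(u)) for k,u in {4:(182,319),0:(516,332),2:(502,430),6:(163,412),3:(500,482),7:(167,437)}.items()]
f=lambda p:dict(enumerate(flat(p[2]).apply(W)+[p[0],p[1],.0564+.0126]))
for o in(obs,os,obs+os):
    p,r=fit(f,[.602,-.0616,1.476],o); print(p.round(4),np.degrees(p[2]).round(2),r.round(1).tolist())
np.save("cplaced.npy",p)
from ov import *
a=f(p); P=np.array([a[i] for i in range(8)])
overlay(cv2.imread("pics/t15_full.png"),"top",[(P,(0,0,255))],(235,145,290,195),7,"o15a");overlay(cv2.imread("pics/s15_full.png"),"scene",[(P,(0,0,255))],(205,190,265,240),7,"o15b")
A=cv2.imread("pics/o15a.png");B=cv2.imread("pics/o15b.png");cv2.imwrite("pics/o15.png",np.hstack([A[:350],B[:350]]))
E
```

```text
[ 0.6012 -0.0577  1.4986] 85.87 [[-0.1, 0.1], [-0.3, -0.1], [0.2, -0.1], [0.2, 0.0]]
[ 0.6031 -0.058   1.487 ] 85.2 [[0.1, -0.8], [0.4, -0.6], [-0.2, -0.2], [-0.6, -0.0], [0.7, 1.0], [-0.3, 0.9]]
[ 0.602  -0.0579  1.4939] 85.59 [[0.1, -0.2], [-0.3, -0.4], [0.3, -0.2], [0.2, -0.1], [0.1, -1.0], [0.4, -1.0], [-0.0, -0.6], [-0.5, -0.3], [0.8, 0.5], [-0.2, 0.7]]
```

View pics/o15.png

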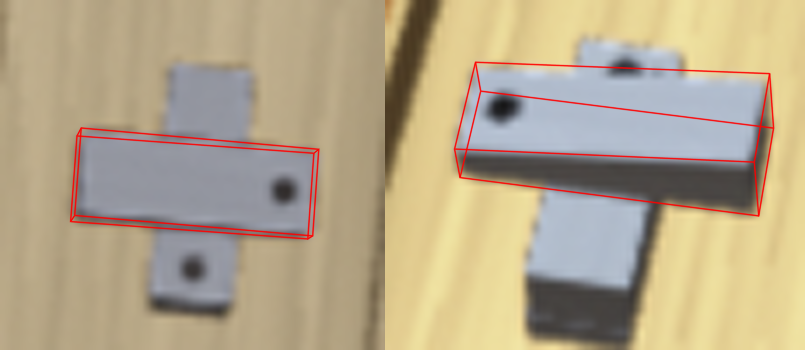

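```bash
python3 -m jog '[[-1.5,-1.6,-7.6,0.017,0.03,0.004,0.25],[-1.5,-1.6,-7.6,0.013,0.031,0.004,0.25],[0,0,0,0,0,0,0.25]]'
python3 - <<'E'
from hand import *
t,r,c=grasp(1,27,False)
plan(t+[0,0,.05],r,0.25)
print(bot.sense()["joints"].round(2))
E
```

```text
time_s: 22.9
tool_pos: [0.4649, 0.3384, 0.1348]
orientation: [-0.198, 2.663, 0.048]
contact_force: [0.3, 0.4, 0.0]
gripper_width: 0.0639
pos err mm [  8.2  -2.9 -32.8] turn deg [0.26 0.06 0.52] t 22.9 F [0.3 0.4 0. ] w 0.0639
[[0.3, 0.1, 0.5, 0.008, -0.004, 0.033, 0.25]]
[-0.81  0.26 -0.08  2.19  0.81  0.46  0.14]
```

```bash
python3 -m jog '[[0.3,0.1,0.5,0.009,-0.003,0.03,0.25],[0,0,0,0,0,0,0.25],[0,0,0,0,0,0,0.25]]'
python3 - <<'E'
from hand import *
t,r,c=grasp(1,27,False)
plan(t+[0,0,.0],r,0.25,n=2)
snap("scene","s16",(315,130,425,220),7)
E
```

```text
time_s: 23.28
tool_pos: [0.4735, 0.3335, 0.1053]
orientation: [-0.173, 2.665, 0.041]
contact_force: [1.2, 0.2, 0.4]
gripper_width: 0.0639
pos err mm [ -0.4   2.  -53.3] turn deg [-0.26  0.05 -0.41] t 23.27 F [1.2 0.2 0.4] w 0.0639
[[-0.1, 0.0, -0.2, 0.012, 0.001, 0.024, 0.25], [-0.1, 0.0, -0.2, 0.012, 0.001, 0.024, 0.25]]
```

View pics/s16.png

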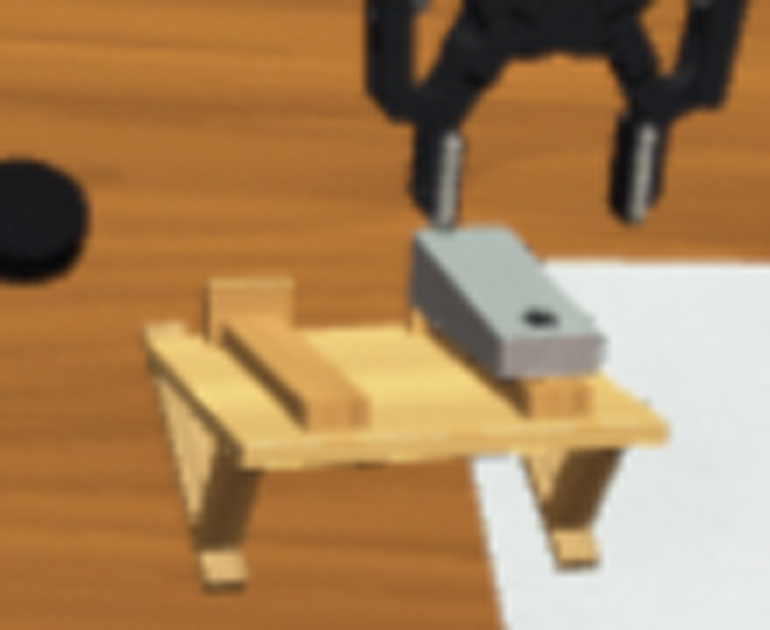

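```bash
python3 -m jog '[[-0.1,0,-0.2,0.012,0,0.023,0.25],[-0.1,0,-0.2,0.011,0,0.02,0.25],[0,0,0,0,0,0,0.25]]'
python3 - <<'E'
from hand import *
t,r,c=grasp(1,27,False)
plan(t+[0,0,.0],r,0.25,n=1)
snap("scene","s17",(315,130,425,220),7)
E
```

```text
time_s: 23.7
tool_pos: [0.4756, 0.334, 0.0601]
orientation: [-0.177, 2.659, 0.049]
contact_force: [0.3, 0.5, 0.4]
gripper_width: 0.0637
pos err mm [-2.5  1.5 -8.1] turn deg [ 0.09  0.36 -0.33] t 23.7 F [0.3 0.5 0.4] w 0.0637
[[0.1, 0.4, -0.3, 0.0057, 0.0018, 0.0061, 0.25]]
```

View pics/s17.png

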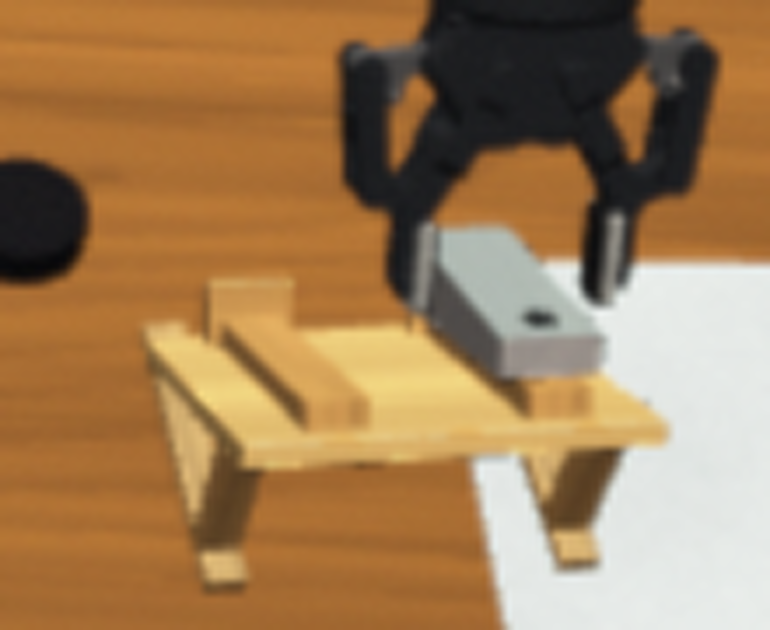

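```bash
python3 - <<'E'
from hand import *
s=bot.sense(); q=s["tool_pos"]; r=R.from_rotvec(s["orientation"])
for k in(-.02,-.03,-.05):
  print(k,[((proj("scene",q+r.apply([0,y,k]))[0]-[315,130]+.5)*7).round(0).tolist() for y in(.032,.02,-.02,-.032)])
E
```

```text
-0.02 [[587.0, 315.0], [557.0, 317.0], [454.0, 321.0], [423.0, 323.0]]
-0.03 [[590.0, 291.0], [559.0, 293.0], [456.0, 297.0], [425.0, 299.0]]
-0.05 [[595.0, 243.0], [564.0, 244.0], [461.0, 248.0], [430.0, 250.0]]
```

```bash
python3 -m jog '[[0.1,0.4,-0.3,0.0055,0.001,0.006,0.25],[0,0,0,0,0,0,1],[0,0,0,0,0,0,1],[0,0,0,0,0,0,1],[0,0,0,0,0,0,1]]'
python3 - <<'E'
from hand import *
rc,c=swt(p,1,p[3]); save_rel(rc,c,"d_rel.npy")
snap("scene","s18",(315,130,425,220),7)
s=bot.sense(); print(s["gripper_width"],s["contact_force"])
E
```

```text
time_s: 24.38
tool_pos: [0.4752, 0.3364, 0.056]
orientation: [-0.181, 2.662, 0.05]
contact_force: [1.4, 0.5, -4.1]
gripper_width: 0.0388
rel deg [-179.7    0.3   -5.9] d mm [  3.7  -0.6 -24.5]
0.038954402052645776 [ 0.95317161  0.53527466 -2.67051999]
```

View pics/s18.png

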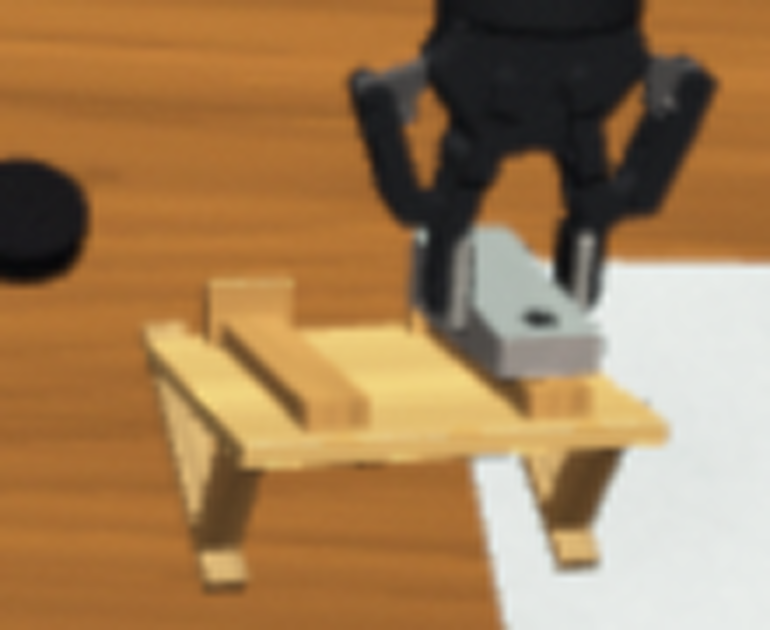

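Weight d is gripped (38.8 mm), pads on both flanks at crop (460,280) and (583,260). For the regrasp I lift it to a free spot on the table between crate and stand.

```bash
python3 - <<'E'
from hand import *
s=bot.sense(); plan(s["tool_pos"]+np.array([0,0,.10]),R.from_rotvec(s["orientation"]),1,n=2)
t,r=target(flat(np.radians(200)),[.56,.13,.0136],"d_rel.npy"); print(t)
print(onz("top",[[180,138],[193,135],[169,141],[198,243],[181,216],[235,165]],.01).round(3))
E
```

```text
pos err mm [  0.   0. 100.] turn deg [0. 0. 0.] t 24.43 F [ 1.   0.5 -2.7] w 0.039
[[0.0, 0.0, 0.0, -0.023, 0.0, -0.044, 1], [0.0, 0.0, 0.0, -0.023, 0.0, -0.044, 1]]
[ 0.56010929  0.13069299 -0.0111841 ]
[[0.72  0.217 0.01 ]
 [0.73  0.173 0.01 ]
 [0.71  0.254 0.01 ]
 [0.369 0.155 0.01 ]
 [0.458 0.212 0.01 ]
 [0.628 0.032 0.01 ]]
```

```bash
python3 -m jog '[[0,0,0,-0.01,0,-0.018,1],[0,0,0,-0.023,0,-0.044,1],[0,0,0,-0.022,0,-0.04,1],[0,0,0,0,0,0,1]]'
python3 - <<'E'
from hand import *
t,r=target(flat(np.radians(200)),[.56,.13,.0136],"d_rel.npy")
plan(t+[0,0,.09],r,1)
E
```

```text
time_s: 24.92
tool_pos: [0.4731, 0.3325, 0.1688]
orientation: [-0.183, 2.673, 0.038]
contact_force: [-0.2, 0.3, -7.5]
gripper_width: 0.0384
pos err mm [  87.  -201.8  -89.9] turn deg [ -2.32  34.2  -11.94] t 24.93 F [-0.2  0.3 -7.5] w 0.0384
[[-0.5, 6.8, -2.4, -0.002, -0.042, 0.021, 1], [-0.5, 6.8, -2.4, -0.003, -0.043, 0.021, 1], [-0.5, 6.8, -2.4, -0.004, -0.043, 0.02, 1], [-0.5, 6.8, -2.4, -0.004, -0.043, 0.019, 1], [-0.5, 6.8, -2.4, -0.005, -0.044, 0.018, 1]]
```

```bash
python3 -m jog '[[-0.5,6.8,-2.4,-0.012,-0.042,0.004,1],[-0.5,6.8,-2.4,-0.011,-0.043,0.006,1],[-0.5,6.8,-2.4,-0.008,-0.043,0.01,1],[-0.5,6.8,-2.4,-0.005,-0.043,0.012,1],[-0.5,6.8,-2.4,-0.005,-0.040,0.012,1],[0,0,0,0,0,0,1]]'
python3 - <<'E'
from hand import *
t,r=target(flat(np.radians(200)),[.56,.13,.0136],"d_rel.npy")
plan(t+[0,0,.02],r,1)
print(bot.sense()["joints"].round(2))
E
```

```text
time_s: 25.68
tool_pos: [0.5428, 0.1436, 0.124]
orientation: [0.479, -3.009, 0.066]
contact_force: [-1.3, -0.2, -7.7]
gripper_width: 0.0386
pos err mm [  17.3  -12.9 -115.2] turn deg [-1.53  2.07 -1.8 ] t 25.68 F [-1.3 -0.2 -7.7] w 0.0386
[[-0.5, 0.7, -0.6, -0.008, -0.005, 0.038, 1], [-0.5, 0.7, -0.6, -0.008, -0.005, 0.038, 1], [-0.5, 0.7, -0.6, -0.009, -0.006, 0.038, 1]]
[-0.18  0.48 -0.19  1.77  0.13  1.01  1.46]
```

```bash
python3 -m jog '[[-0.5,0.7,-0.6,-0.008,-0.005,0.038,1],[-0.5,0.7,-0.6,-0.006,-0.004,0.036,1],[-0.5,0.7,-0.6,-0.006,-0.004,0.025,1],[0,0,0,0,0,0,1]]'
python3 - <<'E'
from hand import *
t,r=target(flat(np.radians(200)),[.56,.13,.0136],"d_rel.npy")
plan(t,r,1)
snap("scene","s19",(235,110,335,200),7)
E
```

```text
time_s: 26.18
tool_pos: [0.5496, 0.1284, 0.0106]
orientation: [0.51, -2.949, 0.043]
contact_force: [0.1, -0.1, -6.8]
gripper_width: 0.0383
pos err mm [ 10.5   2.3 -21.7] turn deg [-0.29 -0.85 -0.21] t 26.18 F [ 0.1 -0.1 -6.8] w 0.0383
[[-0.3, -0.8, -0.2, -0.014, -0.001, 0.02, 1]]
```

View pics/s19.png

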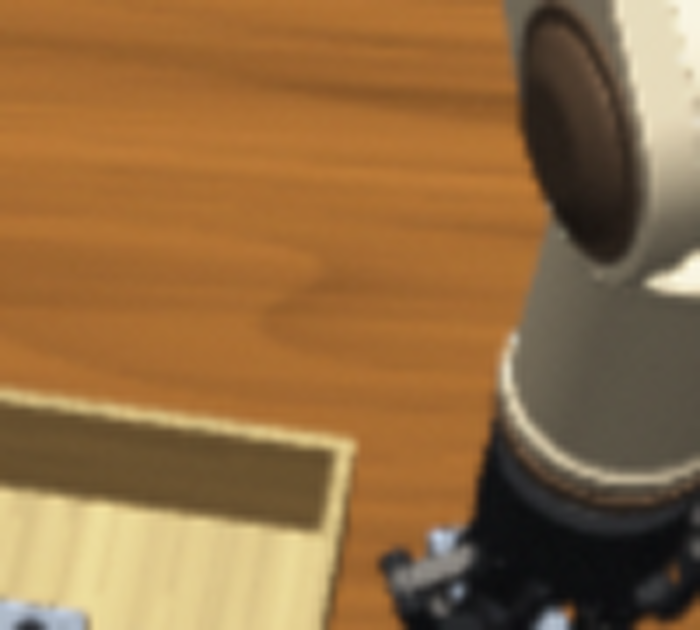

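```bash
python3 -m jog '[[-0.3,-0.8,-0.2,-0.002,0,0.010,1],[0,0,0,-0.001,0,0.007,1],[0,0,0,0,0,0,1],[0,0,0,0,0,0.002,1],[0,0,0,0,0,0.002,1],[0,0,0,0,0,0,1]]'
```

```text
time_s: 26.98
tool_pos: [0.5518, 0.1316, -0.0073]
orientation: [0.522, -2.97, 0.03]
contact_force: [0.0, -0.1, -7.0]
gripper_width: 0.0381
```

```bash
python3 -m jog '[[0,0,0,0,0,0.003,1],[0,0,0,0,0,0.002,1],[0,0,0,0,0,0,1]]'
```

```text
time_s: 27.35
tool_pos: [0.5516, 0.1314, -0.0123]
orientation: [0.521, -2.97, 0.03]
contact_force: [0.6, 0.2, -6.0]
gripper_width: 0.0388
```

```bash
python3 - <<'E'
from hand import *
r,c=now("d_rel.npy"); x=r.apply([1,0,0]); print("d now",c.round(4),np.degrees(np.arctan2(x[1],x[0])).round(2),"elev",np.degrees(np.arcsin(x[2])).round(2))
E
python3 -m jog '[[0,0,0,0,0,0,0.25],[0,0,0,0,0,0,0.25],[0,0,0,0,0,0,0.25],[0,0,0,0,0,-0.04,0.25],[0,0,0,0,0,-0.06,0.25]]'
python3 - <<'E'
from hand import *
plan([.55,.13,.11],toolpitch(110,0),.25)
print(bot.sense()["joints"].round(2))
snap("scene","s20",(235,140,335,230),7)
E
```

```text
d now [0.5513 0.1306 0.0124] -159.88 elev 3.52
time_s: 27.98
tool_pos: [0.5615, 0.1349, 0.087]
orientation: [0.521, -2.964, 0.031]
contact_force: [0.6, 0.1, 1.0]
gripper_width: 0.0644
pos err mm [-11.5  -4.9  23. ] turn deg [-5.88 -6.13 89.77] t 27.98 F [0.6 0.1 1. ] w 0.0644
[[-0.6, -0.6, 9.0, 0.0015, -0.0001, -0.0021, 0.25], [-0.6, -0.6, 9.0, 0.0015, -0.0003, -0.0021, 0.25], [-0.6, -0.6, 9.0, 0.0014, -0.0005, -0.0022, 0.25], [-0.6, -0.6, 9.0, 0.0013, -0.0007, -0.0022, 0.25], [-0.6, -0.6, 9.0, 0.0012, -0.0009, -0.0022, 0.25], [-0.6, -0.6, 9.0, 0.001, -0.001, -0.0022, 0.25], [-0.6, -0.6, 9.0, 0.0008, -0.0011, -0.0022, 0.25], [-0.6, -0.6, 9.0, 0.0006, -0.0012, -0.0023, 0.25], [-0.6, -0.6, 9.0, 0.0004, -0.0013, -0.0023, 0.25], [-0.6, -0.6, 9.0, 0.0002, -0.0013, -0.0023, 0.25]]
[-0.14  0.58 -0.2   1.71  0.13  1.    1.53]
```

View pics/s20.png

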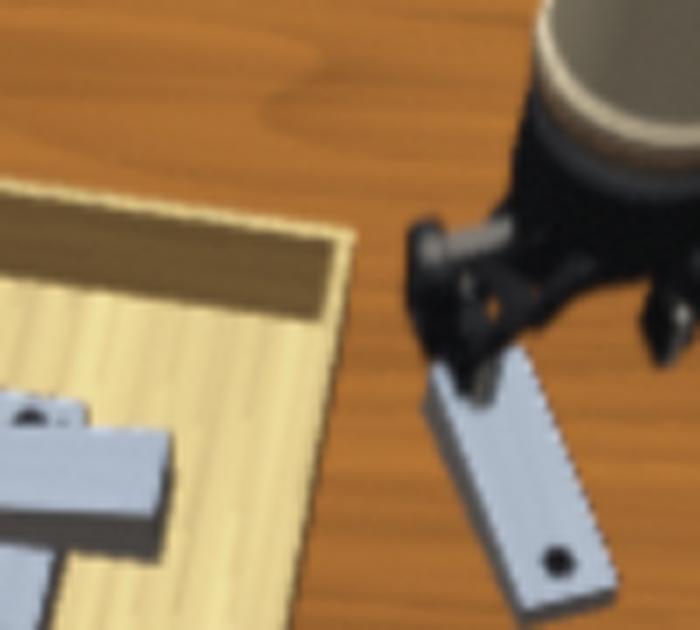

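Weight d lies flat on the table at crop (520,480), clear of crate and stand. I rise and turn the wrist 180°.

```bash
python3 -m jog '[[-0.7,-0.7,10,0,0,-0.02,0.25],[-0.6,-0.6,10,0,0,-0.004,0.25],[-0.6,-0.6,10,0,0,0,0.25],[-0.6,-0.6,10,0,0,0,0.25],[-0.6,-0.6,10,0,0,0,0.25],[-0.6,-0.6,10,0,0,0,0.25],[-0.6,-0.6,10,0,0,0,0.25],[-0.6,-0.6,10,0,0,0,0.25],[-0.6,-0.6,10,0,0,0,0.25]]'
python3 - <<'E'
from hand import *
plan([.5513,.1306,.085],toolpitch(20.1,0),.25)
E
```

```text
time_s: 29.15
tool_pos: [0.5764, 0.1397, 0.1282]
orientation: [1.865, 2.513, 0.028]
contact_force: [-0.8, -1.0, 0.9]
gripper_width: 0.0639
pos err mm [-25.1  -9.1 -43.2] turn deg [ 0.94 -0.97 86.73] t 29.15 F [-0.8 -1.   0.9] w 0.0639
[[0.1, -0.1, 8.7, -0.0001, -0.0028, 0.0043, 0.25], [0.1, -0.1, 8.7, -0.0006, -0.0027, 0.0043, 0.25], [0.1, -0.1, 8.7, -0.0009, -0.0026, 0.0043, 0.25], [0.1, -0.1, 8.7, -0.0013, -0.0024, 0.0043, 0.25], [0.1, -0.1, 8.7, -0.0017, -0.0022, 0.0043, 0.25], [0.1, -0.1, 8.7, -0.002, -0.0019, 0.0043, 0.25], [0.1, -0.1, 8.7, -0.0022, -0.0016, 0.0043, 0.25], [0.1, -0.1, 8.7, -0.0024, -0.0012, 0.0043, 0.25], [0.1, -0.1, 8.7, -0.0026, -0.0008, 0.0043, 0.25], [0.1, -0.1, 8.7, -0.0026, -0.0004, 0.0043, 0.25]]
```

```bash
python3 -m jog '[[0.1,-0.1,9.6,0,-0.003,0.002,0.25],[0.1,-0.1,9.6,-0.001,-0.003,0.002,0.25],[0.1,-0.1,9.6,-0.001,-0.003,0.003,0.25],[0.1,-0.1,9.6,-0.0013,-0.0025,0.004,0.25],[0.1,-0.1,9.6,-0.002,-0.0022,0.004,0.25],[0.1,-0.1,9.6,-0.002,-0.002,0.005,0.25],[0.1,-0.1,9.6,-0.0025,-0.0016,0.005,0.25],[0.1,-0.1,9.6,-0.0025,-0.001,0.005,0.25],[0.1,-0.1,9,-0.0026,-0.001,0.005,0.25],[0,0,0,0,0,0,0.25]]'
python3 - <<'E'
from hand import *
plan([.5513,.1306,.04],toolpitch(20.1,0),.25)
print(bot.sense()["joints"].round(2))
E
```

```text
time_s: 30.4
tool_pos: [0.5528, 0.136, 0.0956]
orientation: [-3.097, -0.501, -0.015]
contact_force: [0.0, -0.5, -1.1]
gripper_width: 0.0638
pos err mm [ -1.5  -5.4 -55.6] turn deg [-0.13 -0.59 -1.71] t 30.4 F [ 0.  -0.5 -1.1] w 0.0638
[[-0.1, -0.3, -0.9, -0.002, 0.002, 0.028, 0.25], [-0.1, -0.3, -0.9, -0.002, 0.002, 0.028, 0.25]]
[-0.67  0.5   0.49  1.89 -0.32  0.82 -1.26]
```

```bash
python3 - <<'E'
from fit import *
S=lambda u:unc(u,(235,140),7)
o=[("scene",k,S(u)) for k,u in {4:(520,598),6:(617,580),5:(525,620),7:(615,600)}.items()]
f=lambda p:dict(enumerate(flat(p[2]).apply(W)+[p[0],p[1],.0126]))
p,r=fit(f,[.5513,.1306,np.radians(-159.9)],o); print(p.round(4),np.degrees(p[2]),r.round(1).tolist())
from ov import *
im=cv2.imread("pics/s20_full.png")
P=np.array([f(p)[i] for i in range(8)]); Q=np.array([f([.5513,.1306,np.radians(-159.9)])[i] for i in range(8)])
overlay(im,"scene",[(P,(0,0,255)),(Q,(0,255,0))],(275,170,335,235),10,"o20")
E
python3 -m jog '[[-0.1,-0.3,-0.9,-0.002,0.002,0.026,0.25],[-0.1,-0.3,-0.9,-0.002,0.002,0.024,0.25],[0,0,0,0,0,0,0.25]]'
python3 - <<'E'
from hand import *
plan([.5513,.1306,-.014],toolpitch(20.1,0),.25)
E
```

```text
[ 0.5444  0.1323 -2.8309] -162.1975185281849 [[0.1, -0.0], [0.7, -0.3], [-1.4, 0.2], [-0.0, 0.2]]
time_s: 30.78
tool_pos: [0.5527, 0.1326, 0.0464]
orientation: [3.089, 0.57, 0.006]
contact_force: [-0.3, 0.4, -0.1]
gripper_width: 0.0641
pos err mm [ -1.4  -2.  -60.4] turn deg [ 0.04 -0.23  0.82] t 30.77 F [-0.3  0.4 -0.1] w 0.0641
[[0.0, -0.1, 0.4, -0.001, 0.001, 0.03, 0.25], [0.0, -0.1, 0.4, -0.001, 0.001, 0.03, 0.25]]
```

View pics/o20.png

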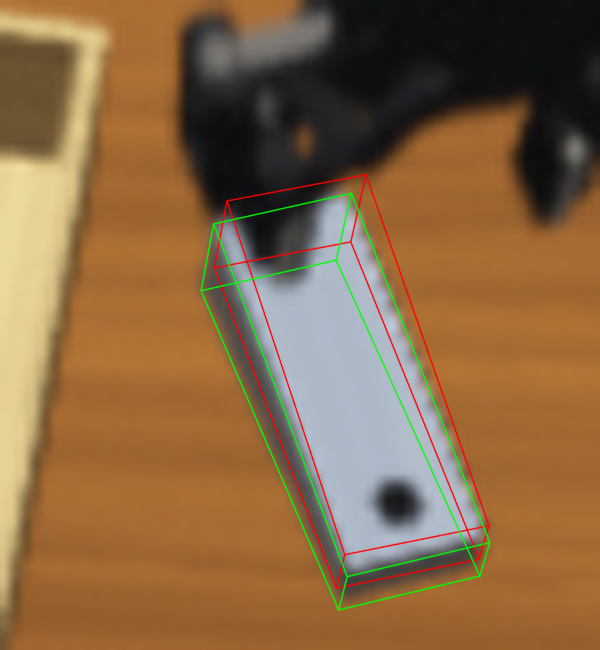

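```bash
python3 -m jog '[[0,-0.1,0.3,-0.0015,0.0005,0.027,0.25],[0,-0.1,0.2,-0.0015,0.0005,0.025,0.25],[0,0,0,0,0,0,0.25]]'
python3 - <<'E'
from hand import *
plan([.5497,.131,-.014],toolpitch(19.8,0),.25,n=1)
E
```

```text
time_s: 31.15
tool_pos: [0.5541, 0.1321, -0.0027]
orientation: [-3.089, -0.565, -0.011]
contact_force: [-0.2, -0.1, 0.6]
gripper_width: 0.0643
pos err mm [ -4.4  -1.1 -11.3] turn deg [ 0.   -0.42  0.91] t 31.15 F [-0.2 -0.1  0.6] w 0.0643
[[0.0, -0.4, 0.9, -0.0046, -0.0006, 0.0113, 0.25]]
```

```bash
python3 -m jog '[[0,-0.4,0.9,-0.005,-0.0006,0.011,0.25],[0,0,0,0,0,0,0.25]]'
python3 - <<'E'
from hand import *
plan([.5497,.131,-.014],toolpitch(19.8,0),.25,n=1)
E
python3 -m jog '[[0,0,0,0,0,0,1],[0,0,0,0,0,0,1],[0,0,0,0,0,0,1],[0,0,0,0,0,0,1]]'
python3 - <<'E'
from hand import *
snap("scene","s21",(275,160,335,235),8);snap("top","t21",(165,140,265,220),6)
save_rel(flat(np.radians(-160.4)),np.array([.5497,.131,.0126]),"d2_rel.npy")
E
```

```text
time_s: 31.4
tool_pos: [0.5509, 0.1314, -0.0118]
orientation: [-3.094, -0.541, -0.005]
contact_force: [-0.1, 0.1, 0.0]
gripper_width: 0.0638
pos err mm [-1.2 -0.4 -2.2] turn deg [-0.01 -0.2   0.02] t 31.4 F [-0.1  0.1  0. ] w 0.0638
[[-0.0, -0.2, 0.0, -0.0013, -0.0, 0.0022, 0.25]]
time_s: 31.9
tool_pos: [0.5519, 0.1315, -0.0105]
orientation: [-3.094, -0.541, -0.009]
contact_force: [0.2, -0.7, -2.0]
gripper_width: 0.0383
rel deg [ -0.4 175.6   0. ] d mm [ -2.2  -0.3 -23.1]
```

View pics/s21.png

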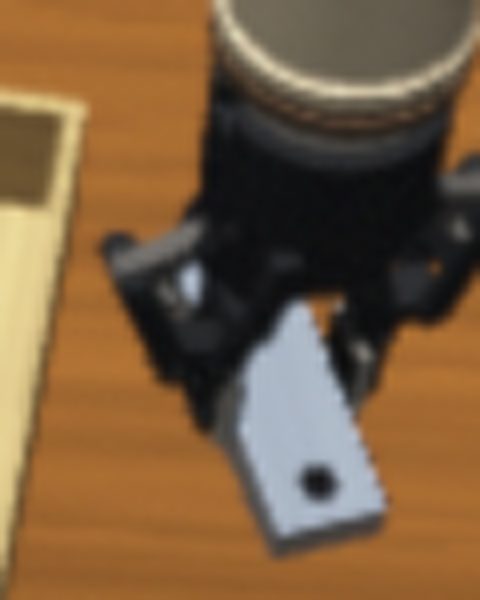

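View pics/t21.png

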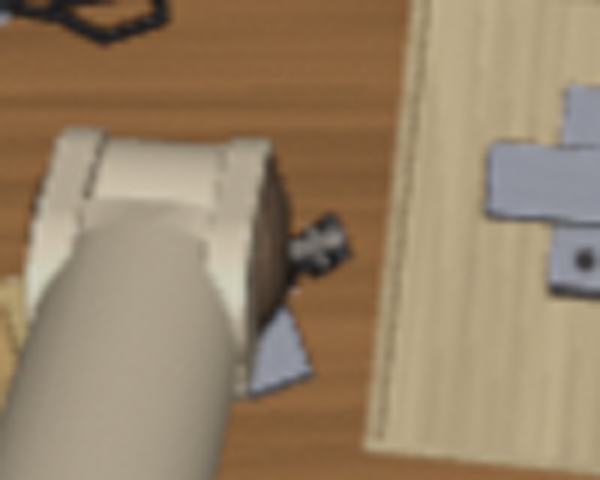

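Gripped (38.3 mm). Now I lift and carry d to the stack; tool x now points to its thin end, so it lands with its thick end to −y.

```bash
cat > dtar.py <<'E'
from hand import *
def dt(cx=.602,cy=-.0585,yaw=85.4,lean=1.0):
    rc=flat(np.radians(yaw)); c=np.array([cx,cy,.0564+.0126]); 
    return rc*R.from_euler('z',np.pi), c+rc.apply([0,0,.02525])
E
python3 -m jog '[[0,0,0,0,0,-0.03,1],[0,0,0,0,0,-0.05,1],[0,0,0,0,0,-0.05,1],[0,0,0,0,0,-0.015,1]]'
python3 - <<'E'
from dtar import *
rd,cd_=dt(); t,r=target(rd,cd_,"d2_rel.npy"); print(cd_,t,r.as_matrix().round(2).tolist())
plan(t+[0,0,.06],r,1)
E
```

```text
time_s: 32.5
tool_pos: [0.5454, 0.1306, 0.1323]
orientation: [3.093, 0.542, -0.013]
contact_force: [0.9, -0.1, -6.6]
gripper_width: 0.0381
[ 0.60185768 -0.06026886  0.09418756] [ 0.60255776 -0.05480237  0.07166144] [[0.08, 1.0, 0.01], [0.99, -0.08, 0.15], [0.15, 0.0, -0.99]]
pos err mm [  57.1 -185.4   -0.6] turn deg [  4.49   7.87 -65.67] t 32.5 F [ 0.9 -0.1 -6.6] w 0.0381
[[0.6, 1.1, -9.4, -0.001, 0.028, 0.0, 1], [0.6, 1.1, -9.4, -0.006, 0.027, -0.0, 1], [0.6, 1.1, -9.4, -0.01, 0.026, -0.001, 1], [0.6, 1.1, -9.4, -0.014, 0.024, -0.001, 1], [0.6, 1.1, -9.4, -0.018, 0.021, -0.002, 1], [0.6, 1.1, -9.4, -0.021, 0.018, -0.002, 1], [0.6, 1.1, -9.4, -0.024, 0.014, -0.003, 1]]
```

```bash
python3 -m jog '[[0.6,1.1,-9.4,-0.001,0.028,0,1],[0.6,1.1,-9.4,-0.006,0.027,0,1],[0.6,1.1,-9.4,-0.01,0.026,-0.001,1],[0.6,1.1,-9.4,-0.014,0.024,-0.001,1],[0.6,1.1,-9.4,-0.018,0.021,-0.002,1],[0.6,1.1,-9.4,-0.021,0.018,-0.002,1],[0.6,1.1,-9.0,-0.024,0.014,-0.003,1],[0,0,0,0,0,0,1]]'
python3 - <<'E'
from dtar import *
rd,cd_=dt(); t,r=target(rd,cd_,"d2_rel.npy")
plan(t+[0,0,.04],r,1)
E
```

```text
time_s: 33.5
tool_pos: [0.5951, -0.0566, 0.1131]
orientation: [-2.179, -2.096, -0.136]
contact_force: [-0.9, -0.1, -7.5]
gripper_width: 0.0381
pos err mm [ 7.5  1.8 -1.4] turn deg [-1.53  0.11  2.05] t 33.5 F [-0.9 -0.1 -7.5] w 0.0381
[[-1.5, 0.1, 2.1, 0.0019, 0.0074, 0.0016, 1]]
```

```bash
python3 -m jog '[[-1.5,0.1,2.1,0.0019,0.0074,0.0016,1],[0,0,0,0,0,0,1]]'
python3 - <<'E'
from dtar import *
rd,cd_=dt(); t,r=target(rd,cd_,"d2_rel.npy")
plan(t+[0,0,.015],r,1,n=2)
snap("scene","s22",(180,130,290,230),7)
rn,cn=now("d2_rel.npy")
rc=flat(np.radians(85.4))
overlay(cv2.imread("pics/s22_full.png"),"scene",[(rc.apply(W)+[.602,-.0585,.069],(0,255,0)),(rn.apply(W)+cn,(0,0,255))],(180,130,290,230),7,"ov22")
E
```

```text
time_s: 33.75
tool_pos: [0.6003, -0.053, 0.1079]
orientation: [-2.231, -2.057, -0.16]
contact_force: [-0.0, 0.1, -6.9]
gripper_width: 0.0384
pos err mm [  2.3  -1.8 -21.3] turn deg [-0.28 -0.06 -0.31] t 33.75 F [-0.   0.1 -6.9] w 0.0384
[[-0.1, -0.0, -0.2, -0.0023, 0.0013, 0.0104, 1], [-0.1, -0.0, -0.2, -0.0023, 0.0012, 0.0104, 1]]
```

View pics/ov22.png

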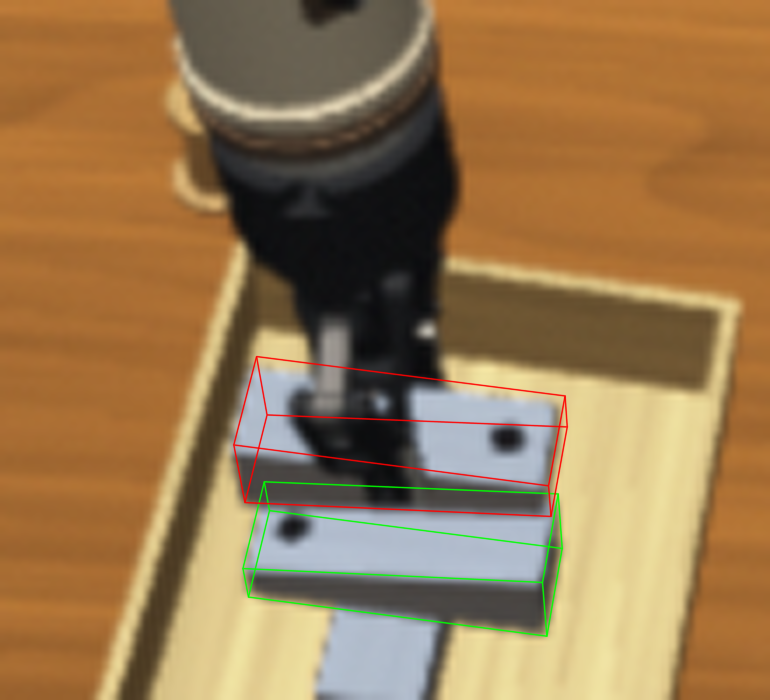

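```bash
python3 -m jog '[[-0.1,0,-0.2,-0.002,0.0012,0.0104,1],[-0.1,0,-0.2,-0.002,0.0012,0.0104,1],[0,0,0,0,0,0,1]]'
python3 - <<'E'
from dtar import *
rd,cd_=dt(); t,r=target(rd,cd_,"d2_rel.npy")
plan(t+[0,0,.003],r,1,n=1)
E
```

```text
time_s: 34.17
tool_pos: [0.6018, -0.0512, 0.085]
orientation: [-2.219, -2.07, -0.163]
contact_force: [-0.5, -0.2, -6.7]
gripper_width: 0.0388
pos err mm [  0.7  -3.6 -10.3] turn deg [-0.2  -0.1   0.37] t 34.17 F [-0.5 -0.2 -6.7] w 0.0388
[[-0.2, -0.1, 0.4, -0.0051, 0.001, 0.0097, 1]]
```

```bash
python3 -m jog '[[-0.2,-0.1,0.4,-0.0045,0.001,0.0085,1],[0,0,0,0,0,0,1],[0,0,0,0,0,0,1]]'
python3 - <<'E'
from dtar import *
rd,cd_=dt(); t,r=target(rd,cd_,"d2_rel.npy")
plan(t,r,1,n=1)
snap("scene","s23",(190,140,280,230),7)
E
```

```text
time_s: 34.55
tool_pos: [0.6029, -0.0548, 0.0753]
orientation: [-2.23, -2.064, -0.164]
contact_force: [0.9, -0.3, -6.4]
gripper_width: 0.0381
pos err mm [-0.3 -0.  -3.7] turn deg [ 0.04  0.01 -0.07] t 34.55 F [ 0.9 -0.3 -6.4] w 0.0381
[[0.0, 0.0, -0.1, -0.0006, -0.0004, 0.0036, 1]]
```

View pics/s23.png

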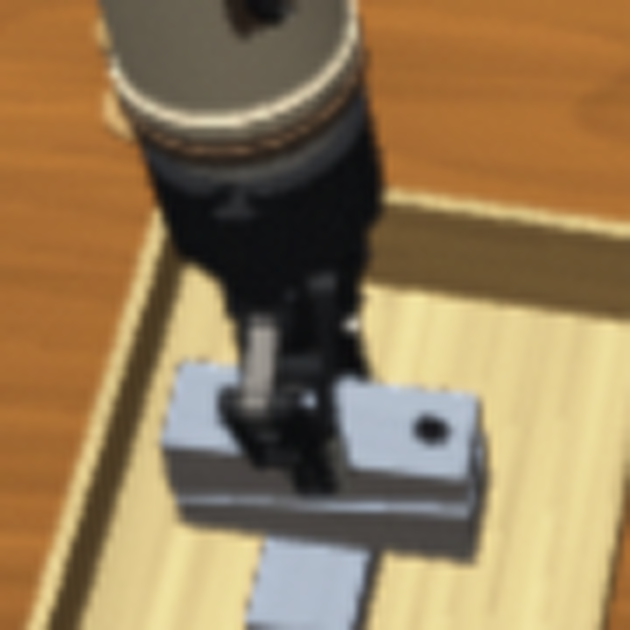

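The crop shows d just above c with ends and faces in line (left ends at x≈170–180, right ends at x≈478). I lower the last few millimetres.

```bash
python3 -m jog '[[0,0,0,-0.0006,-0.0002,0.003,1],[0,0,0,0,0,0,1]]'; python3 -m jog '[[0,0,0,-0.0004,0,0.002,1],[0,0,0,0,0,0,1]]'; python3 -m jog '[[0,0,0,-0.0004,-0.0005,0.002,1],[0,0,0,0,0,0,1]]'
```

```text
time_s: 34.85
tool_pos: [0.6028, -0.0551, 0.0724]
orientation: [-2.231, -2.064, -0.165]
contact_force: [-1.1, 1.2, -6.5]
gripper_width: 0.0385
time_s: 35.1
tool_pos: [0.6035, -0.0552, 0.0718]
orientation: [-2.231, -2.065, -0.167]
contact_force: [1.2, -0.9, -7.3]
gripper_width: 0.0383
time_s: 35.35
tool_pos: [0.604, -0.0552, 0.0718]
orientation: [-2.231, -2.066, -0.17]
contact_force: [-0.2, 0.1, -6.8]
gripper_width: 0.0383
```

```bash
python3 -m jog '[[0,0,0,0,-0.0018,0,1],[0,0,0,0,0,0,1]]'; python3 - <<'E'
from h import *
snap("scene","s24",(195,170,275,230),9.5)
E
```

```text
time_s: 35.6
tool_pos: [0.6023, -0.0552, 0.0716]
orientation: [-2.232, -2.066, -0.17]
contact_force: [-0.7, 0.0, -2.0]
gripper_width: 0.0386
```

View pics/s24.png

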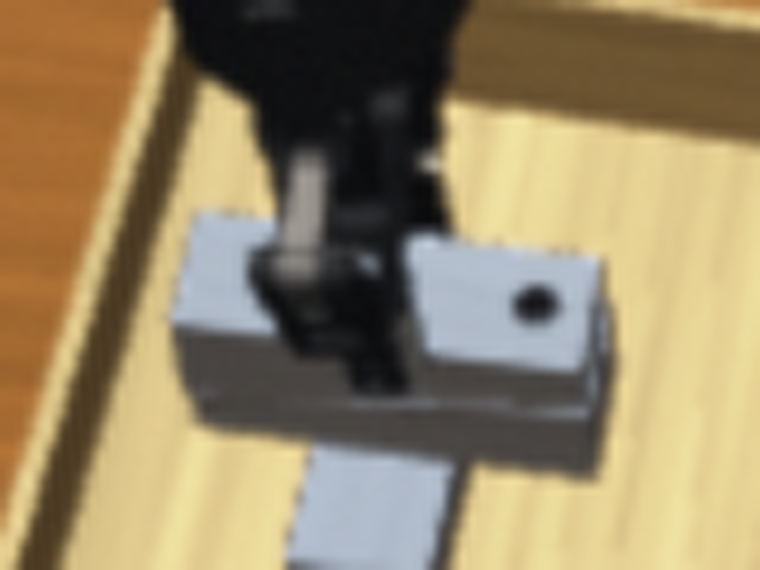

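Weight d sits about 2 mm to −y and 1 mm back of c: a light strip of c shows at crop (598,370) and along y≈400. I nudge it while it's still held.

```bash
python3 -m jog '[[0,0,0,0.0025,0.001,-0.0006,1],[0,0,0,0,0,0,1]]'; python3 - <<'E'
from h import *
snap("scene","s25",(195,170,275,230),9.5)
E
```

```text
time_s: 35.9
tool_pos: [0.6033, -0.0523, 0.0721]
orientation: [-2.231, -2.066, -0.17]
contact_force: [-0.0, 1.3, -3.7]
gripper_width: 0.0384
```

View pics/s25.png

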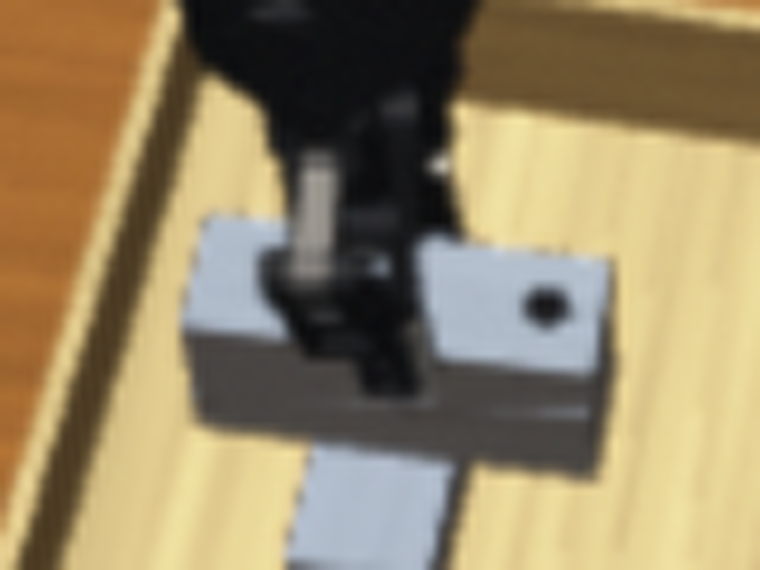

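The ends and front faces are now flush, so I release.

```bash
python3 -m jog '[[0,0,0,-0.0002,0,0.001,1],[0,0,0,0,0,0,0.25],[0,0,0,0,0,0,0.25],[0,0,0,0,0,0,0.25]]'; python3 -m jog '[[0,0,0,-0.002,0,-0.015,0.25],[0,0,0,-0.005,0,-0.04,0.25],[0,0,0,-0.005,0,-0.04,0.25],[0,0,0,0,0,0,0]]'; python3 - <<'E'
from h import *
snap("scene","s26",(195,170,275,230),9.5)
E
```

```text
time_s: 36.45
tool_pos: [0.6058, -0.053, 0.0738]
orientation: [-2.234, -2.068, -0.175]
contact_force: [0.1, 0.3, 0.2]
gripper_width: 0.0639
time_s: 36.95
tool_pos: [0.6037, -0.081, 0.1717]
orientation: [-2.236, -2.069, -0.177]
contact_force: [-0.4, 1.1, -0.1]
gripper_width: 0.0798
```

View pics/s26.png

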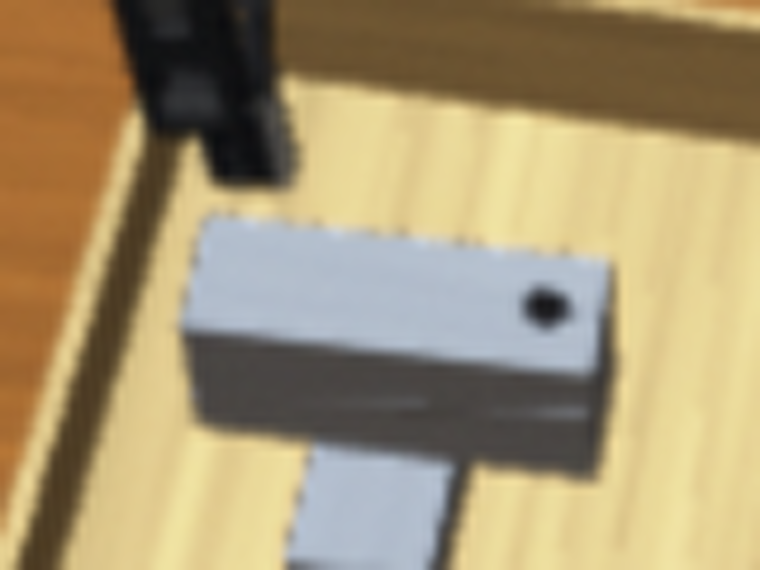

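The stack is flush and flat on top: d spans crop (182–612, 212–375), with c directly below. Next the tray: close crops from the first pictures.

```bash
python3 - <<'E'
from h import *
t=cv2.imread("pics/top0_full.png"); s=cv2.imread("pics/scene0_full.png")
A=cv2.resize(t[205:240,330:365],None,fx=11,fy=11,interpolation=cv2.INTER_CUBIC);B=cv2.resize(s[147:182,128:163],None,fx=11,fy=11,interpolation=cv2.INTER_CUBIC)
cv2.imwrite("pics/tray.png",np.hstack([A,B]))
E
```

```text
(no output)
```

View pics/tray.png

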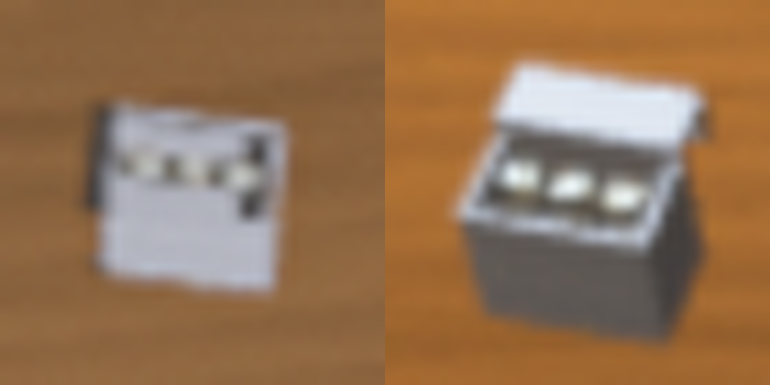

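```bash
python3 - <<'E'
from fit import *
T=lambda u:unc(u,(330,205),11); S=lambda u:unc(u,(128,147),11)
M={'fl':(.016,.025,.04),'fr':(.016,-.025,.04),'bl':(.016,.025,0),'br':(.016,-.025,0),'ll':(-.033,.025,.044),'lr':(-.033,-.025,.044),'il':(-.016,.025,.044),'ir':(-.016,-.025,.044)}
f=lambda p:{k:R.from_euler('z',p[2]).apply(v)+[p[0],p[1],0] for k,v in M.items()}
ot=[("top",k,T(u)) for k,u in dict(fl=(107,104),fr=(287,123),ll=(100,270),lr=(273,292)).items()]
os=[("scene",k,S(u)) for k,u in dict(fr=(75,215),fl=(263,246),br=(103,312),bl=(280,338),lr=(133,62),ll=(321,92),ir=(112,117),il=(305,143)).items()]
for o in(ot,os,ot+os):
    p,r=fit(f,[.48,-.33,-.05],o); print(p.round(4),np.degrees(p[2]).round(2)); print([(x[1],*y) for x,y in zip(o,r.round(1).tolist())])
np.save("tray.npy",p)
E
```

```text
[ 0.4435 -0.3347 -0.1108] -6.35
[('fl', 0.7, 0.2), ('fr', -0.4, 0.1), ('ll', 0.1, 0.1), ('lr', -0.3, -0.3)]
[ 0.4439 -0.3346 -0.1196] -6.85
[('fr', -0.0, -0.1), ('fl', -0.0, -0.3), ('br', -0.2, 0.2), ('bl', 0.5, 0.5), ('lr', 0.2, 0.2), ('ll', -0.1, 0.1), ('ir', 0.1, -0.5), ('il', -0.5, -0.2)]
[ 0.4437 -0.3346 -0.116 ] -6.64
[('fl', 0.7, 0.1), ('fr', -0.4, 0.0), ('ll', 0.1, -0.1), ('lr', -0.4, -0.3), ('fr', -0.0, -0.1), ('fl', 0.0, -0.3), ('br', -0.2, 0.2), ('bl', 0.5, 0.5), ('lr', 0.1, 0.2), ('ll', -0.1, 0.0), ('ir', 0.1, -0.5), ('il', -0.5, -0.3)]
```

```bash
python3 - <<'E'
from go import *
plan([.4437,-.3346,.10],tool(-6.5),0)
E
```

```text
pos err mm [-158.8 -254.6  -69.9] turn deg [-6.35 -6.96 91.9 ] t 37.0 F [ 0.4 -0.8 -0.1] w 0.0852
[[-0.6, -0.7, 9.2, -0.027, -0.014, 0.003, 0], [-0.6, -0.7, 9.2, -0.029, -0.009, 0.003, 0], [-0.6, -0.7, 9.2, -0.03, -0.005, 0.003, 0], [-0.6, -0.7, 9.2, -0.031, 0.0, 0.004, 0], [-0.6, -0.7, 9.2, -0.03, 0.005, 0.004, 0], [-0.6, -0.7, 9.2, -0.029, 0.01, 0.005, 0], [-0.6, -0.7, 9.2, -0.027, 0.014, 0.005, 0], [-0.6, -0.7, 9.2, -0.024, 0.018, 0.006, 0], [-0.6, -0.7, 9.2, -0.021, 0.022, 0.006, 0], [-0.6, -0.7, 9.2, -0.017, 0.025, 0.007, 0]]
```

```bash
python3 -m jog '[[-0.6,-0.7,9.2,-0.027,-0.014,-0.004,0],[-0.6,-0.7,9.2,-0.029,-0.009,0,0],[-0.6,-0.7,9.2,-0.03,-0.005,0.003,0],[-0.6,-0.7,9.2,-0.031,0,0.004,0],[-0.6,-0.7,9.2,-0.03,0.005,0.004,0],[-0.6,-0.7,9.2,-0.029,0.01,0.005,0],[-0.6,-0.7,9.2,-0.027,0.014,0.005,0],[-0.6,-0.7,9.2,-0.024,0.018,0.006,0],[-0.6,-0.7,9.2,-0.021,0.022,0.006,0],[-0.6,-0.7,8.6,-0.017,0.023,0.006,0]]'
python3 - <<'E'
from go import *
plan([.4437,-.3346,.08],tool(-6.5),0)
snap("top","t27",(220,130,320,220),6.5); snap("scene","s27",(100,110,260,240),4.5)
E
```

```text
time_s: 38.25
tool_pos: [0.4297, -0.3289, 0.1029]
orientation: [-3.125, 0.231, 0.029]
contact_force: [-0.2, -1.0, 0.4]
gripper_width: 0.085
pos err mm [ 14.   -5.7 -22.9] turn deg [-0.38  1.07 -1.94] t 38.25 F [-0.2 -1.   0.4] w 0.085
[[-0.4, 1.1, -1.9, 0.015, 0.004, 0.023, 0]]
```

View pics/t27.png

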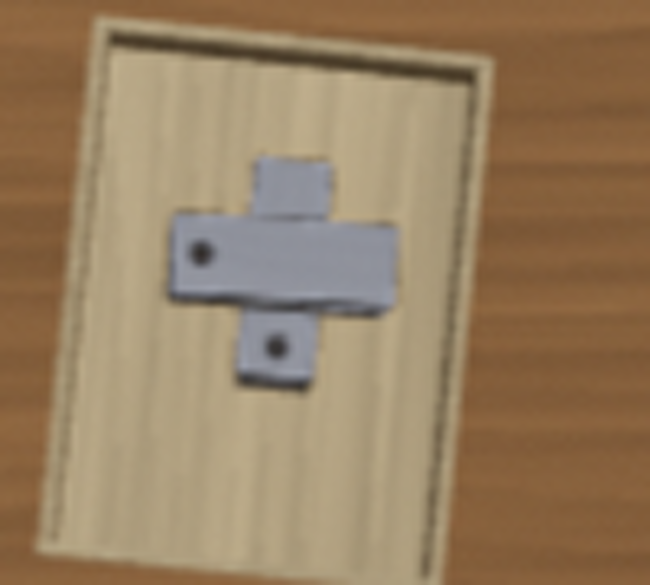

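View pics/s27.png

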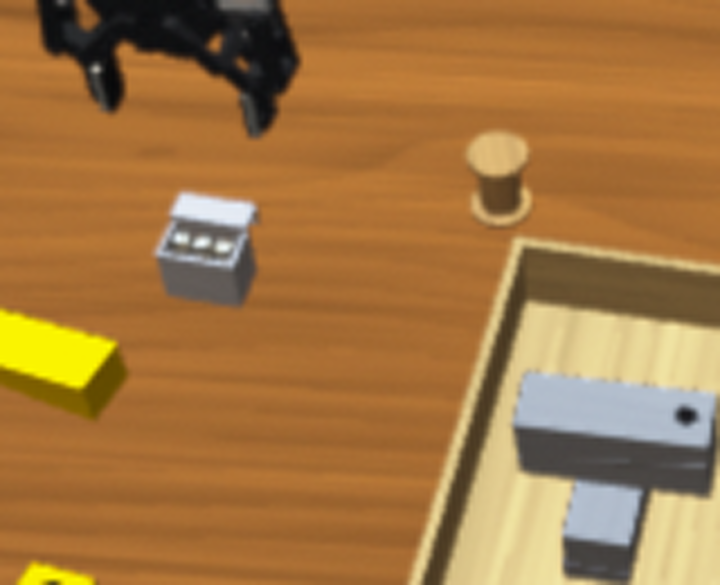

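Both views show the stack aligned: d spans top-crop x 170–398 (middle 284) and the pair's middle at that row is also 284. The tray stands untouched at scene crop (205,250). I line up over it.

```bash
python3 -m jog '[[-0.4,1.1,-1.6,0.014,0.003,0.021,0],[0,0,0,0,0,0,0],[0,0,0,0,0,0,0]]'
python3 - <<'E'
from go import *
plan([.4437,-.3346,.03],tool(-6.5),0)
E
```

```text
time_s: 38.72
tool_pos: [0.441, -0.3332, 0.0804]
orientation: [-3.135, 0.181, 0.005]
contact_force: [-0.6, 0.3, 0.0]
gripper_width: 0.0854
pos err mm [  2.7  -1.4 -50.4] turn deg [-0.04  0.17 -0.12] t 38.73 F [-0.6  0.3  0. ] w 0.0854
[[-0.0, 0.2, -0.1, 0.003, 0.001, 0.05, 0]]
```

```bash
python3 -m jog '[[0,0.1,-0.1,0.0015,0.0005,0.024,0],[0,0.1,0,0.0015,0.0005,0.022,0],[0,0,0,0,0,0,0]]'
python3 - <<'E'
from go import *
plan([.4437,-.3346,-.010],tool(-6.5),0,n=2)
snap("scene","s28",(110,120,180,190),9)
E
```

```text
time_s: 39.1
tool_pos: [0.4458, -0.3335, 0.0359]
orientation: [-3.136, 0.174, -0.006]
contact_force: [-0.0, -0.2, -0.5]
gripper_width: 0.0851
pos err mm [ -2.1  -1.1 -45.9] turn deg [-0.08 -0.2   0.14] t 39.1 F [-0.  -0.2 -0.5] w 0.0851
[[-0.0, -0.1, 0.1, -0.001, 0.001, 0.023, 0], [-0.0, -0.1, 0.1, -0.001, 0.001, 0.023, 0]]
```

View pics/s28.png

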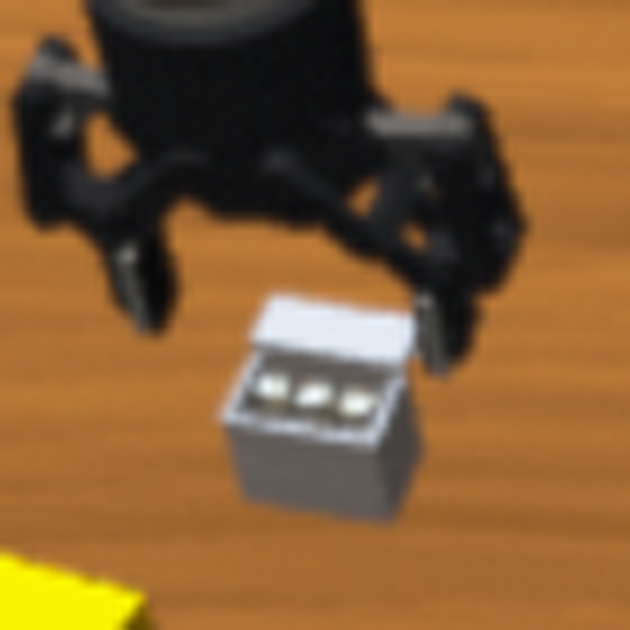

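```bash
python3 -m jog '[[0,-0.1,0.1,-0.001,0.0005,0.022,0],[0,-0.1,0.1,-0.001,0.0005,0.019,0],[0,0,0,0,0,0,0]]'
python3 - <<'E'
from go import *
plan([.4437,-.3346,-.010],tool(-6.5),0,n=1)
E
```

```text
time_s: 39.52
tool_pos: [0.4458, -0.3353, -0.0046]
orientation: [3.136, -0.179, 0.006]
contact_force: [0.3, 0.3, 0.1]
gripper_width: 0.0858
pos err mm [-2.1  0.7 -5.4] turn deg [ 0.01 -0.23 -0.03] t 39.52 F [0.3 0.3 0.1] w 0.0858
[[0.0, -0.2, -0.0, -0.0022, -0.0005, 0.0054, 0]]
```

```bash
python3 -m jog '[[0,-0.2,0,-0.0025,-0.0005,0.0054,0],[0,0,0,0,0,0,1],[0,0,0,0,0,0,1],[0,0,0,0,0,0,1],[0,0,0,0,0,0,1]]'
python3 - <<'E'
from hand import *
snap("scene","s29",(110,120,180,190),9)
q=np.load("tray.npy"); save_rel(R.from_euler('z',-6.5,degrees=True),np.array([q[0],q[1],.020]),"t_rel.npy")
E
```

```text
time_s: 40.15
tool_pos: [0.4437, -0.3352, -0.0094]
orientation: [3.135, -0.179, 0.002]
contact_force: [-0.2, 0.4, -1.7]
gripper_width: 0.0491
rel deg [-1.799e+02  1.000e-01 -2.000e-01] d mm [ -0.1  -0.6 -29.3]
```

View pics/s29.png

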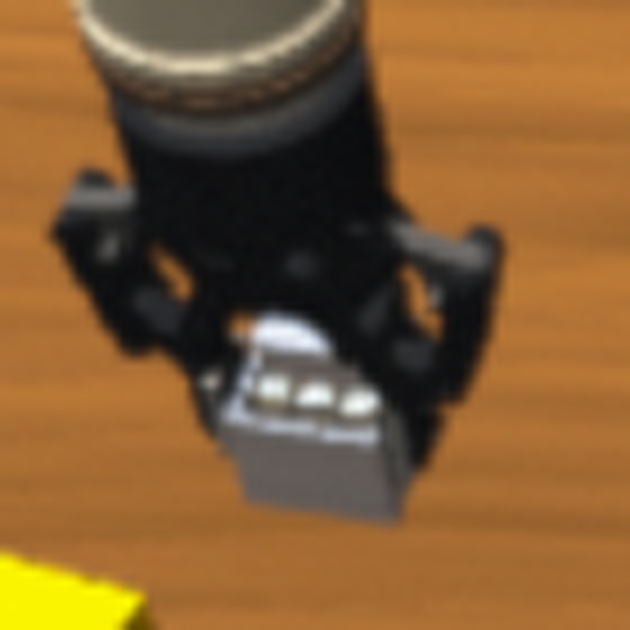

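```bash
python3 -m jog '[[0,0,0,0,0,-0.03,1],[0,0,0,0,0,-0.045,1],[0,0,0,0,0,-0.04,1]]'
python3 - <<'E'
from hand import *
print("spool",onz("top",[[293,245]],.05).round(3))
t,r=target(R.from_euler('z',-6.33,degrees=True),[.4777,-.0399,.038],"t_rel.npy"); print(t)
plan(t+[0,0,.06],r,1)
E
```

```text
time_s: 40.58
tool_pos: [0.4408, -0.333, 0.1049]
orientation: [-3.134, 0.179, 0.01]
contact_force: [1.1, 0.4, -1.4]
gripper_width: 0.0495
spool [[ 0.363 -0.156  0.05 ]]
[ 0.47777891 -0.0405596   0.00866534]
pos err mm [ 37.  292.4 -36.2] turn deg [-0.18  0.46 -0.17] t 40.58 F [ 1.1  0.4 -1.4] w 0.0495
[[-0.0, 0.1, -0.0, 0.001, -0.049, 0.006, 1], [-0.0, 0.1, -0.0, 0.001, -0.049, 0.006, 1], [-0.0, 0.1, -0.0, 0.001, -0.049, 0.006, 1], [-0.0, 0.1, -0.0, 0.001, -0.049, 0.006, 1], [-0.0, 0.1, -0.0, 0.001, -0.049, 0.006, 1], [-0.0, 0.1, -0.0, 0.001, -0.049, 0.006, 1]]
```

```bash
python3 -m jog '[[0,0.1,0,0.001,-0.049,0.001,1],[0,0.1,0,0.001,-0.049,0.003,1],[0,0.1,0,0.001,-0.049,0.003,1],[0,0.1,0,0.001,-0.049,0.003,1],[0,0,0,0.001,-0.049,0.003,1],[0,0,0,0.001,-0.042,0.003,1],[0,0,0,0,0,0,1],[0,0,0,0,0,0,1]]'
python3 - <<'E'
from hand import *
t,r=target(R.from_euler('z',-6.33,degrees=True),[.4777,-.0399,.038],"t_rel.npy")
plan(t+[0,0,.04],r,1)
E
```

```text
time_s: 41.58
tool_pos: [0.4838, -0.0428, 0.0928]
orientation: [3.135, -0.182, 0.017]
contact_force: [0.3, 0.2, -1.5]
gripper_width: 0.0491
pos err mm [ -6.    2.2 -44.2] turn deg [-0.01 -0.54 -0.26] t 41.58 F [ 0.3  0.2 -1.5] w 0.0491
[[-0.0, -0.5, -0.3, -0.007, -0.002, 0.044, 1]]
```

```bash
python3 -m jog '[[0,-0.3,-0.2,-0.006,-0.002,0.015,1],[0,-0.2,0,-0.001,0,0.015,1],[0,0,0,0,0,0,1],[0,0,0,0,0,0,1]]'
python3 - <<'E'
from hand import *
t,r=target(R.from_euler('z',-6.33,degrees=True),[.4777,-.0399,.038],"t_rel.npy")
plan(t+[0,0,.025],r,1)
snap("scene","s30",(190,110,300,200),7); snap("top","t30",(215,160,315,240),7)
rn,cn=now("t_rel.npy"); print(cn.round(4))
K=(cn+rn.apply(np.array([[x,y,z] for x in(.016,-.016) for y in(.025,-.025) for z in(.02,-.02)])))
L=(cn+rn.apply(np.array([[x,y,z] for x in(-.016,-.033) for y in(.025,-.025) for z in(.024,.009)])))
rc=R.from_euler('z',-6.33,degrees=True); C=rc.apply(np.array([[x,y,z] for x in(.135,-.135) for y in(.1,-.1) for z in(.06,0)]))+[.586,-.052,0]; C2=rc.apply(np.array([[x,y,z] for x in(.129,-.129) for y in(.094,-.094) for z in(.06,.006)]))+[.586,-.052,0]
overlay(cv2.imread("pics/s30_full.png"),"scene",[(K,(0,0,255)),(L,(255,0,255)),(C,(0,255,0)),(C2,(0,255,255))],(190,110,300,200),7,"ov30")
E
```

```text
time_s: 42.08
tool_pos: [0.4757, -0.0435, 0.0602]
orientation: [3.134, -0.186, 0.001]
contact_force: [0.5, -0.4, -0.7]
gripper_width: 0.0484
pos err mm [  2.1   3.  -26.5] turn deg [ 0.07  0.07 -0.4 ] t 42.08 F [ 0.5 -0.4 -0.7] w 0.0484
[[0.1, 0.1, -0.4, 0.002, -0.003, 0.026, 1]]
[ 0.4758 -0.0426  0.0898]
```

View pics/ov30.png

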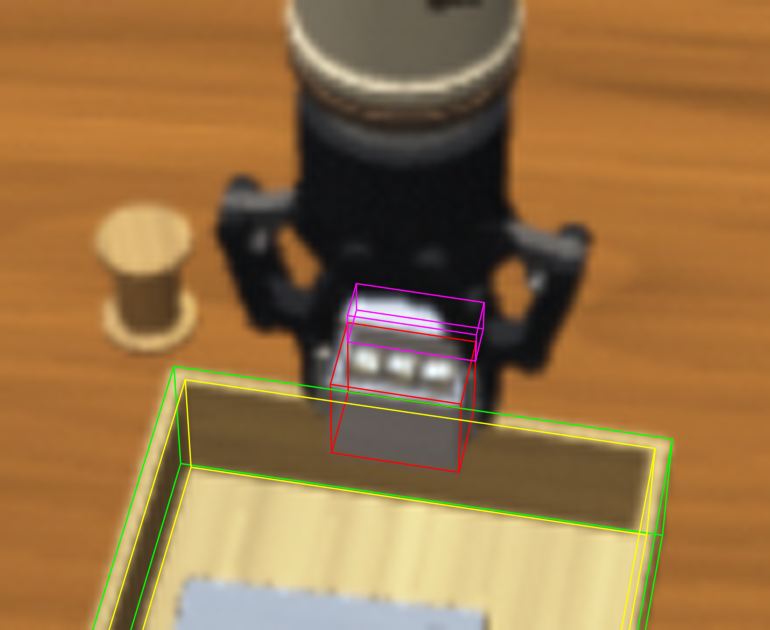

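View pics/t30.png

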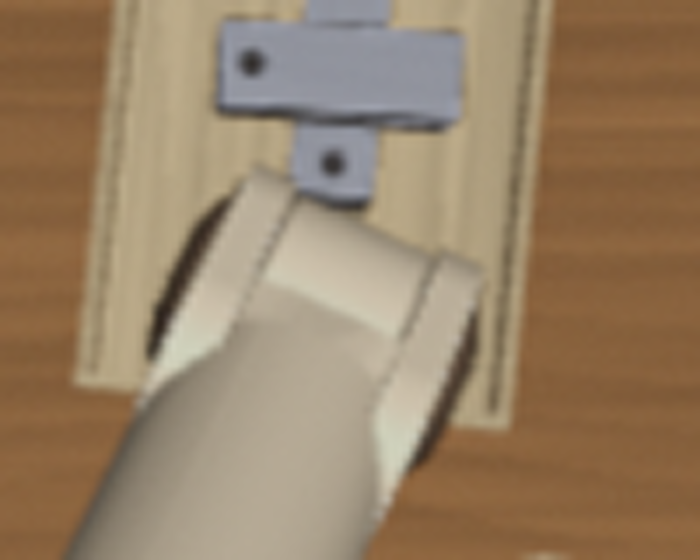

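Overlays match: crate rim within 0.5 px, tray pocket at crop (395,400), and the spool at (145,280) is clear. I correct and lower so that the lip comes down over the wall.

```bash
python3 -m jog '[[0,0,-0.4,0.0015,-0.003,0.015,1],[0,0,0,0,0,0,1],[0,0,0,0,0,0,1]]'
python3 - <<'E'
from hand import *
t,r=target(R.from_euler('z',-6.33,degrees=True),[.4772,-.0399,.038],"t_rel.npy")
plan(t+[0,0,.017],r,1,n=1)
E
```

```text
time_s: 42.55
tool_pos: [0.4785, -0.04, 0.0447]
orientation: [3.135, -0.172, 0.003]
contact_force: [1.0, -0.8, -1.1]
gripper_width: 0.0491
pos err mm [ -1.2  -0.5 -19. ] turn deg [ 0.03 -0.02  0.09] t 42.55 F [ 1.  -0.8 -1.1] w 0.0491
[[0.0, -0.0, 0.1, -0.0012, 0.0006, 0.019, 1]]
```

```bash
python3 -m jog '[[0,0,0.1,-0.0015,0.0004,0.018,1],[0,0,0,0,0,0,1],[0,0,0,0,0,0,1]]'
python3 - <<'E'
from hand import *
t,r=target(R.from_euler('z',-6.33,degrees=True),[.4772,-.0399,.038],"t_rel.npy")
plan(t+[0,0,.001],r,1,n=2)
snap("scene","s31",(200,120,290,200),8)
rn,cn=now("t_rel.npy")
K=(cn+rn.apply(np.array([[x,y,z] for x in(.016,-.016) for y in(.025,-.025) for z in(.02,-.02)])))
L=(cn+rn.apply(np.array([[x,y,z] for x in(-.016,-.033) for y in(.025,-.025) for z in(.024,.009)])))
overlay(cv2.imread("pics/s31_full.png"),"scene",[(K,(0,0,255)),(L,(255,0,255))],(200,120,290,200),8,"ov31")
E
```

```text
time_s: 42.92
tool_pos: [0.4768, -0.0403, 0.0253]
orientation: [3.135, -0.175, 0.003]
contact_force: [0.0, 0.2, 0.0]
gripper_width: 0.0492
pos err mm [  0.5  -0.3 -15.6] turn deg [ 0.04 -0.01 -0.02] t 42.92 F [0.  0.2 0. ] w 0.0492
[[0.0, -0.0, -0.0, 0.0002, 0.0001, 0.0078, 1], [0.0, -0.0, -0.0, 0.0002, 0.0001, 0.0078, 1]]
```

View pics/ov31.png

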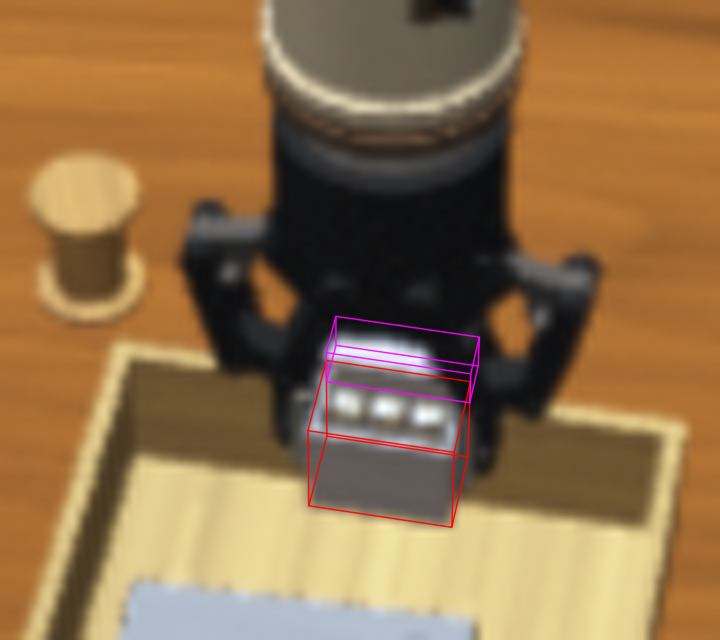

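```bash
python3 -m jog '[[0,0,0,0,0,0.006,1],[0,0,0,0,0,0.004,1],[0,0,0,0,0,0,1]]'
python3 - <<'E'
from hand import *
t,r=target(R.from_euler('z',-6.33,degrees=True),[.4772,-.0399,.038],"t_rel.npy")
plan(t,r,1,n=1)
E
```

```text
time_s: 43.35
tool_pos: [0.4769, -0.0402, 0.0149]
orientation: [3.135, -0.175, 0.003]
contact_force: [0.6, -0.5, -1.1]
gripper_width: 0.0491
pos err mm [ 0.3 -0.4 -6.2] turn deg [ 0.03 -0.03 -0.  ] t 43.35 F [ 0.6 -0.5 -1.1] w 0.0491
[[0.0, -0.0, -0.0, 0.0004, 0.0003, 0.0062, 1]]
```

```bash
python3 -m jog '[[0,0,0,0,0,0.004,1],[0,0,0,0,0,0,1]]'; python3 -m jog '[[0,0,0,-0.002,0,0.002,1],[0,0,0,0,0,0,1]]'; python3 -m jog '[[0,0,0,-0.002,0,0.001,1],[0,0,0,0,0,0,1]]'
```

```text
time_s: 43.6
tool_pos: [0.477, -0.0402, 0.0107]
orientation: [3.135, -0.175, 0.004]
contact_force: [0.2, 0.2, -1.4]
gripper_width: 0.0492
time_s: 43.85
tool_pos: [0.4749, -0.04, 0.0086]
orientation: [3.135, -0.175, 0.004]
contact_force: [0.2, -0.4, -1.6]
gripper_width: 0.049
time_s: 44.1
tool_pos: [0.475, -0.0399, 0.0086]
orientation: [3.135, -0.175, 0.01]
contact_force: [0.8, -0.1, -1.5]
gripper_width: 0.0492
```

The tray rests on the rim: TCP z stopped at 8.6 mm, where 8.7 was predicted. I release slowly and check.

```bash
python3 -m jog '[[0,0,0,0,0,0,0.2],[0,0,0,0,0,0,0.2],[0,0,0,0,0,0,0.2]]'; python3 - <<'E'
from h import *
snap("scene","s32",(200,120,290,200),8)
E
```

```text
time_s: 44.48
tool_pos: [0.4746, -0.0399, 0.0085]
orientation: [3.135, -0.175, 0.009]
contact_force: [-0.6, 0.8, -1.0]
gripper_width: 0.0685
```

View pics/s32.png

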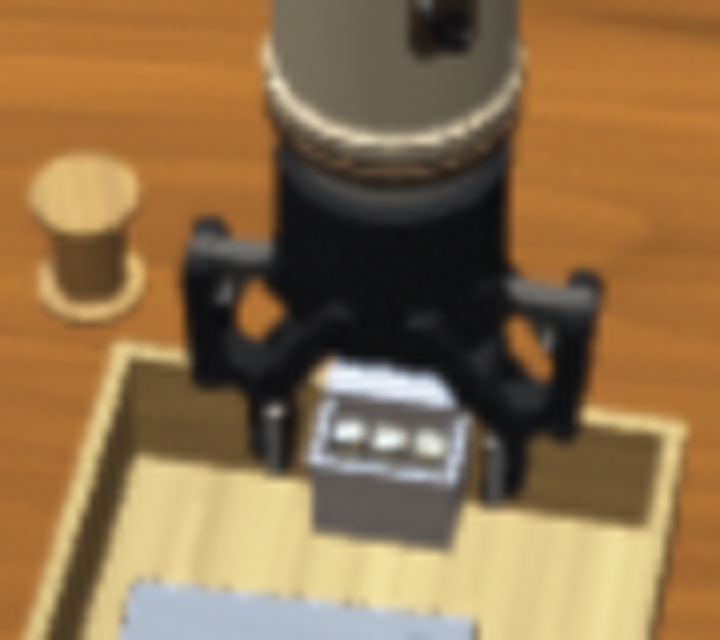

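The tray stays on the wall with both pads clear of it (crop x≈275 and 495). I retreat upwards.

```bash
python3 -m jog '[[0,0,0,0,0,-0.015,0.2],[0,0,0,0,0,-0.04,0.2],[0,0,0,0,0,-0.05,0.2],[0,0,0,0,0,-0.05,0.2],[0,0,0,0,0.05,-0.03,0.2],[0,0,0,0,0.055,0,0.2],[0,0,0,0,0.055,0,0.2],[0,0,0,0,0.055,0,0.2],[0,0,0,0,0,0,0.2]]'; python3 - <<'E'
from h import *
snap("scene","s33",(180,120,300,250),5); snap("top","t33",(215,125,325,235),5.4)
E
```

```text
time_s: 45.65
tool_pos: [0.4498, -0.2601, 0.2081]
orientation: [3.135, -0.172, 0.02]
contact_force: [-0.5, 0.7, -0.1]
gripper_width: 0.0684
```

View pics/s33.png

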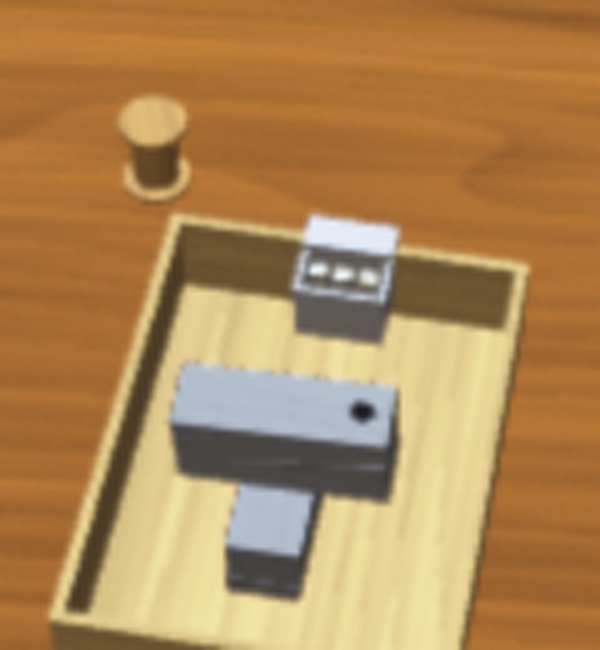

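View pics/t33.png

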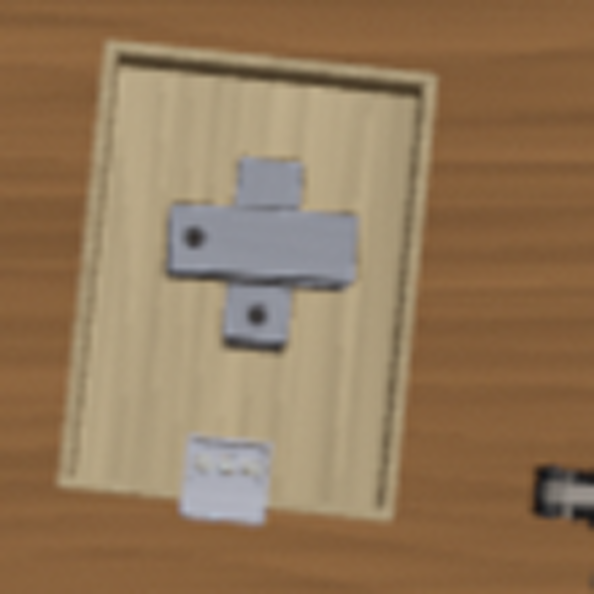

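The last pictures show the cross stack centred and flat, the tray hooked over the near wall at top crop (225,480) with its pocket inside and clear of the weights, and the spool untouched. I hand the job in.

```bash
python3 - <<'E'
from h import *
s=bot.sense(); print(s["time_s"],np.abs(s["qvel"]).max().round(3)); print(bot.sign_off())
E
```

```text
45.75 0.038
the job is handed in; nothing more can be done
None
```

The cutting kit is packed and I handed the job in at 45.75 s of the 72 s allowed.

- **Pair:** I put weight b on a, thick end over thin end.
- **Cross stack:** I laid c across the pair and set d on it, thick end over thin end.
- **Tray:** I hung the chalk tray by its lip over the crate's near wall, with its pocket inside and clear of the weights.

**Last checks:** The final pictures from both cameras show the pair lined up to about 1–2 mm and c and d flush with a flat top. The cross stack is centred on the pair to about 1–2 mm by image measurement. The gripper was clear of everything. The spool was where it started in the last pictures. I kept well away from the tin and shears but did not check them in a final picture.

**What disagreed or failed on the way:**
- **First grasp of b:** It closed above the weight because the visible fingertips sit about 19 mm behind the reported tool point. Nothing moved, and I regrasped lower.
- **First wrist heading at the stand:** It ran into the J7 and J4 joint limits. I took both stand weights the other way round, which meant setting d down once on the table to regrasp it.
- **Position of c:** A corner fit after release put it about 3 mm to +y of the pair's centre, while the final top view puts the cross stack within 1–2 mm. I left it there and nudged d about 3 mm to match c before letting go.

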